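# Photograph the oil sample jars on the narrow photo shelf

### The arm

A 6-joint arm with a two-finger parallel gripper is mounted at the origin on the work surface. World frame = base frame: x ahead of the robot, y to its left, z up, the work surface at z = 0. Lengths are in mm, angles in rad, forces in N, time in s.
With the tool pointing down it reaches from about 375 to 825 mm from the base axis. Payload 5.5 kg.
Tool frame: the origin (TCP) lies at the very end of the fingers, on their centre line; the grasp point (between the pads) lies 19 mm behind it; x points along the fingers, y is the direction in which the jaws open and shut, and the axes are right-handed (so a half turn about x gives the same grasp; the last joint's range is limited). The gripper opens to 85 mm and grips with 20 to 120 N. Pads are 22 mm wide; open, the fingers measure 114 mm over their backs; the gripper's body (76 mm by 85 mm) begins 54 mm behind the grasp point. The pads swing forward as they close: fully open they stand 13 mm farther back than shut.
Start: joints at [1.316, 0.314, -0.047, 1.21, 0, 1.571], TCP at [151.228, 580.625, 231.299] pointing down, gripper open.
Joint ranges: [-2.67, 2.67], [-0.69, 1.73], [-1.03, 1.25], [-2.08, 2.16], [-1.42, 1.45], [-3.14, 3.14]. Speed limits (rad/s): [2.39, 2.39, 3.01, 3.14, 3.14, 3.14].

### API

Orientations are given as [roll, pitch, yaw] about the fixed x, y, z axes, in that order (R = Rz(yaw) Ry(pitch) Rx(roll)).
In Python, from plant import * gives the robot as it stands.
- The arm moves only by the tool drive_tool, never from a script. Its argument "steps" is a list of rows, each a list of 7 numbers: the turn, a rotation vector about the tool's x, y, z in degrees, then the shift along the tool's x, y, z in cm, then the opening, from 0 (shut) to 1 (fully open). A call has 1 to 12 rows; each row shifts and turns the pose as measured when the row begins, along the tool's axes as they then stand; what a row does not reach is not made up. A row lasts 1/10 s, in which the tool goes at most 50 mm and 8.59 degrees, less where a joint would pass 70% of its speed; a pose out of reach is approached as far as the arm can. A call with a gripper value outside its range is refused whole. The fingers move at their own pace and stop on an object; the grip force is fixed at half the most. Time passes only in rows, so rows that do not move let the fingers close. It gives the time, the measured TCP pose, the force and the opening at its end, in the units of the state.
- state(): the state, without advancing time (a new reading comes with each control period).
- capture(name): name is "scene" or "top"; returns the picture (420x560x3 uint8, red, green, blue); there is no depth.
- get_calibration(name): a dict with "fx", "fy", "cx", "cy" (pixels), "world_from_camera" (4x4, takes a point from camera to world coordinates). Camera axes: x right, y down, z forward; pixel columns grow to the right and rows downward; lengths in mm; the calibration is good to about 2 mm. A picture is of the moment at which its call begins. get_calibration takes no time and is no camera call.
- sign_off(): hands the job in, once; it reports no verdict.
The state is a dict: "clock": time; "qpos": joint angles; "joint_velocities": joint speeds; "tau": joint torques, N m; "tool_pos": TCP position; "orientation": TCP orientation; "wrist_force": force on the tool from outside, world axes, zero at the start; "moment": the same for the moment, N m; "grip_width": finger opening in mm.
Only numpy, scipy, OpenCV 4.12 (cv2) and the standard library are available. Lean on these libraries where they do the work, as an engineer would, in place of code of your own. Each camera call takes 0.05 s, during which the arm holds its last target.

### The job

Photograph the samples: fold the backdrop of the photo stand up until it stands square to the shelf, stand every sample jar from the cardboard tray on the shelf in front of it in one row, and press the shutter button. Then stand all the jars back in the tray and fold the backdrop fully down over the shelf again; leave the white bottles and the beaker where they are.

Things in the scene. Friction and masses are not known exactly. Their poses are not given: they have to be found in the camera images.
- stand: photo stand, fixed to the bench: grey base plate 320 (x) by 180 (y, from -125 to 55), 12 thick. Origin on the bench, x along the shelf, which stands over y = -65. A small black camera on a post (x = -38 to 38, y = 85 to 142, top 141 above the bench) looks to -y at the shelf
- shelf: narrow grey shelf, 300 (x) by 48 (y), fixed on the stand 100 above the bench, no lip. Origin at the centre of its upper face, x along it, y across it to the camera side, z square to its face. It leans back 10 degrees (the -y edge is lower), so a jar flat on it leans 10 degrees to -y. The face of the square backdrop stands at y = -29
- backdrop (a joint): fold (rad) of the white backdrop panel (300 long, 85 wide, 5 thick, lined inner face) hinged along the shelf's back edge: 0 = down over the shelf and 34 beyond its front edge, 1.57 = square to the shelf, 2.3 = thrown back. Starts down or a little ajar. The stiff hinge stays where it is left and takes 0.12 to 0.32 N m (up to 4 N at the knob)
- hinge_line (a point): middle of the backdrop's hinge axis, at the back edge of the shelf; the axis runs along the shelf's x
- backdrop_knob (a point): centre of the backdrop's knob, a dark barrel 16 diameter, 24 long, lying along the shelf's x on a stem 10 by 8; mid-length of the panel, 75 from the hinge axis along the panel and 27 off it on the outer face (20 above that face). Down, it points up; with the backdrop square it sticks out to -y, behind the panel
- shutter_top (a point): centre of the top of the round grey shutter button (28 diameter) in a black housing on the stand's base, near its +x end; pressed straight down, 6 of travel, about 5 N fully down, springs back
- shutter (a joint): travel of the shutter button in m, 0 = out, 0.006 = fully pressed; the picture is taken past 0.004
- tray: loose open cardboard tray, outside 245 (x) by 215 (y), 40 high, walls and floor 5, about 450 g. Origin at the centre of its underside. It may get knocked aside on the bench
- jar1: sample jar: squat amber glass jar with a paper label and a grey screw cap; 62 tall; body 46 diameter up to 45 high, cap 50 diameter from 45 to 62; 110 g. Origin at the centre of its underside, z up through the cap. There are two or three jars in a run, standing in the tray at the start; a missing one has no reading
- jar2: sample jar: squat amber glass jar with a paper label and a grey screw cap; 62 tall; body 46 diameter up to 45 high, cap 50 diameter from 45 to 62; 110 g. Origin at the centre of its underside, z up through the cap. There are two or three jars in a run, standing in the tray at the start; a missing one has no reading
- jar3: sample jar: squat amber glass jar with a paper label and a grey screw cap; 62 tall; body 46 diameter up to 45 high, cap 50 diameter from 45 to 62; 110 g. Origin at the centre of its underside, z up through the cap. There are two or three jars in a run, standing in the tray at the start; a missing one has no reading
- jar4: sample jar: squat amber glass jar with a paper label and a grey screw cap; 62 tall; body 46 diameter up to 45 high, cap 50 diameter from 45 to 62; 110 g. Origin at the centre of its underside, z up through the cap. There are two or three jars in a run, standing in the tray at the start; a missing one has no reading
- bottle_a: bystander: white plastic bottle, 44 diameter, 95 tall, beyond the gap between stand and tray; origin under its centre
- bottle_b: bystander: white plastic bottle, 44 diameter, 95 tall, on the robot's side of that gap; origin under its centre
- beaker: bystander: empty glass beaker, 64 diameter, 75 tall, beyond the tray; origin under its centre
Mind the look-alikes: they are no part of the job. Leave any blue or red look-alike of the jar2 alone.

How it is judged:
By the outcome, as a careful person would: the job done as asked, in the order asked, and still so for the second after the job is handed in, with the robot touching nothing.
Of jar1, jar2, jar3, jar4 only 2 to 3 are there at a start; the rules pass over those that are not, and their reading is None.
At some moment in a run one of tray may be knocked a few centimetres aside while the robot is not near it.
Once in a run the grip may slacken for a moment while it holds something.
It also fails if it takes over 210 s, if anything falls off the work surface, if the arm or the gripper's body presses on something with over 40 N, if the wrist force passes 120 N, or if a joint passes its speed limit or range.

## Working session

There is one attempt and no reset: what is moved stays moved. The work goes in short steps, Python scripts to look and compute and a tool call to move; the robot and the scene stay as the last step left them, time stands still between calls to the robot, and variables do not carry over. Pictures are saved under pics/ and viewed, and the job is handed in when it is done.

Besides the shell and the picture viewer there is one more tool, called after "Request:" as name([rows], argument=value, ...), one row to a line, values as JSON. drive_tool: Moves the arm, as the interface text tells. Its arguments: {"type":"object","properties":{"steps":{"type":"array","items":{"type":"array","items":{"type":"number"}}}},"required":["steps"]}

```bash
ls; mkdir -p pics; python3 - <<'E'
from plant import *
import cv2
s=state();print(s)
for n in("scene","top"):
    cv2.imwrite(f"pics/{n}0.png",cv2.cvtColor(capture(n),cv2.COLOR_RGB2BGR)); print(n,get_calibration(n))
E
```

```text
pics
{'clock': 0.0, 'qpos': array([ 1.31600989e+00,  3.14211402e-01, -4.80514958e-02,  1.21016985e+00,
        2.26398215e-05,  1.57080134e+00]), 'joint_velocities': array([ 0.0005757 ,  0.00109521,  0.00050683,  0.00029067, -0.00064827,
        0.00020072]), 'tau': array([-1.72349861e-03, -5.39589643e+01,  3.39750266e+01,  1.92841119e-02,
       -1.68575693e-04, -3.15859275e-06]), 'tool_pos': array([151.07746286, 580.10026484, 230.45539638]), 'orientation': array([-1.58462542,  1.56915975, -1.83941689]), 'wrist_force': array([-0.69714581, -0.10287953,  0.24676388]), 'moment': array([-0.01031734, -0.04030054,  0.0395184 ]), 'grip_width': 85.19620582967579}
scene {'fx': 538.7994655651906, 'fy': 538.7994655651906, 'cx': 285.23331439776774, 'cy': 207.72000098982272, 'world_from_camera': array([[ 1.39566265e-01,  6.39145258e-01, -7.56316466e-01,
         1.41131779e+03],
       [ 9.90194874e-01, -9.46704435e-02,  1.02721068e-01,
        -1.15127594e+02],
       [-5.94713169e-03, -7.63237084e-01, -6.46091159e-01,
         8.23127764e+02],
       [ 0.00000000e+00,  0.00000000e+00,  0.00000000e+00,
         1.00000000e+00]])}
top {'fx': 396.09380966587236, 'fy': 396.09380966587236, 'cx': 279.4596893911462, 'cy': 206.12463782895708, 'world_from_camera': array([[ 2.05837669e-02, -9.94374431e-01,  1.03902841e-01,
         4.79877365e+02],
       [-9.99681177e-01, -2.19902091e-02, -1.24086820e-02,
         2.70283322e+01],
       [ 1.46237213e-02, -1.03614296e-01, -9.94510042e-01,
         1.03734811e+03],
       [ 0.00000000e+00,  0.00000000e+00,  0.00000000e+00,
         1.00000000e+00]])}
```

View pics/scene0.png

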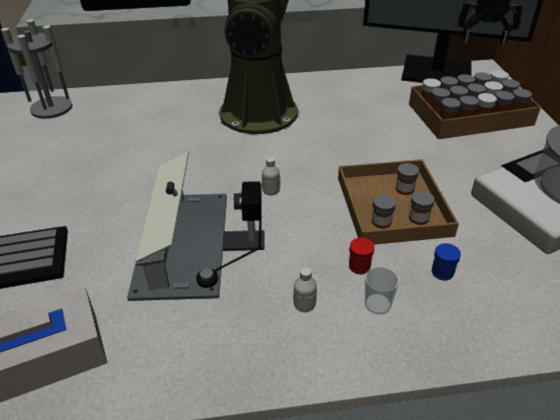

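View pics/top0.png

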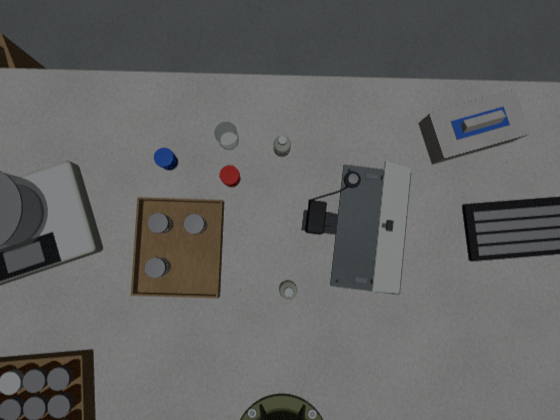

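```bash
cat > h.py <<'E'
from plant import *
import numpy as np, cv2
from scipy.spatial.transform import Rotation as R
def ray(cam,px):
    c=get_calibration(cam);M=c["world_from_camera"]
    d=np.array([(px[0]-c["cx"])/c["fx"],(px[1]-c["cy"])/c["fy"],1.])
    return M[:3,3],M[:3,:3]@d
def onz(cam,px,z):
    o,d=ray(cam,px);return o+d*(z-o[2])/d[2]
def tri(p_scene,p_top):
    o1,d1=ray("scene",p_scene);o2,d2=ray("top",p_top)
    A=np.stack([d1,-d2],1);t=np.linalg.lstsq(A,o2-o1,rcond=None)[0]
    a=o1+d1*t[0];b=o2+d2*t[1];return (a+b)/2,np.linalg.norm(a-b)
def proj(cam,P):
    c=get_calibration(cam);M=c["world_from_camera"]
    p=M[:3,:3].T@(np.asarray(P,float)-M[:3,3]);return np.array([c["fx"]*p[0]/p[2]+c["cx"],c["fy"]*p[1]/p[2]+c["cy"]])
def snap(cam,name,crop=None,k=1):
    im=cv2.cvtColor(capture(cam),cv2.COLOR_RGB2BGR);cv2.imwrite(f"raw_{cam}.png",im)
    if crop: x0,y0,x1,y1=crop;im=im[y0:y1,x0:x1]
    cv2.imwrite(f"pics/{name}.png",cv2.resize(im,None,fx=k,fy=k,interpolation=cv2.INTER_CUBIC));return im
E
python3 - <<'E'
import cv2
a=cv2.imread("pics/top0.png");b=cv2.imread("pics/scene0.png")
cv2.imwrite("pics/t_stand.png",cv2.resize(a[150:310,290:430],None,fx=3.6,fy=3.6,interpolation=2))
cv2.imwrite("pics/s_stand.png",cv2.resize(b[140:310,120:290],None,fx=3.5,fy=3.5,interpolation=2))
cv2.imwrite("pics/t_tray.png",cv2.resize(a[180:310,120:240],None,fx=4.5,fy=4.5,interpolation=2))
E
```

```text
(no output)
```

View pics/t_stand.png

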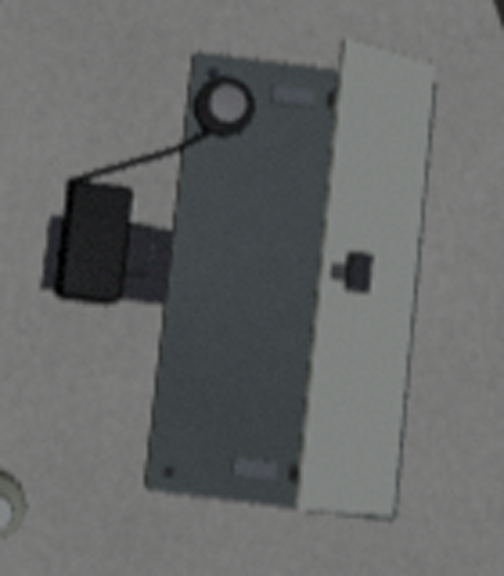

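View pics/s_stand.png

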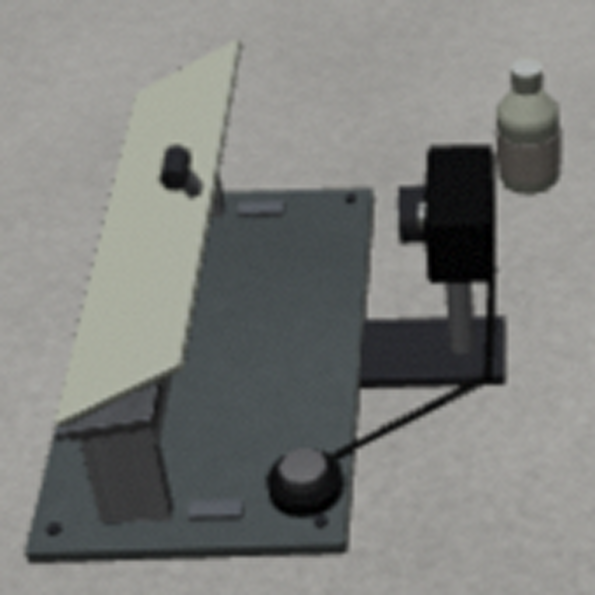

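View pics/t_tray.png

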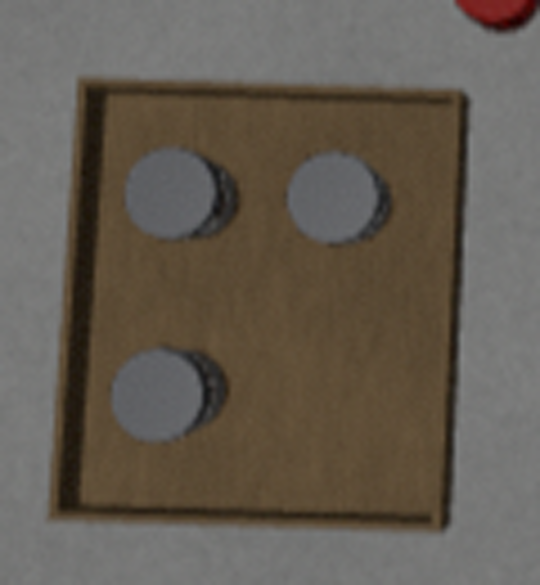

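```bash
python3 - <<'E'
from h import *
T=lambda u,v:(290+u/3.6,150+v/3.6); S=lambda u,v:(120+u/3.5,140+v/3.5)
f=onz("top",T(192,53),12);n=onz("top",T(147,488),12);print("plate +y corners",f,n,np.linalg.norm(f-n))
f2=onz("scene",S(347,547),12);n2=onz("scene",S(373,190),12);l2=onz("scene",S(29,550),12);print(f2,n2,l2,np.linalg.norm(f2-n2),np.linalg.norm(f2-l2))
for nm,a,b in [("free robot",(240,42),(300,508)),("free far",(182,365),(343,40)),("hinge robot",(140,92),(398,520)),("hinge far",(58,428),(437,65)),("knob",(176,167),(357,272)),("shutter",(302,466),(228,104))]:
    print(nm,*tri(S(*a),T(*b)))
t=lambda u,v:(120+u/4.5,180+v/4.5)
for p in [(170,193),(333,197),(156,395)]: print("jar",onz("top",t(*p),67),t(*p))
for p in [(80,80),(466,92),(443,528),(52,518)]: print("tray",onz("top",t(*p),40))
s=state();print(R.from_euler("xyz",s["orientation"]).as_matrix())
E
```

```text
plate +y corners [ 700.5119746  -151.97537234   12.        ] [ 385.94713547 -121.17772461   12.        ] 316.0688740143045
[ 707.99078161 -151.22144576   12.        ] [ 391.6699535  -118.65753448   12.        ] [ 684.49439112 -327.02886327   12.        ] 317.99257005476113 177.37059626360343
free robot [ 387.50845815 -195.82495051  139.8883182 ] 4.207164762798139
free far [ 683.67663744 -225.68713971  140.56220318] 2.0249759908645153
hinge robot [ 377.31346331 -267.12501753  101.43275609] 7.973172711020779
hinge far [ 677.55916375 -298.76337692   98.88727769] 5.7375211001911435
knob [ 533.80910593 -229.54218404  155.34202837] 1.3208375759782343
shutter [ 660.03550752 -173.86585514   30.48235559] 1.7745782935718628
jar [533.54362476 311.12253689  67.        ] (157.77777777777777, 222.88888888888889)
jar [533.26474858 222.88129953  67.        ] (194.0, 223.77777777777777)
jar [425.05446638 312.92733496  67.        ] (154.66666666666666, 267.77777777777777)
tray [597.34716862 372.59434057  40.        ]
tray [595.39665841 156.32160118  40.        ]
tray [354.55880334 160.43607697  40.        ]
tray [355.91700591 373.95756615  40.        ]
[[-4.04405903e-04  2.52014638e-01  9.67723338e-01]
 [-1.52548101e-03  9.67722136e-01 -2.52014962e-01]
 [-9.99998755e-01 -1.57815991e-03 -6.90900092e-06]]
```

```bash
cat >> h.py <<'E'
YAW=np.radians(-5.8); XS=np.array([np.cos(YAW),np.sin(YAW),0]);YS=np.array([-XS[1],XS[0],0]);Z=np.array([0,0,1.])
def Rt(tilt=0,yaw=None):
    # tilt deg: tool leans so that tool x = -(z_shelf) at +10
    t=np.radians(tilt); xs,ys=XS,YS
    if yaw is not None: a=np.radians(yaw);xs=np.array([np.cos(a),np.sin(a),0]);ys=np.array([-xs[1],xs[0],0])
    xt=-(np.cos(t)*Z-np.sin(t)*ys); return np.stack([xt,xs,np.cross(xt,xs)],1)
def cur():
    s=state();return np.array(s["tool_pos"]),R.from_euler("xyz",s["orientation"])
def plan(pts,g,start=None):
    """pts: list of (pos, Rmat, n rows)"""
    p,r=cur() if start is None else start
    for P,Rm,n in pts:
        P=np.array(P,float);r2=R.from_matrix(Rm);dv=(r.inv()*r2).as_rotvec()
        out=[]
        pp,rr=p,r
        for i in range(1,n+1):
            q=p+(P-p)*i/n; rq=r*R.from_rotvec(dv*i/n)
            out.append([*np.degrees((rr.inv()*rq).as_rotvec()).round(1),*(rr.inv().apply(q-pp)/10).round(2),g]); pp,rr=q,rq
        print(np.round(P,1),"step mm",np.linalg.norm(P-p)/n,"deg",np.degrees(np.linalg.norm(dv))/n)
        for o in out: print([float(v)+0. for v in o],end=",\n")
        p,r=P,r2
def st():
    p,r=cur();s=state();print("t",round(s["clock"],2),"pos",p.round(1),"F",np.round(s["wrist_force"],1),"grip",round(s["grip_width"],1));print("err vs vertical",np.degrees((R.from_matrix(Rt()).inv()*r).as_rotvec()).round(1))
E
python3 - <<'E'
from h import *
plan([((430,250,240),Rt(),12),((534,-229,225),Rt(),11)],1)
E
```

```text
[430. 250. 240.] step mm 36.023624239480675 deg 6.766938548069052
[6.8, 0.0, 0.0, -0.08, -2.08, 2.94, 1.0],
[6.8, 0.0, 0.0, -0.08, -1.72, 3.17, 1.0],
[6.8, 0.0, 0.0, -0.08, -1.33, 3.35, 1.0],
[6.8, 0.0, 0.0, -0.08, -0.93, 3.48, 1.0],
[6.8, 0.0, 0.0, -0.08, -0.51, 3.57, 1.0],
[6.8, 0.0, 0.0, -0.08, -0.09, 3.6, 1.0],
[6.8, 0.0, 0.0, -0.08, 0.34, 3.59, 1.0],
[6.8, 0.0, 0.0, -0.08, 0.76, 3.52, 1.0],
[6.8, 0.0, 0.0, -0.08, 1.17, 3.41, 1.0],
[6.8, 0.0, 0.0, -0.08, 1.56, 3.25, 1.0],
[6.8, 0.0, 0.0, -0.08, 1.93, 3.04, 1.0],
[6.8, 0.0, 0.0, -0.08, 2.28, 2.79, 1.0],
[ 534. -229.  225.] step mm 44.580876454535364 deg 0.0
[0.0, 0.0, 0.0, 0.14, 1.38, 4.24, 1.0],
[0.0, 0.0, 0.0, 0.14, 1.38, 4.24, 1.0],
[0.0, 0.0, 0.0, 0.14, 1.38, 4.24, 1.0],
[0.0, 0.0, 0.0, 0.14, 1.38, 4.24, 1.0],
[0.0, 0.0, 0.0, 0.14, 1.38, 4.24, 1.0],
[0.0, 0.0, 0.0, 0.14, 1.38, 4.24, 1.0],
[0.0, 0.0, 0.0, 0.14, 1.38, 4.24, 1.0],
[0.0, 0.0, 0.0, 0.14, 1.38, 4.24, 1.0],
[0.0, 0.0, 0.0, 0.14, 1.38, 4.24, 1.0],
[0.0, 0.0, 0.0, 0.14, 1.38, 4.24, 1.0],
[0.0, 0.0, 0.0, 0.14, 1.38, 4.24, 1.0],
```

Request:
drive_tool([
  [6.8, 0, 0, -0.1, -2.1, 2.9, 1],
  [6.8, 0, 0, -0.1, -1.7, 3.2, 1],
  [6.8, 0, 0, -0.1, -1.3, 3.4, 1],
  [6.8, 0, 0, -0.1, -0.9, 3.5, 1],
  [6.8, 0, 0, -0.1, -0.5, 3.6, 1],
  [6.8, 0, 0, -0.1, -0.1, 3.6, 1],
  [6.8, 0, 0, -0.1, 0.3, 3.6, 1],
  [6.8, 0, 0, -0.1, 0.8, 3.5, 1],
  [6.8, 0, 0, -0.1, 1.2, 3.4, 1],
  [6.8, 0, 0, -0.1, 1.6, 3.3, 1],
  [6.8, 0, 0, -0.1, 1.9, 3.0, 1],
  [6.8, 0, 0, -0.1, 2.3, 2.8, 1],
])

```text
clock: 1.3
tool_pos: [427.9, 231.0, 238.3]
orientation: [-0.469, 1.562, -2.197]
wrist_force: [0.8, 0.5, 0.7]
grip_width: 85.5
```

```bash
python3 - <<'E'
from h import *
st()
plan([((534,-229,225),Rt(),12)],0.6)
E
```

```text
t 1.3 pos [427.9 231.  238.3] F [0.8 0.5 0.7] grip 85.5
err vs vertical [ 3.2 -0.5 -0.2]
[ 534. -229.  225.] step mm 39.355499804524676 deg 0.2697856720947575
[-0.3, 0.0, 0.0, 0.13, 1.47, 3.65, 0.6],
[-0.3, 0.0, 0.0, 0.13, 1.46, 3.65, 0.6],
[-0.3, 0.0, 0.0, 0.13, 1.44, 3.66, 0.6],
[-0.3, 0.0, 0.0, 0.13, 1.42, 3.67, 0.6],
[-0.3, 0.0, 0.0, 0.13, 1.41, 3.67, 0.6],
[-0.3, 0.0, 0.0, 0.12, 1.39, 3.68, 0.6],
[-0.3, 0.0, 0.0, 0.12, 1.37, 3.69, 0.6],
[-0.3, 0.0, 0.0, 0.12, 1.35, 3.69, 0.6],
[-0.3, 0.0, 0.0, 0.12, 1.34, 3.7, 0.6],
[-0.3, 0.0, 0.0, 0.12, 1.32, 3.71, 0.6],
[-0.3, 0.0, 0.0, 0.11, 1.3, 3.71, 0.6],
[-0.3, 0.0, 0.0, 0.11, 1.28, 3.72, 0.6],
```

Request:
drive_tool([
  [-0.3, 0, 0, 0.1, 1.4, 3.5, 0.6],
  [-0.3, 0, 0, 0.1, 1.4, 3.5, 0.6],
  [-0.3, 0, 0, 0.1, 1.4, 3.5, 0.6],
  [-0.3, 0, 0, 0.1, 1.4, 3.5, 0.6],
  [-0.3, 0, 0, 0.1, 1.4, 3.5, 0.6],
  [-0.3, 0, 0, 0.1, 1.3, 3.5, 0.6],
  [-0.3, 0, 0, 0.1, 1.3, 3.5, 0.6],
  [-0.3, 0, 0, 0.1, 1.3, 3.5, 0.6],
  [-0.3, 0, 0, 0.1, 1.3, 3.5, 0.6],
  [-0.3, 0, 0, 0.1, 1.3, 3.5, 0.6],
  [-0.3, 0, 0, 0.1, 1.3, 3.5, 0.6],
  [0, 0, 0, 0, 0, 0, 0.6],
])

```text
clock: 2.5
tool_pos: [525.0, -190.9, 225.4]
orientation: [-0.794, 1.559, -2.469]
wrist_force: [0.6, -0.1, 0.4]
grip_width: 51.1
```

```bash
python3 - <<'E'
from h import *
st()
plan([((534,-229,200),Rt(),4)],0.6)
E
```

```text
t 2.5 pos [ 525.  -190.9  225.4] F [ 0.6 -0.1  0.4] grip 51.1
err vs vertical [ 0.2 -0.5 -0.5]
[ 534. -229.  200.] step mm 11.658050633131186 deg 0.18066067697480723
[-0.1, 0.1, 0.1, 0.64, 0.33, 0.92, 0.6],
[-0.1, 0.1, 0.1, 0.64, 0.33, 0.92, 0.6],
[-0.1, 0.1, 0.1, 0.64, 0.33, 0.92, 0.6],
[-0.1, 0.1, 0.1, 0.64, 0.32, 0.92, 0.6],
```

Request:
drive_tool([
  [0, 0.1, 0.1, 0.6, 0.3, 0.9, 0.55],
  [0, 0.1, 0.1, 0.6, 0.3, 0.9, 0.55],
  [0, 0.1, 0.1, 0.6, 0.3, 0.9, 0.55],
  [0, 0.1, 0.1, 0.6, 0.3, 0.9, 0.55],
  [0, 0, 0, 0.6, 0, 0, 0.55],
  [0, 0, 0, 0.6, 0, 0, 0.55],
  [0, 0, 0, 0.6, 0, 0, 0.55],
  [0, 0, 0, 0, 0, 0, 0.55],
])

```text
clock: 3.3
tool_pos: [531.7, -227.7, 177.9]
orientation: [-1.866, 1.565, 2.744]
wrist_force: [0.8, 0.4, -0.9]
grip_width: 47.2
```

```bash
python3 - <<'E'
from h import *
st()
snap("scene","s1",(110,90,270,310),2.7)
E
```

```text
t 3.3 pos [ 531.7 -227.7  177.9] F [ 0.8  0.4 -0.9] grip 47.2
err vs vertical [ 0.1  0.1 -0.3]
```

View pics/s1.png

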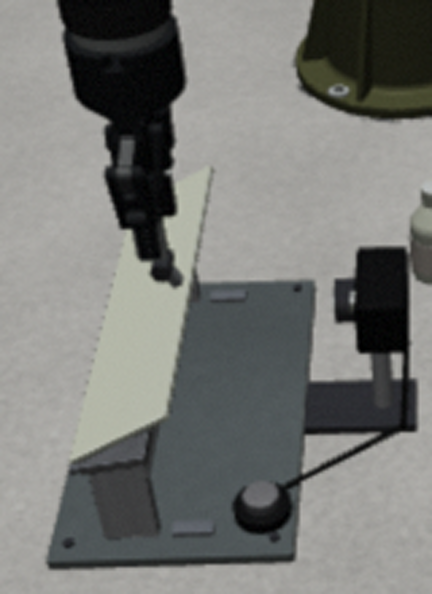

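The gripper straddles the knob, which is near pixel (163,270) in the crop. Next I lower and close.

Request:
drive_tool([
  [0, 0, 0, 0.8, 0.1, 0.1, 0.55],
  [0, 0, 0, 0.8, 0.1, 0.1, 0.55],
  [0, 0, 0, 0.8, 0, 0, 0.55],
  [0, 0, 0, 0.6, 0, 0, 0.55],
  [0, 0, 0, 0, 0, 0, 0.55],
  [0, 0, 0, 0, 0, 0, 0.3],
  [0, 0, 0, 0, 0, 0, 0.1],
  [0, 0, 0, 0, 0, 0, 0],
  [0, 0, 0, 0, 0, 0, 0],
])

```text
clock: 4.25
tool_pos: [534.1, -229.4, 146.2]
orientation: [-1.98, 1.566, 2.631]
wrist_force: [0.5, -0.2, -2.3]
grip_width: 22.1
```

```bash
python3 - <<'E'
from h import *
st()
snap("scene","s2",(110,90,270,310),2.7)
snap("top","t2",(290,150,430,310),3.6)
E
```

```text
t 4.25 pos [ 534.1 -229.4  146.2] F [ 0.5 -0.2 -2.3] grip 22.1
err vs vertical [ 0.   0.1 -0.2]
```

View pics/s2.png

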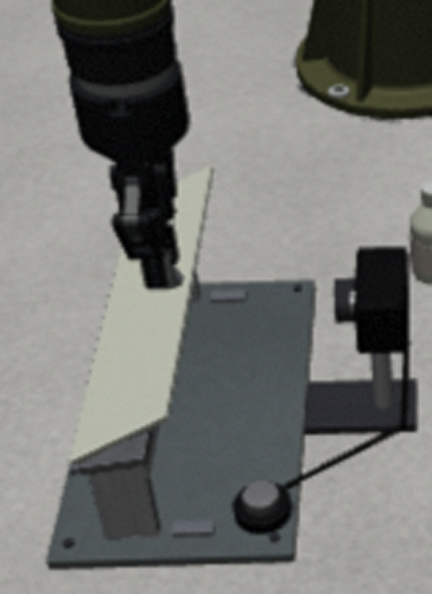

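```bash
cat > arc.py <<'E'
from h import *
import json,sys
# fixed reference: knob-TCP at first grip
P0=np.array([534.1,-229.4,146.2]);A0=48.5;RAD=79.7
def arcpt(a,P0=P0,A0=A0):
    c=lambda t:np.array([np.cos(np.radians(t)),np.sin(np.radians(t))])*RAD
    d=c(a)-c(A0);return P0+YS*d[0]+Z*d[1]
def where():
    p,_=cur();v=p-P0;y=v@YS+RAD*np.cos(np.radians(A0));z=v@Z+RAD*np.sin(np.radians(A0))
    print("alpha",np.degrees(np.arctan2(z,y)),"rad",np.hypot(y,z))
def go(angs,g): plan([(arcpt(a),Rt(),1) for a in angs],g)
E
python3 - <<'E'
from arc import *
where();go([54,60,66,72,78,84],0)
E
```

```text
alpha 48.44092894855624 rad 79.70970292678209
[ 533.5 -235.3  151. ] step mm 7.730315896338532 deg 0.25099237717981715
[0.0, -0.1, 0.2, -0.48, 0.0, 0.6, 0.0],
[ 532.8 -242.3  155.5] step mm 8.342351425125225 deg 0.0
[0.0, 0.0, 0.0, -0.45, 0.0, 0.7, 0.0],
[ 532.  -249.7  159.3] step mm 8.342351425125264 deg 0.0
[0.0, 0.0, 0.0, -0.38, 0.0, 0.74, 0.0],
[ 531.3 -257.4  162.3] step mm 8.342351425125255 deg 0.0
[0.0, 0.0, 0.0, -0.3, 0.0, 0.78, 0.0],
[ 530.4 -265.5  164.5] step mm 8.342351425125221 deg 0.0
[0.0, 0.0, 0.0, -0.22, 0.0, 0.81, 0.0],
[ 529.6 -273.7  165.8] step mm 8.342351425125292 deg 0.0
[0.0, 0.0, 0.0, -0.13, 0.0, 0.82, 0.0],
```

Request:
drive_tool([
  [0, 0, 0, -0.48, 0, 0.6, 0],
  [0, 0, 0, -0.45, 0, 0.7, 0],
  [0, 0, 0, -0.38, 0, 0.74, 0],
  [0, 0, 0, -0.3, 0, 0.78, 0],
  [0, 0, 0, 0, 0, 0, 0],
])

```text
clock: 4.85
tool_pos: [531.5, -253.7, 159.2]
orientation: [-2.783, 1.554, 1.831]
wrist_force: [2.1, 0.5, -4.0]
grip_width: 22.5
```

```bash
python3 - <<'E'
from arc import *
st();where();go([78,84,90,96,102,108],0)
E
```

```text
t 4.85 pos [ 531.5 -253.7  159.2] F [ 2.1  0.5 -4. ] grip 22.5
err vs vertical [-0.1  0.9 -0.3]
alpha 68.69424655859535 rad 78.07303219662118
[ 530.4 -265.5  164.5] step mm 12.901377652631869 deg 0.9938573972576602
[0.1, -0.9, 0.3, -0.54, 0.01, 1.17, 0.0],
[ 529.6 -273.7  165.8] step mm 8.342351425125292 deg 0.0
[0.0, 0.0, 0.0, -0.13, 0.0, 0.82, 0.0],
[ 528.8 -281.9  166.2] step mm 8.342351425125184 deg 0.0
[0.0, 0.0, 0.0, -0.04, 0.0, 0.83, 0.0],
[ 527.9 -290.2  165.8] step mm 8.342351425125308 deg 0.0
[0.0, 0.0, 0.0, 0.04, 0.0, 0.83, 0.0],
[ 527.1 -298.4  164.5] step mm 8.342351425125225 deg 0.0
[0.0, 0.0, 0.0, 0.13, 0.0, 0.82, 0.0],
[ 526.3 -306.4  162.3] step mm 8.342351425125225 deg 0.0
[0.0, 0.0, 0.0, 0.22, 0.0, 0.81, 0.0],
```

Request:
drive_tool([
  [0, -0.5, 0, -0.35, 0, 0.6, 0],
  [0, -0.4, 0, -0.2, 0, 0.6, 0],
  [0, 0, 0, -0.15, 0, 0.8, 0],
  [0, 0, 0, -0.05, 0, 0.8, 0],
  [0, 0, 0, 0.05, 0, 0.8, 0],
  [0, 0, 0, 0, 0, 0, 0],
])

```text
clock: 5.45
tool_pos: [528.4, -283.3, 163.9]
orientation: [-2.744, 1.552, 1.875]
wrist_force: [3.8, -0.9, -11.4]
grip_width: 21.6
```

```bash
python3 - <<'E'
from arc import *
st();where();go([102,108,114,119.8],0)
E
```

```text
t 5.45 pos [ 528.4 -283.3  163.9] F [  3.8  -0.9 -11.4] grip 21.6
err vs vertical [-0.5  1.  -0.4]
alpha 91.0008644371287 rad 77.41997565029467
[ 527.1 -298.4  164.5] step mm 15.230300602953438 deg 1.160642606586173
[0.5, -1.0, 0.4, -0.08, 0.01, 1.52, 0.0],
[ 526.3 -306.4  162.3] step mm 8.342351425125225 deg 0.0
[0.0, 0.0, 0.0, 0.22, 0.0, 0.81, 0.0],
[ 525.5 -314.2  159.3] step mm 8.342351425125239 deg 0.0
[0.0, 0.0, 0.0, 0.3, 0.0, 0.78, 0.0],
[ 524.8 -321.3  155.7] step mm 8.06451464822813 deg 0.0
[0.0, 0.0, 0.0, 0.36, 0.0, 0.72, 0.0],
```

Request:
drive_tool([
  [0, -0.3, 0, 0.1, 0, 0.7, 0],
  [0, -0.3, 0, 0.15, 0, 0.8, 0],
  [0, -0.3, 0, 0.25, 0, 0.8, 0],
  [0, 0, 0, 0.3, 0, 0.8, 0],
  [0, 0, 0, 0, 0, 0, 0],
])

```text
clock: 5.95
tool_pos: [525.6, -309.9, 159.6]
orientation: [-2.599, 1.561, 2.022]
wrist_force: [3.3, 1.5, -9.1]
grip_width: 21.3
```

```bash
python3 - <<'E'
from arc import *
st();where();go([119.8],0)
snap("scene","s3",(110,90,270,310),2.7)
snap("top","t3",(290,150,430,310),3.6)
E
```

```text
t 5.95 pos [ 525.6 -309.9  159.6] F [ 3.3  1.5 -9.1] grip 21.3
err vs vertical [-0.6  0.5 -0.3]
alpha 111.04408398358983 rad 78.32857683119815
[ 524.8 -321.3  155.7] step mm 12.145435236827804 deg 0.8154191235317175
[0.6, -0.5, 0.3, 0.38, 0.03, 1.15, 0.0],
```

View pics/s3.png

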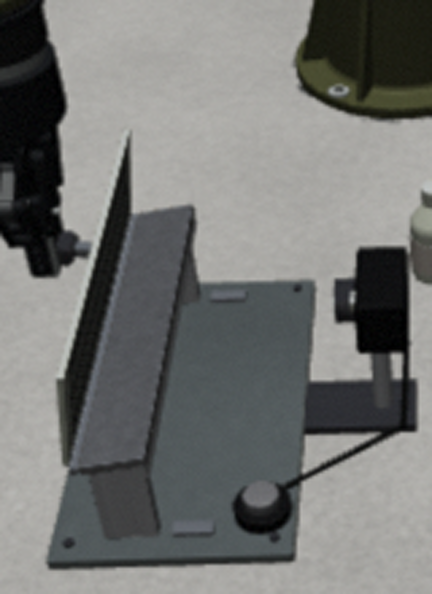

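View pics/t3.png

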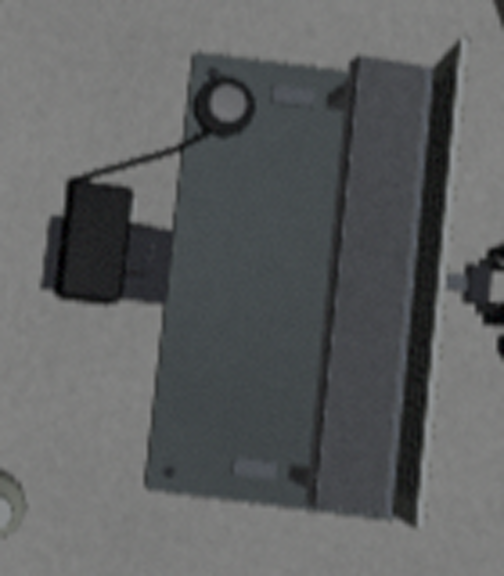

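```bash
python3 - <<'E'
import cv2
a=cv2.imread("raw_scene.png")
cv2.imwrite("pics/s3a.png",cv2.resize(a[215:275,125:185],None,fx=9,fy=9,interpolation=2))
cv2.imwrite("pics/s3b.png",cv2.resize(a[130:190,140:200],None,fx=9,fy=9,interpolation=2))
a=cv2.imread("raw_top.png")
cv2.imwrite("pics/t3a.png",cv2.resize(a[155:215,370:430],None,fx=9,fy=9,interpolation=2))
cv2.imwrite("pics/t3b.png",cv2.resize(a[250:310,370:430],None,fx=9,fy=9,interpolation=2))
E
```

```text
(no output)
```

View pics/s3a.png

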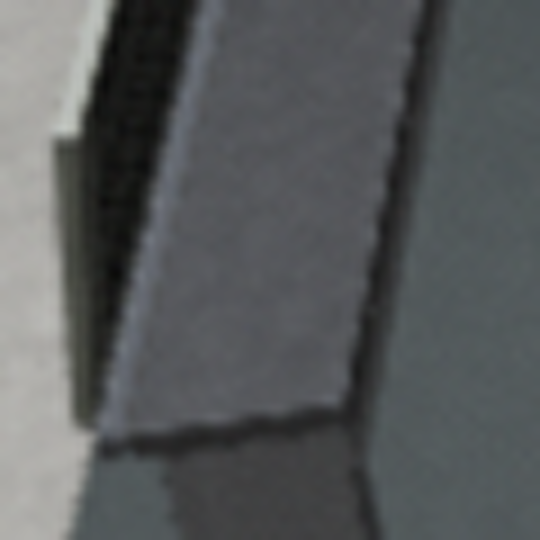

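View pics/s3b.png

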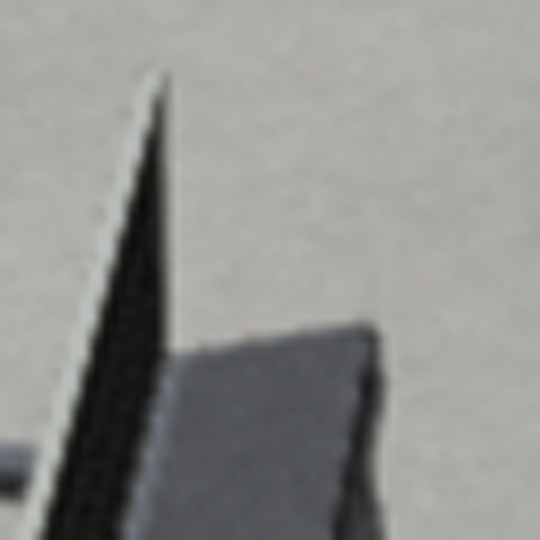

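View pics/t3a.png

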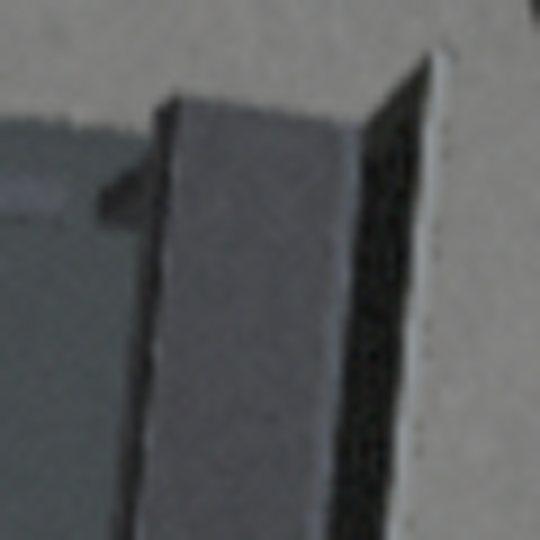

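View pics/t3b.png

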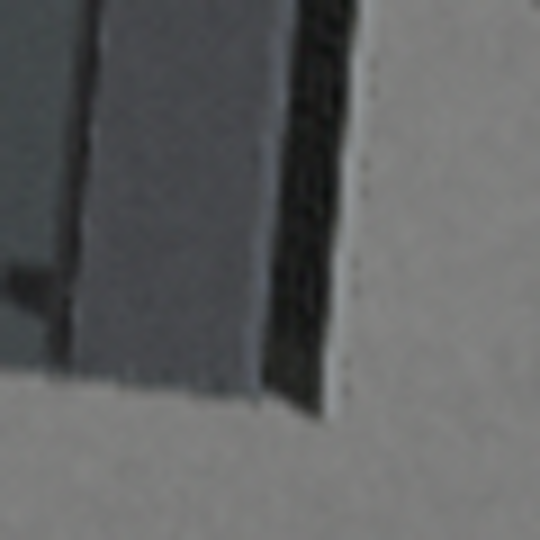

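```bash
cat > fold.py <<'E'
from h import *
def report(pts):
    m={}
    for nm,(sf,tf,sr,tr) in pts.items():
        a,e1=tri(sf,tf);b,e2=tri(sr,tr);m[nm]=(a+b)/2;print(nm,a.round(1),round(e1,1),b.round(1),round(e2,1),"len",round(np.linalg.norm(a-b),1),"yaw",round(np.degrees(np.arctan2(a[1]-b[1],a[0]-b[0])),2))
    s=m["front"]-m["back"];ls=np.degrees(np.arctan2(s[2],s@YS));print("shelf lean",ls,"w",np.linalg.norm(s))
    v=m["top"]-m["back"];lp=np.degrees(np.arctan2(v[2],v@YS));print("panel angle",lp,"h",np.linalg.norm(v),"fold vs 10",lp-10,"vs meas",lp-ls)
    print("shelf centre",((m["front"]+m["back"])/2).round(1))
E
python3 - <<'E'
from fold import *
sa=lambda u,v:(125+u/9,215+v/9);sb=lambda u,v:(140+u/9,130+v/9);ta=lambda u,v:(370+u/9,155+v/9);tb=lambda u,v:(370+u/9,250+v/9)
report({"top":(sa(85,137),ta(430,60),sb(163,85),tb(322,412)),"back":(sa(100,432),ta(362,125),sb(168,357),tb(262,400)),"front":(sa(350,405),ta(180,100),sb(372,328),tb(75,375))})
E
```

```text
top [ 675.9 -287.3  176.7] 3.2 [ 382.6 -257.1  175.9] 3.1 len 294.8 yaw -5.87
back [ 676.2 -298.8   95.2] 2.6 [ 375.8 -269.6   90.4] 3.4 len 301.9 yaw -5.55
front [ 680.8 -247.4  100.3] 4.1 [ 382.2 -217.6   98.7] 4.8 len 300.1 yaw -5.7
shelf lean 7.361949356017164 w 52.49951018511565
panel angle 81.62642536832567 h 84.47731544771132 fold vs 10 71.62642536832567 vs meas 74.2644760123085
shelf centre [ 528.8 -258.3   96.1]
```

```bash
python3 - <<'E'
from fold import *
sa=lambda u,v:(125+u/9,215+v/9);sb=lambda u,v:(140+u/9,130+v/9);ta=lambda u,v:(370+u/9,155+v/9);tb=lambda u,v:(370+u/9,250+v/9)
for nm,z,sf,tf,sr,tr in [("top",180,sa(85,137),ta(430,60),sb(163,85),tb(322,412)),("back",96,sa(100,432),ta(362,125),sb(168,357),tb(262,400)),("front",104.2,sa(350,405),ta(180,100),sb(372,328),tb(75,375))]:
    for cam,f,r in(("top",tf,tr),("scene",sf,sr)):
        a=onz(cam,f,z);b=onz(cam,r,z);print(nm,cam,a.round(1),b.round(1),"ylocal",round((a+b)/2@YS,1),"x",round((a+b)/2@XS,1),np.linalg.norm(a-b).round(1))
E
```

```text
top top [ 675.1 -287.8  180. ] [ 382.9 -257.4  180. ] ylocal -217.7 x 553.9 293.8
top scene [ 680.3 -284.7  180. ] [ 390.  -254.7  180. ] ylocal -214.2 x 559.7 291.9
back top [ 676.  -299.9   96. ] [ 376.2 -269.6   96. ] ylocal -230.2 x 552.2 301.4
back scene [ 677.5 -297.3   96. ] [ 384.6 -266.8   96. ] ylocal -226.9 x 556.8 294.6
front top [ 679.9 -248.3  104.2] [ 382.5 -218.6  104.2] ylocal -178.6 x 552.1 298.9
front scene [ 685.5 -244.6  104.2] [ 391.2 -214.4  104.2] ylocal -173.9 x 558.8 295.8
```

```bash
python3 - <<'E'
import cv2
a=cv2.imread("raw_scene.png")
b=cv2.imread("raw_top.png")
cv2.imwrite("pics/k.png",cv2.hconcat([cv2.resize(a[140:210,100:170],None,fx=5.5,fy=5.5,interpolation=2),cv2.resize(b[195:265,390:460],None,fx=5.5,fy=5.5,interpolation=2)]))
E
```

```text
(no output)
```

View pics/k.png

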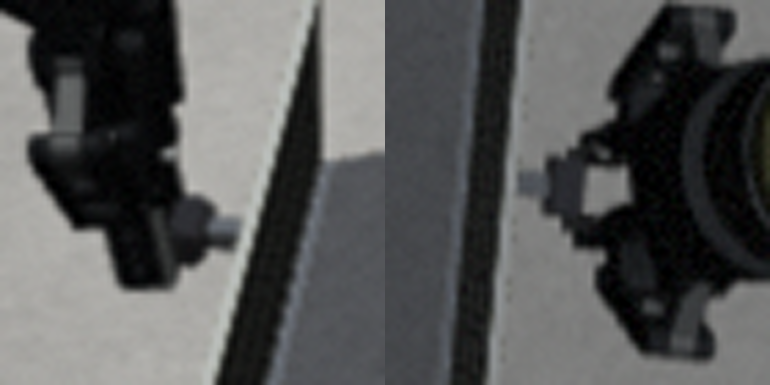

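Request:
drive_tool([
  [0, 0, 0, 0, 0, 0, 0.3],
  [0, 0, 0, 0, 0, 0, 0.5],
  [0, 0, 0, 0, 0, -0.7, 0.5],
  [0.3, -0.2, 0.1, -0.1, 0, -0.6, 0.5],
  [0.3, -0.2, 0.1, 0, 0, 0, 0.5],
  [0, 0, 0, 0, 0, 0, 0.5],
])

```text
clock: 6.65
tool_pos: [527.4, -297.7, 163.8]
orientation: [0.079, 1.564, -1.593]
wrist_force: [-0.5, -0.5, 0.1]
grip_width: 42.7
```

```bash
python3 - <<'E'
from h import *
st()
p,_=cur();print(p@YS,p@XS)
snap("scene","s4");snap("top","t4")
a=cv2.imread("raw_scene.png")
b=cv2.imread("raw_top.png")
cv2.imwrite("pics/k2.png",cv2.hconcat([cv2.resize(a[140:210,100:170],None,fx=5.5,fy=5.5,interpolation=2),cv2.resize(b[195:265,390:460],None,fx=5.5,fy=5.5,interpolation=2)]))
E
```

```text
t 6.65 pos [ 527.4 -297.7  163.8] F [-0.5 -0.5  0.1] grip 42.7
err vs vertical [ 0.  -0.4  0. ]
-242.89077296231972 554.7532341554131
```

View pics/k2.png

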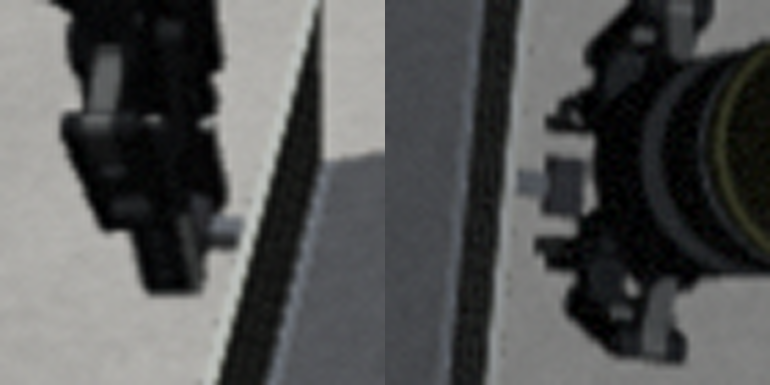

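```bash
python3 - <<'E'
from h import *
p=onz("top",(390+179/5.5,195+185/5.5),181);print(p,p@YS,p@XS)
E
```

```text
[ 527.05617236 -295.49359429  181.        ] -240.71853135430825 554.2195068299595
```

Request:
drive_tool([
  [0, 0.3, 0, 0.3, 0, -0.2, 0.5],
  [0, 0, 0, 0, 0, 0, 0.3],
  [0, 0, 0, 0, 0, 0, 0],
  [0, 0, 0, 0, 0, 0, 0],
  [0, 0, 0, 0, 0, 0, 0],
])

```text
clock: 7.25
tool_pos: [527.0, -296.1, 160.7]
orientation: [-0.509, 1.57, -2.183]
wrist_force: [-0.0, -0.1, 0.8]
grip_width: 22.8
```

```bash
python3 - <<'E'
from h import *
st()
p,_=cur();print(p@YS,p@XS)
E
```

```text
t 7.25 pos [ 527.  -296.1  160.7] F [-0.  -0.1  0.8] grip 22.8
err vs vertical [ 0.1 -0.  -0. ]
-241.37017360649668 554.2524993657267
```

Request:
drive_tool([
  [0, 0, 0, 0.1, 0, 0.4, 0],
  [0, 0, 0, 0.1, 0, 0.4, 0],
  [0, 0, 0, 0.1, 0, 0.4, 0],
  [0, 0, 0, 0.2, 0, 0.4, 0],
  [0, 0, 0, 0.2, 0, 0.4, 0],
  [0, 0, 0, 0.2, 0, 0.4, 0],
  [0, 0, 0, 0, 0, 0, 0],
])

```text
clock: 7.95
tool_pos: [525.4, -312.5, 155.7]
orientation: [2.949, 1.552, 1.279]
wrist_force: [0.5, 1.1, -0.6]
grip_width: 22.6
```

```bash
cat > zoom4.py <<'E'
from h import *
import sys
n=sys.argv[1]
a=cv2.cvtColor(capture("scene"),4);b=cv2.cvtColor(capture("top"),4)
q=lambda im,x,y:cv2.resize(im[y:y+60,x:x+60],None,fx=5,fy=5,interpolation=2)
# panels: scene far, scene robot / top far, top robot
cv2.imwrite(f"pics/{n}.png",cv2.vconcat([cv2.hconcat([q(a,125,215),q(a,140,130)]),cv2.hconcat([q(b,370,155),q(b,370,250)])]))
E
python3 zoom4.py z5; python3 -c "
from h import *
st();p,_=cur();print(p@YS,p@XS)"
```

```text
t 8.05 pos [ 525.4 -312.4  155.6] F [-1.1  2.6  4.3] grip 22.5
err vs vertical [-0.1  1.   0.2]
-257.7099759188814 554.2473227747054
```

View pics/z5.png

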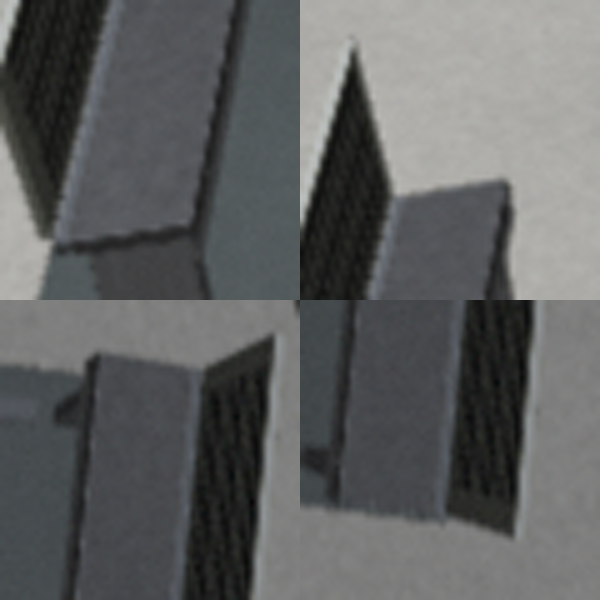

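```bash
cat > ff.py <<'E'
from h import *
from scipy.optimize import brentq
def foldest(top_s,top_t,k=5.):
    # (far,robot) zoom px of the panel's inner top edge; relative to front shelf edge ylocal (top -178.6, scene -173.9)
    for cam,pp,org,fy in(("scene",top_s,((125,215),(140,130)),-173.9),("top",top_t,((370,155),(370,250)),-178.6)):
        def f(phi):
            c,s=np.cos(np.radians(phi)),np.sin(np.radians(phi)); z=95.3+85*s+2*c+1
            y=np.mean([onz(cam,(o[0]+p[0]/k,o[1]+p[1]/k),z)@YS for p,o in zip(pp,org)])
            return (y-fy)-(-51*.985+85*c-2*s)
        phi=brentq(f,40,150);print(cam,"panel angle",round(phi,1),"fold deg",round(phi-10,1))
E
python3 - <<'E'
from ff import *
foldest(((5,65),(53,48)),((272,35),(215,235)))
foldest(((85,137),(163,85)),((430,60),(322,412)),9)
E
```

```text
scene panel angle 92.6 fold deg 82.6
top panel angle 91.1 fold deg 81.1
scene panel angle 81.8 fold deg 71.8
top panel angle 81.0 fold deg 71.0
```

Request:
drive_tool([
  [0, -0.5, 0, 0.15, 0, 0.4, 0],
  [0, -0.5, 0, 0.15, 0, 0.4, 0],
  [0, 0, 0, 0.15, 0, 0.3, 0],
  [0, 0, 0, 0, 0, 0, 0],
])

```text
clock: 8.45
tool_pos: [524.6, -320.3, 152.2]
orientation: [2.559, 1.563, 0.891]
wrist_force: [-1.0, 0.1, 1.6]
grip_width: 22.4
```

```bash

python3 zoom4.py z6; python3 -c "
from h import *
st();p,_=cur();print(p@YS,p@XS)"
```

```text
t 8.55 pos [ 524.6 -320.2  152.2] F [-1.9  1.7  3.9] grip 22.6
err vs vertical [-0.2  0.4  0.3]
-265.5788770186927 554.29755607459
```

View pics/z6.png

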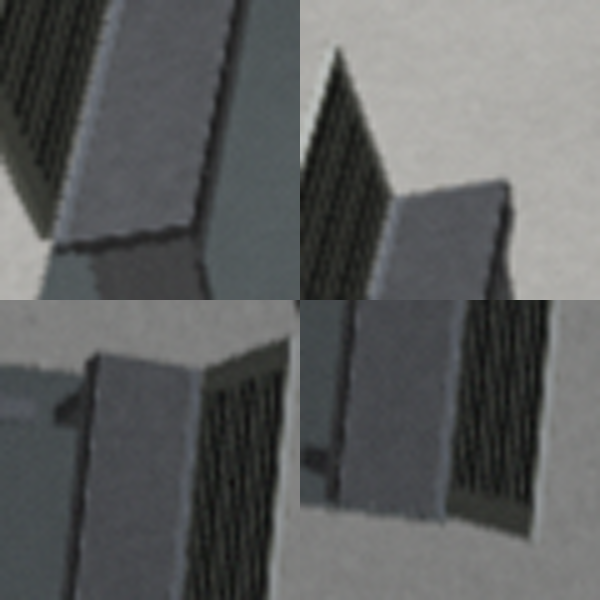

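```bash
python3 - <<'E'
from ff import *
foldest(((-13,70),(38,52)),((288,40),(232,238)))
E
```

```text
scene panel angle 96.8 fold deg 86.8
top panel angle 96.2 fold deg 86.2
```

Request:
drive_tool([
  [0, -0.4, 0, 0.18, 0, 0.35, 0],
  [0, 0, 0, 0, 0, 0, 0],
  [0, 0, 0, 0, 0, 0, 0.3],
  [0, 0, 0, 0, 0, 0, 0.5],
  [0, 0, 0, -1, 0, 0, 0.5],
  [0, 0, 0, -2, 0, 0, 0.6],
  [0, 0, 0, -3, 0, 0, 0.7],
  [0, 0, 0, -3, 0, 0, 0.8],
])

```text
clock: 9.35
tool_pos: [521.2, -322.9, 238.7]
orientation: [-1.802, 1.566, 2.814]
wrist_force: [0.4, 0.3, 0.6]
grip_width: 68.0
```

```bash

sed -i 's/q(a,125,215)/q(a,115,205)/' zoom4.py; sed -i 's/((125,215),/((115,205),/' ff.py
python3 zoom4.py z7; python3 -c "
from h import *
st()"
```

```text
t 9.45 pos [ 523.7 -324.5  242.9] F [ 0.3 -0.2 -0.6] grip 68.3
err vs vertical [-0.3 -0.1  0.2]
```

View pics/z7.png

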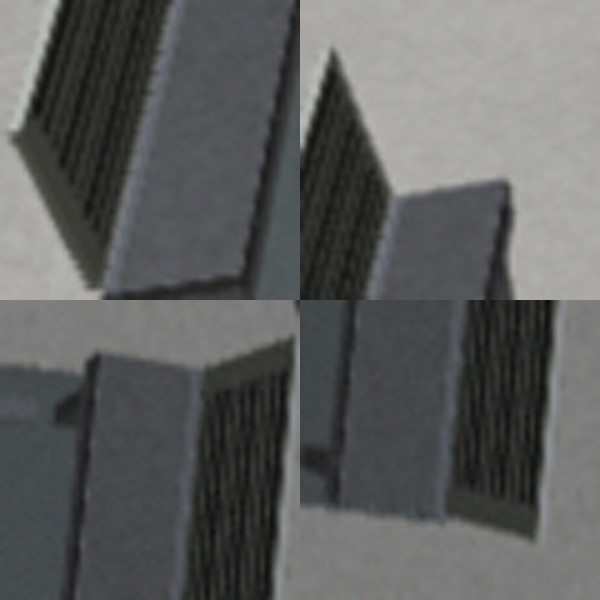

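```bash
python3 - <<'E'
from ff import *
foldest(((24,130),(36,50)),((292,40),(236,238)))
E
```

```text
scene panel angle 98.5 fold deg 88.5
top panel angle 97.4 fold deg 87.4
```

```bash
python3 - <<'E'
from h import *
snap("scene","s8",(330,150,470,250),5.5)
snap("top","t8",(120,180,240,310),4.5)
E
```

```text
(no output)
```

View pics/s8.png

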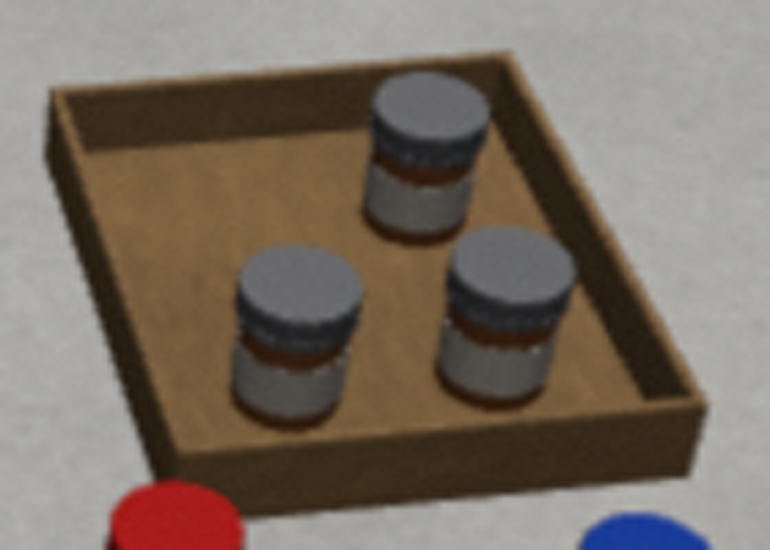

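View pics/t8.png

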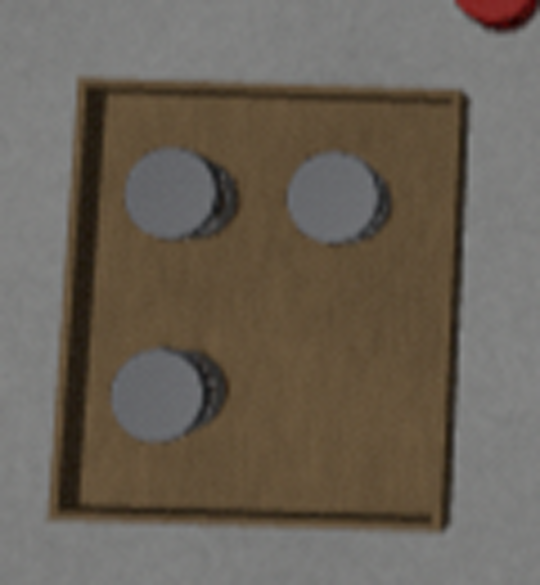

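```bash
cat > tray.py <<'E'
from h import *
t=lambda u,v:(120+u/4.5,180+v/4.5); s=lambda u,v:(330+u/5.5,150+v/5.5)
def jars(pairs,z=67):
    for a,b in pairs:
        x,e=tri(s(*a),t(*b));A=onz("scene",s(*a),z);B=onz("top",t(*b),z);print("tri",x.round(1),round(e,1),"scene",A.round(1)[:2],"top",B.round(1)[:2],"mean",((A+B)/2).round(1)[:2])
E
python3 - <<'E'
from tray import *
jars([((431,107),(156,395)),((299,286),(333,197)),((511,265),(170,193))])
E
```

```text
tri [424.9 314.6  62.9] 0.9 scene [430.1 312.8] top [425.1 312.9] mean [427.6 312.9]
tri [533.7 224.5  62.5] 1.3 scene [538.8 223.1] top [533.3 222.9] mean [536.1 223. ]
tri [533.9 312.8  63. ] 1.0 scene [538.5 311.1] top [533.5 311.1] mean [536.  311.1]
```

```bash
python3 - <<'E'
from h import *
plan([((536,223,230),Rt(),12)],0.85)
E
```

```text
[536. 223. 230.] step mm 45.55672963076504 deg 0.02482756530762183
[0.0, 0.0, 0.0, 0.07, -0.32, -4.54, 0.85],
[0.0, 0.0, 0.0, 0.07, -0.32, -4.54, 0.85],
[0.0, 0.0, 0.0, 0.07, -0.33, -4.54, 0.85],
[0.0, 0.0, 0.0, 0.07, -0.33, -4.54, 0.85],
[0.0, 0.0, 0.0, 0.07, -0.33, -4.54, 0.85],
[0.0, 0.0, 0.0, 0.07, -0.33, -4.54, 0.85],
[0.0, 0.0, 0.0, 0.07, -0.33, -4.54, 0.85],
[0.0, 0.0, 0.0, 0.07, -0.34, -4.54, 0.85],
[0.0, 0.0, 0.0, 0.07, -0.34, -4.54, 0.85],
[0.0, 0.0, 0.0, 0.07, -0.34, -4.54, 0.85],
[0.0, 0.0, 0.0, 0.07, -0.34, -4.54, 0.85],
[0.0, 0.0, 0.0, 0.07, -0.34, -4.54, 0.85],
```

Request:
drive_tool([
  [0, 0, 0, 0.1, -0.3, -4.4, 0.85],
  [0, 0, 0, 0.1, -0.3, -4.4, 0.85],
  [0, 0, 0, 0.1, -0.3, -4.4, 0.85],
  [0, 0, 0, 0.1, -0.3, -4.4, 0.85],
  [0, 0, 0, 0.1, -0.3, -4.4, 0.85],
  [0, 0, 0, 0.1, -0.3, -4.4, 0.85],
  [0, 0, 0, 0.1, -0.3, -4.4, 0.85],
  [0, 0, 0, 0.1, -0.3, -4.4, 0.85],
  [0, 0, 0, 0.1, -0.3, -4.4, 0.85],
  [0, 0, 0, 0.1, -0.3, -4.4, 0.85],
  [0, 0, 0, 0.1, -0.3, -4.4, 0.85],
  [0, 0, 0, 0, 0, 0, 0.85],
])

```text
clock: 10.75
tool_pos: [529.0, 177.2, 211.1]
orientation: [-1.403, 1.548, -3.076]
wrist_force: [0.4, 0.2, -0.4]
grip_width: 72.4
```

```bash
python3 - <<'E'
from h import *
st()
plan([((536,223,110),Rt(),4)],0.85)
E
```

```text
t 10.75 pos [529.  177.2 211.1] F [ 0.4  0.2 -0.4] grip 72.4
err vs vertical [ 0.1 -0.2 -1.3]
[536. 223. 110.] step mm 27.80612295389418 deg 0.322897918812609
[0.0, 0.1, 0.3, 2.52, 0.11, -1.17, 0.85],
[0.0, 0.1, 0.3, 2.52, 0.1, -1.17, 0.85],
[0.0, 0.1, 0.3, 2.52, 0.09, -1.16, 0.85],
[0.0, 0.1, 0.3, 2.53, 0.07, -1.16, 0.85],
```

Request:
drive_tool([
  [0, 0.1, 0.3, 1.5, 0.1, -1.2, 0.85],
  [0, 0.1, 0.3, 2.5, 0.1, -1.2, 0.85],
  [0, 0.1, 0.3, 2.5, 0.1, -1.2, 0.85],
  [0, 0.1, 0.3, 2.5, 0.1, -1.2, 0.85],
  [0, 0, 0, 0, 0, 0, 0.85],
])

```text
clock: 11.25
tool_pos: [533.4, 223.6, 113.3]
orientation: [-1.164, 1.564, -2.835]
wrist_force: [-0.5, -0.5, 0.4]
grip_width: 72.6
```

```bash
python3 - <<'E'
from h import *
st()
plan([((536,223,36),Rt(),4)],0.85)
E
```

```text
t 11.25 pos [533.4 223.6 113.3] F [-0.5 -0.5  0.4] grip 72.6
err vs vertical [-0.1 -0.1 -0.3]
[536. 223.  36.] step mm 19.326116156615146 deg 0.09517117030376786
[0.0, 0.0, 0.1, 1.93, 0.08, 0.0, 0.85],
[0.0, 0.0, 0.1, 1.93, 0.07, 0.0, 0.85],
[0.0, 0.0, 0.1, 1.93, 0.07, 0.01, 0.85],
[0.0, 0.0, 0.1, 1.93, 0.07, 0.01, 0.85],
```

Request:
drive_tool([
  [0, 0, 0.1, 1.9, 0.1, 0, 0.85],
  [0, 0, 0.1, 1.9, 0.1, 0, 0.85],
  [0, 0, 0, 1.9, 0.1, 0, 0.85],
  [0, 0, 0, 1.7, 0, 0, 0.85],
  [0, 0, 0, 0, 0, 0, 0.85],
  [0, 0, 0, 0, 0, 0, 0.5],
  [0, 0, 0, 0, 0, 0, 0.3],
  [0, 0, 0, 0, 0, 0, 0.3],
  [0, 0, 0, 0, 0, 0, 0.3],
])

```text
clock: 12.15
tool_pos: [537.6, 216.4, 42.9]
orientation: [-0.202, 1.565, -1.877]
wrist_force: [-0.0, 0.1, -0.3]
grip_width: 48.3
```

```bash
python3 - <<'E'
from h import *
st()
snap("scene","s9",(330,50,470,250),3)
E
```

```text
t 12.15 pos [537.6 216.4  42.9] F [-0.   0.1 -0.3] grip 48.3
err vs vertical [ 0.2 -0.3 -0.1]
```

View pics/s9.png

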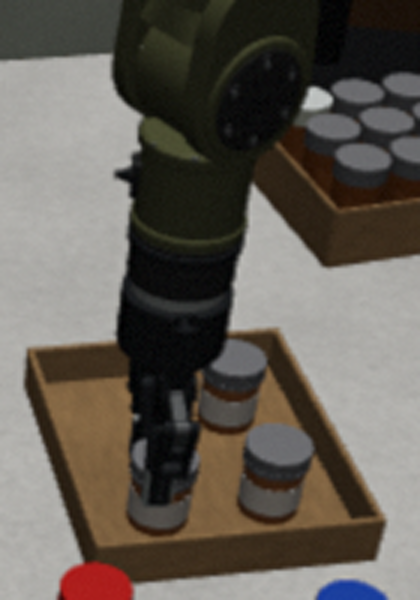

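Request:
drive_tool([
  [0, 0, 0, 0, 0, 0, 0.75],
  [0, 0, 0, 0, 0, 0, 0.75],
  [0, 0, 0, 0.3, 0, -0.3, 0.75],
  [0, 0, 0, 0.3, 0, -0.3, 0.75],
  [0, 0, 0, 0.2, 0, -0.1, 0.75],
  [0, 0, 0, 0, 0, 0, 0.5],
  [0, 0, 0, 0, 0, 0, 0.3],
  [0, 0, 0, 0, 0, 0, 0.3],
  [0, 0, 0, 0, 0, 0, 0.3],
])

```text
clock: 13.1
tool_pos: [539.1, 224.8, 35.4]
orientation: [0.099, 1.565, -1.575]
wrist_force: [-0.1, -0.6, 0.3]
grip_width: 48.5
```

```bash
python3 - <<'E'
from h import *
st()
plan([((536,223,230),Rt(),6)],0.3)
E
```

```text
t 13.1 pos [539.1 224.8  35.4] F [-0.1 -0.6  0.3] grip 48.5
err vs vertical [ 0.1 -0.3  0. ]
[536. 223. 230.] step mm 32.437273932632856 deg 0.05557401279233968
[0.0, 0.1, 0.0, -3.24, -0.05, 0.05, 0.3],
[0.0, 0.1, 0.0, -3.24, -0.05, 0.05, 0.3],
[0.0, 0.1, 0.0, -3.24, -0.05, 0.05, 0.3],
[0.0, 0.1, 0.0, -3.24, -0.05, 0.04, 0.3],
[0.0, 0.1, 0.0, -3.24, -0.05, 0.04, 0.3],
[0.0, 0.1, 0.0, -3.24, -0.05, 0.04, 0.3],
```

```bash
cat >> h.py <<'E'
C10,S10=np.cos(np.radians(10)),np.sin(np.radians(10))
SC=554.3*XS-199.9*YS+100*Z
NS=-S10*YS+C10*Z; YSH=C10*YS+S10*Z
def shelf(x,y,z): return SC+x*XS+y*YSH+z*NS
def insh(p): v=np.asarray(p)-SC; return np.array([v@XS,v@YSH,v@NS]).round(1)
E
python3 - <<'E'
from h import *
for h in (30.4,60,110): print(shelf(90,2,h))
E
```

```text
[ 620.46606239 -267.27957385  130.28545205]
[ 619.94663443 -272.39324682  159.43576154]
[ 619.06922234 -281.03120793  208.67614919]
```

Request:
drive_tool([
  [0, 0, 0, -2, 0, 0, 0.3],
  [0, 0, 0, -3, 0, 0, 0.3],
  [0, 0, 0, -3, 0, 0, 0.3],
  [0, 0, 0, -3, 0, 0, 0.3],
  [0, 0, 0, -3, 0, 0, 0.3],
  [0, 0, 0, -3, 0, 0, 0.3],
  [0, 0, 0, -3, 0, 0, 0.3],
  [0, 0, 0, 0, 0, 0, 0.3],
])

```text
clock: 13.9
tool_pos: [536.4, 224.8, 239.1]
orientation: [-0.664, 1.559, -2.338]
wrist_force: [1.1, -0.5, -0.8]
grip_width: 48.6
```

```bash
python3 - <<'E'
from h import *
st()
plan([(shelf(90,40,130),Rt(10),12)],0.3)
E
```

```text
t 13.9 pos [536.4 224.8 239.1] F [ 1.1 -0.5 -0.8] grip 48.6
err vs vertical [ 0.1 -0.5 -0.4]
[ 622.5 -247.3  235. ] step mm 39.985239673391895 deg 0.8764892203950311
[0.0, 0.9, 0.0, 0.06, 1.12, 3.84, 0.3],
[0.0, 0.9, 0.0, 0.0, 1.12, 3.84, 0.3],
[0.0, 0.9, 0.0, -0.06, 1.12, 3.84, 0.3],
[0.0, 0.9, 0.0, -0.11, 1.12, 3.84, 0.3],
[0.0, 0.9, 0.0, -0.17, 1.12, 3.84, 0.3],
[0.0, 0.9, 0.0, -0.23, 1.12, 3.83, 0.3],
[0.0, 0.9, 0.0, -0.29, 1.11, 3.83, 0.3],
[0.0, 0.9, 0.0, -0.35, 1.11, 3.82, 0.3],
[0.0, 0.9, 0.0, -0.4, 1.11, 3.82, 0.3],
[0.0, 0.9, 0.0, -0.46, 1.11, 3.81, 0.3],
[0.0, 0.9, 0.0, -0.52, 1.11, 3.81, 0.3],
[0.0, 0.9, 0.0, -0.58, 1.11, 3.8, 0.3],
```

Request:
drive_tool([
  [0, 0.9, 0, 0, 1.1, 3.8, 0.3],
  [0, 0.9, 0, 0, 1.1, 3.8, 0.3],
  [0, 0.9, 0, -0.1, 1.1, 3.8, 0.3],
  [0, 0.9, 0, -0.2, 1.1, 3.8, 0.3],
  [0, 0.9, 0, -0.2, 1.1, 3.8, 0.3],
  [0, 0.9, 0, -0.3, 1.1, 3.8, 0.3],
  [0, 0.9, 0, -0.3, 1.1, 3.8, 0.3],
  [0, 0.9, 0, -0.4, 1.1, 3.8, 0.3],
  [0, 0.9, 0, -0.4, 1.1, 3.8, 0.3],
  [0, 0.9, 0, -0.5, 1.1, 3.8, 0.3],
  [0, 0.9, 0, -0.5, 1.1, 3.0, 0.3],
  [0, 0, 0, 0, 0, 0, 0.3],
])

```text
clock: 15.1
tool_pos: [614.8, -210.9, 224.7]
orientation: [-3.047, 1.397, 1.566]
wrist_force: [0.5, -0.1, -2.2]
grip_width: 48.5
```

```bash
python3 - <<'E'
from h import *
st();print(insh(cur()[0]))
plan([(shelf(90,2,75),Rt(10),4)],0.3)
E
```

```text
t 15.1 pos [ 614.8 -210.9  224.7] F [ 0.5 -0.1 -2.2] grip 48.5
err vs vertical [-0.1  9.9 -1. ]
[ 78.6  73.  113.8]
[ 619.7 -275.   174.2] step mm 20.4320619223312 deg 0.23998585336801456
[0.0, 0.0, 0.2, 0.97, 0.3, 1.77, 0.3],
[0.0, 0.0, 0.2, 0.97, 0.3, 1.78, 0.3],
[0.0, 0.0, 0.2, 0.97, 0.29, 1.78, 0.3],
[0.0, 0.0, 0.2, 0.97, 0.29, 1.78, 0.3],
```

Request:
drive_tool([
  [0, 0, 0.2, 0.7, 0.3, 1.7, 0.3],
  [0, 0, 0.2, 0.8, 0.3, 1.7, 0.3],
  [0, 0, 0.2, 0.8, 0.3, 1.7, 0.3],
  [0, 0, 0.2, 0.8, 0.3, 1.7, 0.3],
  [0, 0, 0, 0, 0, 0, 0.3],
])

```text
clock: 15.6
tool_pos: [618.7, -276.7, 174.6]
orientation: [-3.103, 1.396, 1.51]
wrist_force: [-0.6, 0.5, -1.5]
grip_width: 47.8
```

```bash
python3 - <<'E'
from h import *
st();print(insh(cur()[0]))
plan([(shelf(90,2.5,36),Rt(10),4)],0.3)
snap("scene","s10",(100,100,300,300),3)
E
```

```text
t 15.6 pos [ 618.7 -276.7  174.6] F [-0.6  0.5 -1.5] grip 47.8
err vs vertical [-0.1 10.  -0.4]
[89.2  0.3 75.7]
[ 620.4 -267.8  135.9] step mm 9.934880385070644 deg 0.10058857025928616
[0.0, 0.0, 0.1, 0.99, 0.03, -0.05, 0.3],
[0.0, 0.0, 0.1, 0.99, 0.03, -0.05, 0.3],
[0.0, 0.0, 0.1, 0.99, 0.02, -0.05, 0.3],
[0.0, 0.0, 0.1, 0.99, 0.02, -0.05, 0.3],
```

View pics/s10.png

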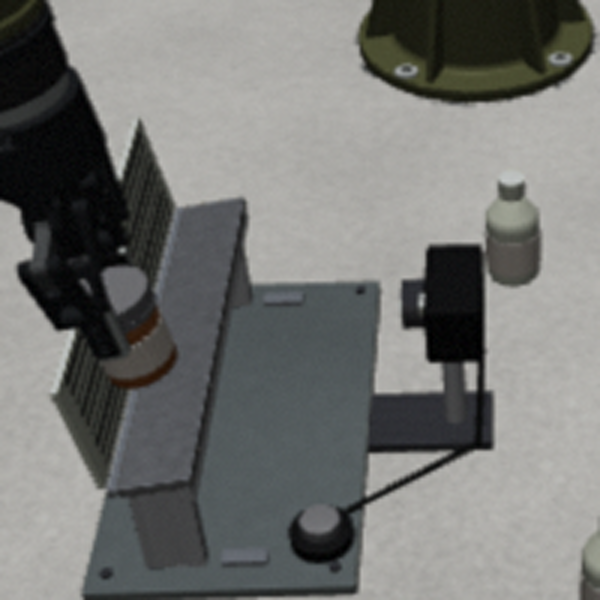

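Request:
drive_tool([
  [0, 0, 0.1, 0.9, 0, -0.1, 0.3],
  [0, 0, 0.1, 0.9, 0, -0.1, 0.3],
  [0, 0, 0.1, 0.9, 0, -0.1, 0.3],
  [0, 0, 0, 0.8, 0, -0.1, 0.3],
  [0, 0, 0, 0, 0, 0, 0.3],
])

```text
clock: 16.15
tool_pos: [620.5, -262.4, 139.9]
orientation: [3.138, 1.395, 1.47]
wrist_force: [-0.3, -0.4, -0.8]
grip_width: 48.6
```

```bash
python3 - <<'E'
from h import *
st();print(insh(cur()[0]))
E
```

```text
t 16.15 pos [ 620.5 -262.4  139.9] F [-0.3 -0.4 -0.8] grip 48.6
err vs vertical [-0.3 10.1  0. ]
[89.5  8.5 39. ]
```

Request:
drive_tool([
  [0, 0, 0, 0.2, 0, 0.4, 0.3],
  [0, 0, 0, 0.2, 0, 0.1, 0.3],
  [0, 0, 0, 0.2, 0, 0, 0.3],
  [0, 0, 0, 0, 0, 0, 0.3],
])

```text
clock: 16.55
tool_pos: [620.5, -266.4, 133.3]
orientation: [3.132, 1.395, 1.465]
wrist_force: [0.0, -0.1, -0.9]
grip_width: 48.2
```

```bash
python3 - <<'E'
from h import *
st();print(insh(cur()[0]))
snap("scene","s11",(100,100,200,300),5)
snap("top","t11",(330,150,430,310),5)
a=cv2.imread("pics/s11.png");b=cv2.imread("pics/t11.png")
cv2.imwrite("pics/c11.png",cv2.hconcat([cv2.resize(a[200:1000],None,fx=.75,fy=.75),cv2.resize(b,None,fx=.75,fy=.75)]))
E
```

```text
t 16.55 pos [ 620.5 -266.4  133.3] F [ 0.  -0.1 -0.9] grip 48.2
err vs vertical [-0.3 10.1  0.1]
[90.   3.4 33.2]
```

View pics/c11.png

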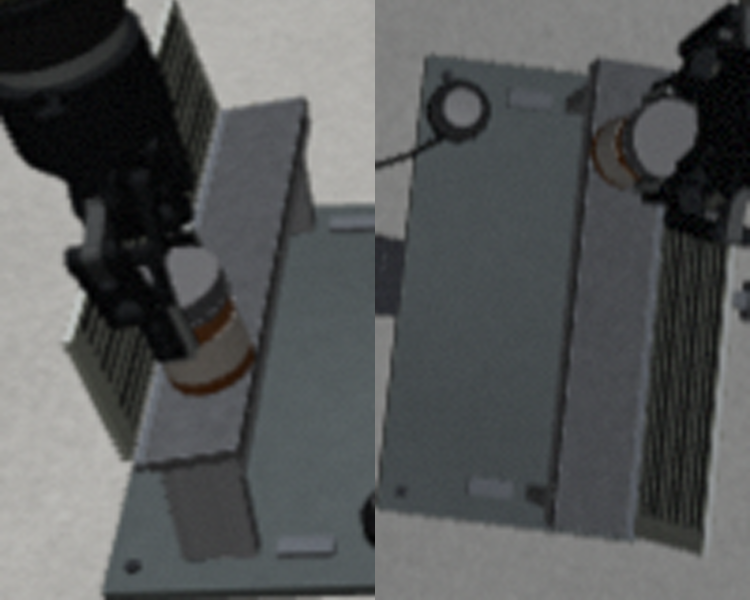

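Request:
drive_tool([
  [0, 0, 0, 0.15, 0, 0, 0.3],
  [0, 0, 0, 0.15, 0, 0, 0.3],
  [0, 0, 0, 0, 0, 0, 0.3],
])

```text
clock: 16.95
tool_pos: [621.0, -266.1, 130.9]
orientation: [3.125, 1.396, 1.458]
wrist_force: [-0.8, 0.1, -1.6]
grip_width: 48.4
```

```bash
python3 - <<'E'
from h import *
st();print(insh(cur()[0]))
E
```

```text
t 16.95 pos [ 621.  -266.1  130.9] F [-0.8  0.1 -1.6] grip 48.4
err vs vertical [-0.3 10.   0.1]
[90.5  3.3 30.8]
```

Request:
drive_tool([
  [0, 0, 0, 0.15, 0, 0, 0.3],
  [0, 0, 0, 0.15, 0, 0, 0.3],
  [0, 0, 0, 0, 0, 0, 0.3],
])

```text
clock: 17.25
tool_pos: [621.3, -266.1, 130.7]
orientation: [3.114, 1.397, 1.446]
wrist_force: [-0.1, -0.5, -0.6]
grip_width: 48.2
```

```bash
python3 - <<'E'
from h import *
st();print(insh(cur()[0]))
E
```

```text
t 17.25 pos [ 621.3 -266.1  130.7] F [-0.1 -0.5 -0.6] grip 48.2
err vs vertical [-0.3 10.   0.3]
[90.7  3.3 30.6]
```

Request:
drive_tool([
  [0, 0, 0, 0.3, 0, 0, 0.3],
  [0, 0, 0, 0, 0, 0, 0.3],
])

```text
clock: 17.45
tool_pos: [621.8, -266.4, 130.7]
orientation: [3.098, 1.398, 1.43]
wrist_force: [0.1, 0.6, -0.7]
grip_width: 48.5
```

```bash
python3 - <<'E'
from h import *
st();print(insh(cur()[0]))
E
```

```text
t 17.45 pos [ 621.8 -266.4  130.7] F [ 0.1  0.6 -0.7] grip 48.5
err vs vertical [-0.3  9.9  0.4]
[91.3  3.1 30.6]
```

Request:
drive_tool([
  [0, 0, 0, 0, 0, 0, 0.5],
  [0, 0, 0, 0, 0, 0, 0.7],
  [0, 0, 0, 0, 0, 0, 0.75],
  [0, 0, 0, -1, 0, 0, 0.75],
  [0, 0, 0, -2, 0, 0, 0.75],
  [0, 0, 0, -3, 0, 0, 0.75],
  [0, 0, 0, -3, 0, 0, 0.75],
  [0, 0, 0, 0, 0, 0, 0.75],
])

```text
clock: 18.25
tool_pos: [619.0, -281.5, 222.0]
orientation: [3.116, 1.396, 1.449]
wrist_force: [0.9, -0.6, 0.4]
grip_width: 64.0
```

```bash
python3 - <<'E'
from h import *
st();print(insh(cur()[0]))
snap("scene","s12",(100,100,200,300),5)
snap("top","t12",(330,150,430,310),5)
a=cv2.imread("pics/s12.png");b=cv2.imread("pics/t12.png")
cv2.imwrite("pics/c12.png",cv2.hconcat([cv2.resize(a[200:1000],None,fx=.75,fy=.75),cv2.resize(b,None,fx=.75,fy=.75)]))
plan([((536,311.1,235),Rt(),13)],0.85)
E
```

```text
t 18.25 pos [ 619.  -281.5  222. ] F [ 0.9 -0.6  0.4] grip 64.0
err vs vertical [-0.3 10.   0.2]
[ 90.    3.9 123.2]
[536.  311.1 235. ] step mm 45.944162122569686 deg 0.7767266451010488
[0.0, -0.8, 0.0, 0.65, -1.06, -4.42, 0.85],
[0.0, -0.8, 0.0, 0.59, -1.06, -4.43, 0.85],
[0.0, -0.8, 0.0, 0.53, -1.07, -4.44, 0.85],
[0.0, -0.8, 0.0, 0.47, -1.07, -4.44, 0.85],
[0.0, -0.8, 0.0, 0.41, -1.07, -4.45, 0.85],
[0.0, -0.8, 0.0, 0.35, -1.07, -4.45, 0.85],
[0.0, -0.8, 0.0, 0.29, -1.07, -4.46, 0.85],
[0.0, -0.8, 0.0, 0.23, -1.07, -4.46, 0.85],
[0.0, -0.8, 0.0, 0.17, -1.08, -4.46, 0.85],
[0.0, -0.8, 0.0, 0.11, -1.08, -4.46, 0.85],
[0.0, -0.8, 0.0, 0.05, -1.08, -4.47, 0.85],
[0.0, -0.8, 0.0, -0.01, -1.08, -4.47, 0.85],
[0.0, -0.8, 0.0, -0.07, -1.08, -4.46, 0.85],
```

View pics/c12.png

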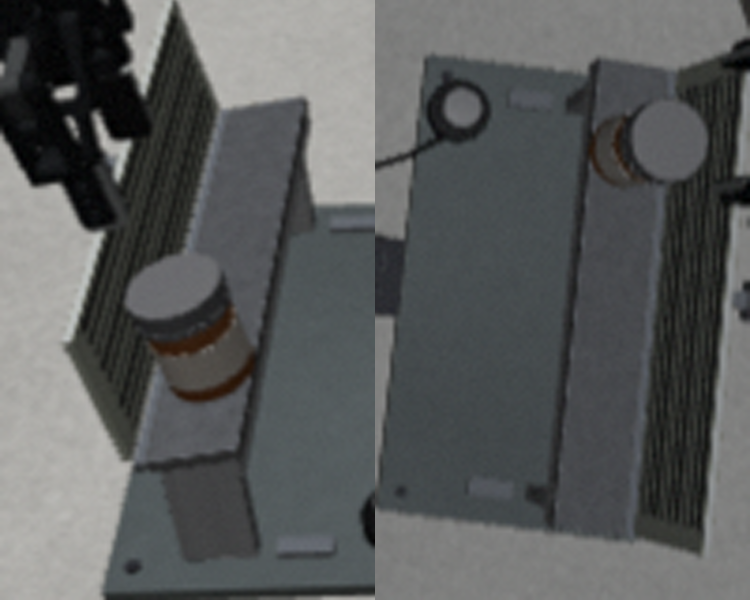

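Request:
drive_tool([
  [0, -0.8, 0, 0.4, -1, -4.4, 0.85],
  [0, -0.8, 0, 0.4, -1, -4.4, 0.85],
  [0, -0.8, 0, 0.4, -1, -4.4, 0.85],
  [0, -0.8, 0, 0.3, -1, -4.4, 0.85],
  [0, -0.8, 0, 0.3, -1, -4.4, 0.85],
  [0, -0.8, 0, 0.2, -1, -4.4, 0.85],
  [0, -0.8, 0, 0.2, -1, -4.4, 0.85],
  [0, -0.8, 0, 0.2, -1, -4.4, 0.85],
  [0, -0.8, 0, 0.1, -1, -4.4, 0.85],
  [0, -0.8, 0, 0, -1, -4.4, 0.85],
  [0, -0.8, 0, 0, -1, -4.4, 0.85],
  [0, -0.8, 0, 0, -1, -4.4, 0.85],
])

```text
clock: 19.55
tool_pos: [538.9, 271.3, 228.5]
orientation: [-1.565, 1.549, 3.041]
wrist_force: [0.8, -0.5, 0.2]
grip_width: 72.7
```

```bash
python3 - <<'E'
from h import *
st()
plan([((536.5,311.1,115),Rt(),5)],0.85)
im=snap("top","t13",(120,180,240,310),4.5)
E
```

```text
t 19.55 pos [538.9 271.3 228.5] F [ 0.8 -0.5  0.2] grip 72.7
err vs vertical [ 0.3 -0.  -1.3]
[536.5 311.1 115. ] step mm 24.064931898208872 deg 0.2564892108100253
[-0.1, 0.0, 0.3, 2.27, -0.08, -0.79, 0.85],
[-0.1, 0.0, 0.3, 2.27, -0.09, -0.79, 0.85],
[-0.1, 0.0, 0.3, 2.27, -0.1, -0.79, 0.85],
[-0.1, 0.0, 0.3, 2.27, -0.11, -0.79, 0.85],
[-0.1, 0.0, 0.3, 2.27, -0.12, -0.79, 0.85],
```

View pics/t13.png

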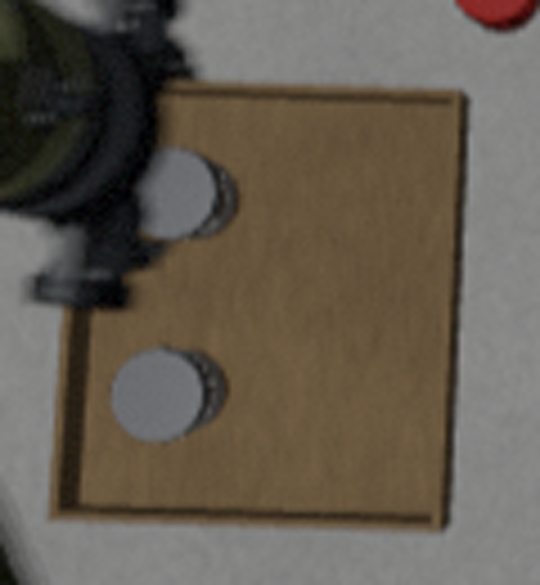

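The tray hasn't moved and the two remaining caps are where they were, at (170,193) and (156,395) in the crop. Next I descend on the second jar.

Request:
drive_tool([
  [0, 0, 0.3, 1.5, -0.1, -0.8, 0.85],
  [0, 0, 0.3, 2.3, -0.1, -0.8, 0.85],
  [0, 0, 0.3, 2.3, -0.1, -0.8, 0.85],
  [0, 0, 0.3, 2.3, -0.1, -0.8, 0.85],
  [0, 0, 0, 2.3, 0, -0.5, 0.85],
  [0, 0, 0, 0, 0, 0, 0.85],
])

```text
clock: 20.2
tool_pos: [528.9, 320.6, 110.5]
orientation: [-1.495, 1.56, 3.128]
wrist_force: [0.0, -0.4, -0.2]
grip_width: 72.6
```

```bash
python3 - <<'E'
from h import *
st()
plan([((536.5,311.1,36),Rt(),4)],0.85)
E
```

```text
t 20.2 pos [528.9 320.6 110.5] F [ 0.  -0.4 -0.2] grip 72.6
err vs vertical [-0.7 -0.1 -0.6]
[536.5 311.1  36. ] step mm 18.871258659068097 deg 0.22527614762875037
[0.2, 0.0, 0.2, 1.86, 0.23, 0.22, 0.85],
[0.2, 0.0, 0.2, 1.86, 0.23, 0.22, 0.85],
[0.2, 0.0, 0.2, 1.86, 0.22, 0.22, 0.85],
[0.2, 0.0, 0.2, 1.86, 0.22, 0.22, 0.85],
```

Request:
drive_tool([
  [0.3, 0, 0.2, 0.5, 0.4, 0.5, 0.85],
  [0.3, 0, 0.2, 0.5, 0.4, 0.4, 0.85],
  [0, 0, 0, 0, 0, 0, 0.85],
])

```text
clock: 20.5
tool_pos: [536.2, 309.1, 100.1]
orientation: [-1.098, 1.566, -2.77]
wrist_force: [-0.1, -0.4, 0.2]
grip_width: 72.2
```

```bash
python3 - <<'E'
from h import *
st()
plan([((536.5,311.1,60),Rt(),3)],0.85)
E
```

```text
t 20.5 pos [536.2 309.1 100.1] F [-0.1 -0.4  0.2] grip 72.2
err vs vertical [ 0.  -0.1 -0.2]
[536.5 311.1  60. ] step mm 13.39227793483584 deg 0.0858540622664231
[0.0, 0.0, 0.1, 1.34, 0.01, -0.07, 0.85],
[0.0, 0.0, 0.1, 1.34, 0.01, -0.07, 0.85],
[0.0, 0.0, 0.1, 1.34, 0.01, -0.07, 0.85],
```

Request:
drive_tool([
  [0, 0, 0, 1.3, 0, -0.1, 0.85],
  [0, 0, 0, 1.3, 0, -0.1, 0.85],
  [0, 0, 0, 1.3, 0, -0.1, 0.85],
  [0, 0, 0, 0, 0, 0, 0.85],
])

```text
clock: 20.9
tool_pos: [538.1, 311.9, 59.9]
orientation: [-1.819, 1.57, 2.79]
wrist_force: [-1.0, -1.1, -0.7]
grip_width: 72.5
```

```bash
python3 - <<'E'
from h import *
st()
plan([((536.5,311.1,35.5),Rt(),3)],0.85)
E
```

```text
t 20.9 pos [538.1 311.9  59.9] F [-1.  -1.1 -0.7] grip 72.5
err vs vertical [ 0.1  0.  -0.1]
[536.5 311.1  35.5] step mm 8.157016668456773 deg 0.04174664378331353
[0.0, 0.0, 0.0, 0.81, -0.05, 0.03, 0.85],
[0.0, 0.0, 0.0, 0.81, -0.05, 0.03, 0.85],
[0.0, 0.0, 0.0, 0.81, -0.05, 0.03, 0.85],
```

Request:
drive_tool([
  [0, 0, 0, 0.8, -0.1, 0, 0.85],
  [0, 0, 0, 0.8, -0.1, 0, 0.85],
  [0, 0, 0, 0.8, 0, 0, 0.85],
  [0, 0, 0, 0, 0, 0, 0.85],
  [0, 0, 0, 0, 0, 0, 0.5],
  [0, 0, 0, 0, 0, 0, 0.3],
  [0, 0, 0, 0, 0, 0, 0.3],
  [0, 0, 0, 0, 0, 0, 0.3],
])

```text
clock: 21.7
tool_pos: [535.8, 312.7, 34.0]
orientation: [-1.847, 1.569, 2.763]
wrist_force: [-0.5, 0.1, -1.6]
grip_width: 48.7
```

Request:
drive_tool([
  [0, 0, 0, -2, 0, 0, 0.3],
  [0, 0, 0, -3, 0, 0, 0.3],
  [0, 0, 0, -3, 0, 0, 0.3],
  [0, 0, 0, -3, 0, 0, 0.3],
  [0, 0, 0, -3, 0, 0, 0.3],
  [0, 0, 0, -3, 0, 0, 0.3],
  [0, 0, 0, -3, 0, 0, 0.3],
  [0, 0, 0, 0, 0, 0, 0.3],
])

```text
clock: 22.5
tool_pos: [534.9, 311.5, 240.8]
orientation: [-1.121, 1.567, -2.794]
wrist_force: [0.6, 0.8, -0.8]
grip_width: 48.3
```

```bash
python3 - <<'E'
from h import *
st()
plan([(shelf(0,40,130),Rt(10),13)],0.3)
E
```

```text
t 22.5 pos [534.9 311.5 240.8] F [ 0.6  0.8 -0.8] grip 48.3
err vs vertical [ 0.1 -0.1 -0.2]
[ 533.  -238.2  235. ] step mm 42.286330206865124 deg 0.7765166862821852
[0.0, 0.8, 0.0, 0.05, 0.42, 4.21, 0.3],
[0.0, 0.8, 0.0, -0.01, 0.42, 4.21, 0.3],
[0.0, 0.8, 0.0, -0.06, 0.42, 4.21, 0.3],
[0.0, 0.8, 0.0, -0.12, 0.42, 4.21, 0.3],
[0.0, 0.8, 0.0, -0.18, 0.42, 4.2, 0.3],
[0.0, 0.8, 0.0, -0.23, 0.42, 4.2, 0.3],
[0.0, 0.8, 0.0, -0.29, 0.42, 4.2, 0.3],
[0.0, 0.8, 0.0, -0.35, 0.41, 4.19, 0.3],
[0.0, 0.8, 0.0, -0.4, 0.41, 4.19, 0.3],
[0.0, 0.8, 0.0, -0.46, 0.41, 4.18, 0.3],
[0.0, 0.8, 0.0, -0.52, 0.41, 4.18, 0.3],
[0.0, 0.8, 0.0, -0.57, 0.41, 4.17, 0.3],
[0.0, 0.8, 0.0, -0.63, 0.41, 4.16, 0.3],
```

Request:
drive_tool([
  [0, 0.8, 0, -0.1, 0.5, 4.2, 0.3],
  [0, 0.8, 0, -0.1, 0.5, 4.2, 0.3],
  [0, 0.8, 0, -0.1, 0.5, 4.2, 0.3],
  [0, 0.8, 0, -0.2, 0.5, 4.2, 0.3],
  [0, 0.8, 0, -0.2, 0.5, 4.2, 0.3],
  [0, 0.8, 0, -0.3, 0.5, 4.2, 0.3],
  [0, 0.8, 0, -0.3, 0.5, 4.2, 0.3],
  [0, 0.8, 0, -0.4, 0.5, 4.2, 0.3],
  [0, 0.8, 0, -0.4, 0.5, 4.2, 0.3],
  [0, 0.8, 0, -0.5, 0.5, 4.2, 0.3],
  [0, 0.8, 0, -0.5, 0.5, 4.0, 0.3],
  [0, 0.8, 0, 0, 0, 2, 0.3],
])

```text
clock: 23.7
tool_pos: [539.3, -186.7, 226.6]
orientation: [-3.113, 1.398, 1.505]
wrist_force: [0.2, 0.6, -1.3]
grip_width: 48.9
```

```bash
python3 - <<'E'
from h import *
st();print(insh(cur()[0]))
plan([(shelf(0,2,75),Rt(10),5)],0.3)
E
```

```text
t 23.7 pos [ 539.3 -186.7  226.6] F [ 0.2  0.6 -1.3] grip 48.9
err vs vertical [-0.4  9.9 -0.3]
[  1.2  89.6 112.7]
[ 530.1 -265.9  174.2] step mm 19.076320678715156 deg 0.10349015051445169
[0.1, 0.0, 0.1, 0.76, -0.03, 1.75, 0.3],
[0.1, 0.0, 0.1, 0.76, -0.03, 1.75, 0.3],
[0.1, 0.0, 0.1, 0.76, -0.03, 1.75, 0.3],
[0.1, 0.0, 0.1, 0.76, -0.03, 1.75, 0.3],
[0.1, 0.0, 0.1, 0.76, -0.02, 1.75, 0.3],
```

Request:
drive_tool([
  [0.1, 0, 0.1, 0.6, 0, 1.7, 0.3],
  [0.1, 0, 0.1, 0.6, 0, 1.7, 0.3],
  [0.1, 0, 0.1, 0.6, 0, 1.7, 0.3],
  [0.1, 0, 0, 0.6, 0, 1.7, 0.3],
  [0, 0, 0, 0.6, 0, 1.2, 0.3],
  [0, 0, 0, 0, 0, 0, 0.3],
])

```text
clock: 24.3
tool_pos: [528.9, -267.0, 175.8]
orientation: [-3.107, 1.396, 1.498]
wrist_force: [0.1, -0.2, -1.5]
grip_width: 48.3
```

```bash
python3 - <<'E'
from h import *
st();print(insh(cur()[0]))
plan([(shelf(0,2,33),Rt(10),5)],0.3)
E
```

```text
t 24.3 pos [ 528.9 -267.   175.8] F [ 0.1 -0.2 -1.5] grip 48.3
err vs vertical [ 0.3 10.  -0.3]
[-1.1  1.  76.8]
[ 530.9 -258.6  132.8] step mm 8.766859984993511 deg 0.08942640358042658
[-0.1, 0.0, 0.1, 0.88, 0.03, -0.02, 0.3],
[-0.1, 0.0, 0.1, 0.88, 0.03, -0.02, 0.3],
[-0.1, 0.0, 0.1, 0.88, 0.03, -0.02, 0.3],
[-0.1, 0.0, 0.1, 0.88, 0.02, -0.02, 0.3],
[-0.1, 0.0, 0.1, 0.88, 0.02, -0.02, 0.3],
```

Request:
drive_tool([
  [0, 0, 0.1, 0.9, 0, 0.1, 0.3],
  [0, 0, 0.1, 0.8, 0, 0.1, 0.3],
  [0, 0, 0.1, 0.8, 0, 0.1, 0.3],
  [0, 0, 0, 0.8, 0, 0.1, 0.3],
  [0, 0, 0, 0.5, 0, 0, 0.3],
  [0, 0, 0, 0, 0, 0, 0.3],
])

```text
clock: 24.9
tool_pos: [529.8, -261.4, 134.8]
orientation: [3.14, 1.395, 1.465]
wrist_force: [0.5, -0.6, -1.4]
grip_width: 48.7
```

```bash
python3 - <<'E'
from h import *
st();print(insh(cur()[0]))
E
```

```text
t 24.9 pos [ 529.8 -261.4  134.8] F [ 0.5 -0.6 -1.4] grip 48.7
err vs vertical [ 0.2 10.1  0. ]
[-0.8 -0.5 35.4]
```

Request:
drive_tool([
  [0, 0, 0, 0.3, 0.1, -0.2, 0.3],
  [0, 0, 0, 0.25, 0, -0.1, 0.3],
  [0, 0, 0, 0.2, 0, 0, 0.3],
  [0, 0, 0, 0.2, 0, 0, 0.3],
])

```text
clock: 25.3
tool_pos: [532.0, -257.1, 127.9]
orientation: [3.129, 1.397, 1.454]
wrist_force: [-9.4, -1.0, 22.7]
grip_width: 48.4
```

```bash
python3 - <<'E'
from h import *
st();print(insh(cur()[0]))
E
```

```text
t 25.3 pos [ 532.  -257.1  127.9] F [-9.4 -1.  22.7] grip 48.4
err vs vertical [ 0.1 10.   0.1]
[ 0.9  2.8 27.9]
```

Request:
drive_tool([
  [0, 0, 0, 0, 0, 0, 0.3],
  [0, 0, 0, -0.05, 0, 0, 0.3],
  [0, 0, 0, 0, 0, 0, 0.5],
  [0, 0, 0, 0, 0, 0, 0.7],
  [0, 0, 0, 0, 0, 0, 0.75],
  [0, 0, 0, -1, 0, 0, 0.75],
  [0, 0, 0, -2, 0, 0, 0.75],
  [0, 0, 0, -3, 0, 0, 0.75],
  [0, 0, 0, -3, 0, 0, 0.75],
  [0, 0, 0, 0, 0, 0, 0.75],
])

```text
clock: 26.3
tool_pos: [530.1, -273.3, 222.8]
orientation: [3.125, 1.397, 1.451]
wrist_force: [1.0, 0.2, -0.8]
grip_width: 64.1
```

```bash
cat > view.py <<'E'
from h import *
import sys
def v(n):
    snap("scene","a",(100,120,200,280),5);snap("top","b",(330,150,430,310),5)
    a=cv2.imread("pics/a.png");b=cv2.imread("pics/b.png")
    cv2.imwrite(f"pics/{n}.png",cv2.resize(cv2.hconcat([a,b]),None,fx=.75,fy=.75))
E
python3 - <<'E'
from view import *
st();print(insh(cur()[0]))
v("c14")
plan([((427.6,312.9,240),Rt(),13)],0.85)
E
```

```text
t 26.3 pos [ 530.1 -273.3  222.8] F [ 1.   0.2 -0.8] grip 64.1
err vs vertical [ 0.1 10.   0.2]
[  0.7   3.2 124.1]
[427.6 312.9 240. ] step mm 45.69155760535152 deg 0.7755055025912067
[0.0, -0.8, 0.0, 0.61, -1.24, -4.36, 0.85],
[0.0, -0.8, 0.0, 0.55, -1.24, -4.36, 0.85],
[0.0, -0.8, 0.0, 0.49, -1.24, -4.37, 0.85],
[0.0, -0.8, 0.0, 0.44, -1.24, -4.38, 0.85],
[0.0, -0.8, 0.0, 0.38, -1.24, -4.38, 0.85],
[0.0, -0.8, 0.0, 0.32, -1.23, -4.39, 0.85],
[0.0, -0.8, 0.0, 0.26, -1.23, -4.39, 0.85],
[0.0, -0.8, 0.0, 0.2, -1.23, -4.4, 0.85],
[0.0, -0.8, 0.0, 0.14, -1.23, -4.4, 0.85],
[0.0, -0.8, 0.0, 0.08, -1.23, -4.4, 0.85],
[0.0, -0.8, 0.0, 0.02, -1.23, -4.4, 0.85],
[0.0, -0.8, 0.0, -0.04, -1.23, -4.4, 0.85],
[0.0, -0.8, 0.0, -0.1, -1.23, -4.4, 0.85],
```

View pics/c14.png

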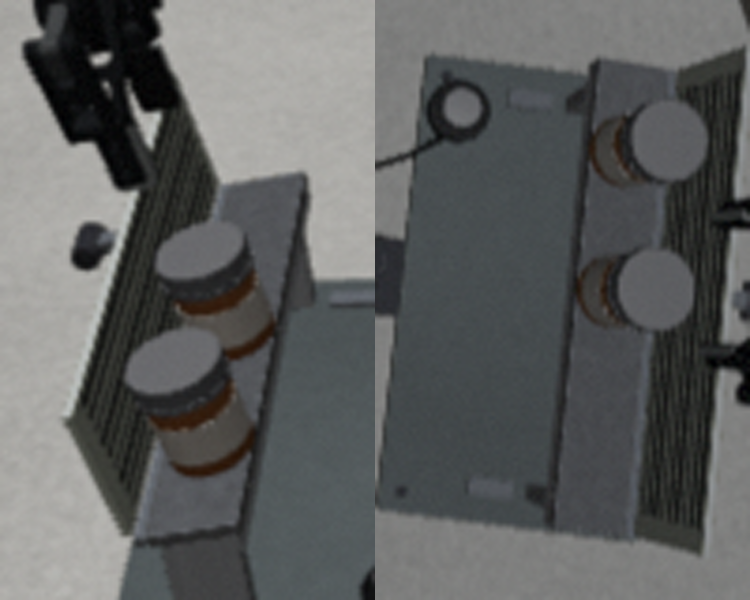

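Request:
drive_tool([
  [0, -0.8, 0, 0.4, -1.2, -4.4, 0.85],
  [0, -0.8, 0, 0.4, -1.2, -4.4, 0.85],
  [0, -0.8, 0, 0.4, -1.2, -4.4, 0.85],
  [0, -0.8, 0, 0.3, -1.2, -4.4, 0.85],
  [0, -0.8, 0, 0.3, -1.2, -4.4, 0.85],
  [0, -0.8, 0, 0.2, -1.2, -4.4, 0.85],
  [0, -0.8, 0, 0.2, -1.2, -4.4, 0.85],
  [0, -0.8, 0, 0.2, -1.2, -4.4, 0.85],
  [0, -0.8, 0, 0.1, -1.2, -4.4, 0.85],
  [0, -0.8, 0, 0, -1.2, -4.4, 0.85],
  [0, -0.8, 0, 0, -1.2, -4.0, 0.85],
  [0, -0.8, 0, 0, -1, -2, 0.85],
])

```text
clock: 27.6
tool_pos: [429.1, 256.1, 232.6]
orientation: [-1.657, 1.553, 2.945]
wrist_force: [-0.1, 0.3, -0.3]
grip_width: 72.7
```

```bash
python3 - <<'E'
from h import *
st()
plan([((427.6,312.9,120),Rt(),5)],0.85)
im=snap("top","t15",(120,180,240,310),4.5)
E
```

```text
t 27.6 pos [429.1 256.1 232.6] F [-0.1  0.3 -0.3] grip 72.7
err vs vertical [ 0.5  0.1 -1. ]
[427.6 312.9 120. ] step mm 25.222281911121463 deg 0.2348317896246206
[-0.1, 0.0, 0.2, 2.26, -0.11, -1.12, 0.85],
[-0.1, 0.0, 0.2, 2.26, -0.12, -1.12, 0.85],
[-0.1, 0.0, 0.2, 2.25, -0.13, -1.12, 0.85],
[-0.1, 0.0, 0.2, 2.25, -0.13, -1.12, 0.85],
[-0.1, 0.0, 0.2, 2.25, -0.14, -1.13, 0.85],
```

View pics/t15.png

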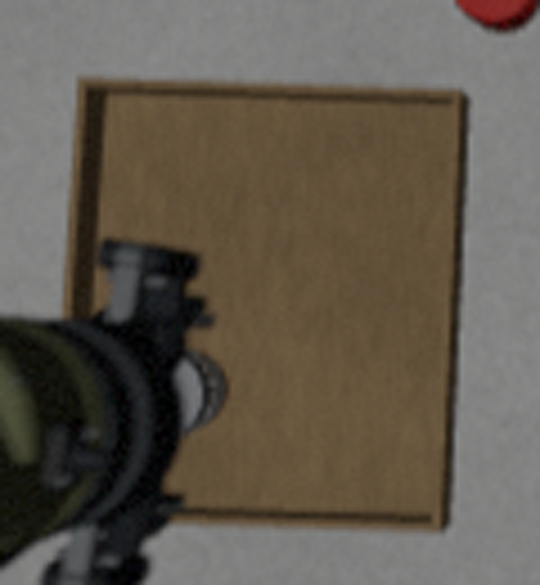

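Tray still unmoved; I descend on the last jar.

Request:
drive_tool([
  [0, 0, 0.2, 1.5, 0, -1, 0.85],
  [0, 0, 0.2, 2.2, 0, -1, 0.85],
  [0, 0, 0.2, 2.2, 0, -1, 0.85],
  [0, 0, 0.2, 2.2, 0, -1, 0.85],
  [0, 0, 0, 2.2, 0, -1, 0.85],
  [0, 0, 0, 0, 0, 0, 0.85],
])

```text
clock: 28.25
tool_pos: [426.4, 309.7, 120.3]
orientation: [-1.313, 1.558, -2.986]
wrist_force: [-0.1, 0.2, 0.1]
grip_width: 72.3
```

```bash
python3 - <<'E'
from h import *
st()
plan([((427.6,312.9,100),Rt(),2)],0.85)
E
```

```text
t 28.25 pos [426.4 309.7 120.3] F [-0.1  0.2  0.1] grip 72.3
err vs vertical [ 0.1 -0.2 -0.7]
[427.6 312.9 100. ] step mm 10.310292550393795 deg 0.36669915903269307
[0.0, 0.1, 0.4, 1.02, 0.06, -0.17, 0.85],
[0.0, 0.1, 0.4, 1.02, 0.05, -0.17, 0.85],
```

Request:
drive_tool([
  [0, 0.1, 0.3, 1, 0, -0.2, 0.85],
  [0, 0.1, 0.3, 1, 0, -0.2, 0.85],
  [0, 0, 0, 1.3, 0, -0.1, 0.85],
  [0, 0, 0, 1.3, 0, -0.1, 0.85],
  [0, 0, 0, 0, 0, 0, 0.85],
])

```text
clock: 28.75
tool_pos: [426.8, 314.3, 72.1]
orientation: [-1.877, 1.57, 2.732]
wrist_force: [0.1, -1.4, 0.4]
grip_width: 72.8
```

```bash
python3 - <<'E'
from h import *
st()
plan([((427.6,312.9,35),Rt(),3)],0.85)
E
```

```text
t 28.75 pos [426.8 314.3  72.1] F [ 0.1 -1.4  0.4] grip 72.8
err vs vertical [ 0.1  0.  -0. ]
[427.6 312.9  35. ] step mm 12.36154982311053 deg 0.04237470017157332
[0.0, 0.0, 0.0, 1.23, 0.03, 0.04, 0.85],
[0.0, 0.0, 0.0, 1.23, 0.03, 0.04, 0.85],
[0.0, 0.0, 0.0, 1.23, 0.03, 0.04, 0.85],
```

Request:
drive_tool([
  [0, 0, 0, 1.2, 0, 0, 0.85],
  [0, 0, 0, 1.2, 0, 0, 0.85],
  [0, 0, 0, 1.2, 0, 0, 0.85],
  [0, 0, 0, 0, 0, 0, 0.85],
  [0, 0, 0, 0, 0, 0, 0.5],
  [0, 0, 0, 0, 0, 0, 0.3],
  [0, 0, 0, 0, 0, 0, 0.3],
  [0, 0, 0, 0, 0, 0, 0.3],
])

```text
clock: 29.55
tool_pos: [427.8, 314.5, 34.4]
orientation: [2.646, 1.569, 0.971]
wrist_force: [0.3, -0.6, -1.3]
grip_width: 48.7
```

Request:
drive_tool([
  [0, 0, 0, -2, 0, 0, 0.3],
  [0, 0, 0, -3, 0, 0, 0.3],
  [0, 0, 0, -3, 0, 0, 0.3],
  [0, 0, 0, -3, 0, 0, 0.3],
  [0, 0, 0, -3, 0, 0, 0.3],
  [0, 0, 0, -3, 0, 0, 0.3],
  [0, 0, 0, -3, 0, 0, 0.3],
  [0, 0, 0, 0, 0, 0, 0.3],
])

```text
clock: 30.35
tool_pos: [426.6, 313.3, 242.3]
orientation: [2.539, 1.57, 0.864]
wrist_force: [-0.1, 1.0, -0.8]
grip_width: 48.4
```

```bash
python3 - <<'E'
from h import *
st()
plan([(shelf(-90,40,130),Rt(10),13)],0.3)
E
```

```text
t 30.35 pos [426.6 313.3 242.3] F [-0.1  1.  -0.8] grip 48.4
err vs vertical [0.2 0.  0. ]
[ 443.4 -229.1  235. ] step mm 41.747949414940535 deg 0.7678744435499202
[0.0, 0.8, 0.0, 0.05, 0.56, 4.14, 0.3],
[0.0, 0.8, 0.0, 0.0, 0.56, 4.14, 0.3],
[0.0, 0.8, 0.0, -0.06, 0.56, 4.14, 0.3],
[0.0, 0.8, 0.0, -0.11, 0.56, 4.14, 0.3],
[0.0, 0.8, 0.0, -0.17, 0.56, 4.13, 0.3],
[0.0, 0.8, 0.0, -0.22, 0.56, 4.13, 0.3],
[0.0, 0.8, 0.0, -0.28, 0.56, 4.13, 0.3],
[0.0, 0.8, 0.0, -0.33, 0.56, 4.12, 0.3],
[0.0, 0.8, 0.0, -0.39, 0.55, 4.12, 0.3],
[0.0, 0.8, 0.0, -0.44, 0.55, 4.11, 0.3],
[0.0, 0.8, 0.0, -0.5, 0.55, 4.11, 0.3],
[0.0, 0.8, 0.0, -0.55, 0.55, 4.1, 0.3],
[0.0, 0.8, 0.0, -0.61, 0.55, 4.09, 0.3],
```

Request:
drive_tool([
  [0, 0.8, 0, -0.1, 0.6, 4.1, 0.3],
  [0, 0.8, 0, -0.1, 0.6, 4.1, 0.3],
  [0, 0.8, 0, -0.1, 0.6, 4.1, 0.3],
  [0, 0.8, 0, -0.2, 0.6, 4.1, 0.3],
  [0, 0.8, 0, -0.2, 0.6, 4.1, 0.3],
  [0, 0.8, 0, -0.3, 0.6, 4.1, 0.3],
  [0, 0.8, 0, -0.3, 0.6, 4.1, 0.3],
  [0, 0.8, 0, -0.4, 0.6, 4.1, 0.3],
  [0, 0.8, 0, -0.4, 0.6, 4.1, 0.3],
  [0, 0.8, 0, -0.5, 0.6, 4.1, 0.3],
  [0, 0.8, 0, -0.5, 0.5, 4.0, 0.3],
  [0, 0.8, 0, 0, 0.2, 2, 0.3],
])

```text
clock: 31.55
tool_pos: [444.3, -175.9, 229.9]
orientation: [3.127, 1.396, 1.462]
wrist_force: [0.2, 0.2, -0.7]
grip_width: 48.7
```

```bash
python3 - <<'E'
from h import *
st();print(insh(cur()[0]))
plan([(shelf(-90,2,75),Rt(10),5)],0.3)
E
```

```text
t 31.55 pos [ 444.3 -175.9  229.9] F [ 0.2  0.2 -0.7] grip 48.7
err vs vertical [-0.4 10.   0.1]
[-94.5  91.3 115.8]
[ 440.6 -256.8  174.2] step mm 19.650055548462007 deg 0.08582448921100272
[0.1, 0.0, 0.0, 0.81, 0.08, 1.79, 0.3],
[0.1, 0.0, 0.0, 0.82, 0.08, 1.79, 0.3],
[0.1, 0.0, 0.0, 0.82, 0.08, 1.79, 0.3],
[0.1, 0.0, 0.0, 0.82, 0.08, 1.79, 0.3],
[0.1, 0.0, 0.0, 0.82, 0.09, 1.79, 0.3],
```

Request:
drive_tool([
  [0.1, 0, 0, 0.7, 0.1, 1.7, 0.3],
  [0.1, 0, 0, 0.7, 0.1, 1.7, 0.3],
  [0.1, 0, 0, 0.7, 0.1, 1.7, 0.3],
  [0.1, 0, 0, 0.7, 0.1, 1.7, 0.3],
  [0, 0, 0, 0.6, 0.1, 1.2, 0.3],
  [0, 0, 0, 0, 0, 0, 0.3],
])

```text
clock: 32.15
tool_pos: [439.5, -255.9, 175.3]
orientation: [-3.124, 1.394, 1.481]
wrist_force: [0.1, -0.1, -0.1]
grip_width: 48.9
```

```bash
python3 - <<'E'
from h import *
st();print(insh(cur()[0]))
plan([(shelf(-90,2,34),Rt(10),5)],0.3)
E
```

```text
t 32.15 pos [ 439.5 -255.9  175.3] F [ 0.1 -0.1 -0.1] grip 48.9
err vs vertical [ 0.4 10.1 -0.2]
[-91.2   3.   76. ]
[ 441.3 -249.7  133.8] step mm 8.403211940147916 deg 0.08064490611666683
[-0.1, 0.0, 0.0, 0.84, 0.03, 0.02, 0.3],
[-0.1, 0.0, 0.0, 0.84, 0.02, 0.02, 0.3],
[-0.1, 0.0, 0.0, 0.84, 0.02, 0.02, 0.3],
[-0.1, 0.0, 0.0, 0.84, 0.02, 0.02, 0.3],
[-0.1, 0.0, 0.0, 0.84, 0.02, 0.02, 0.3],
```

Request:
drive_tool([
  [-0.1, 0, 0, 0.8, 0, 0, 0.3],
  [-0.1, 0, 0, 0.8, 0, 0, 0.3],
  [-0.1, 0, 0, 0.8, 0, 0, 0.3],
  [0, 0, 0, 0.8, 0, 0, 0.3],
  [0, 0, 0, 0.6, 0, 0, 0.3],
  [0, 0, 0, 0, 0, 0, 0.3],
])

```text
clock: 32.75
tool_pos: [440.5, -246.2, 135.1]
orientation: [-3.131, 1.393, 1.482]
wrist_force: [0.3, -0.5, -1.4]
grip_width: 48.7
```

```bash
python3 - <<'E'
from h import *
st();print(insh(cur()[0]))
E
```

```text
t 32.75 pos [ 440.5 -246.2  135.1] F [ 0.3 -0.5 -1.4] grip 48.7
err vs vertical [-0.1 10.2 -0.1]
[-91.2   5.6  34.7]
```

Request:
drive_tool([
  [0, -0.2, 0, 0.2, 0.1, 0.3, 0.3],
  [0, 0, 0, 0.2, 0, 0, 0.3],
  [0, 0, 0, 0.2, 0, 0, 0.3],
  [0, 0, 0, 0, 0, 0, 0.3],
])

```text
clock: 33.15
tool_pos: [441.9, -248.6, 128.8]
orientation: [-3.137, 1.398, 1.477]
wrist_force: [0.0, -0.2, -1.1]
grip_width: 48.8
```

```bash
python3 - <<'E'
from h import *
st();print(insh(cur()[0]))
E
```

```text
t 33.15 pos [ 441.9 -248.6  128.8] F [ 0.  -0.2 -1.1] grip 48.8
err vs vertical [-0.2  9.9 -0.1]
[-89.5   2.3  28.8]
```

Request:
drive_tool([
  [0, 0, 0, 0.2, 0, 0, 0.3],
])

```text
clock: 33.25
tool_pos: [442.1, -248.9, 128.2]
orientation: [3.141, 1.399, 1.472]
wrist_force: [-9.7, -1.7, 24.9]
grip_width: 48.6
```

In contact with the shelf. Release and retreat.

Request:
drive_tool([
  [0, 0, 0, 0, 0, 0, 0.3],
  [0, 0, 0, -0.05, 0, 0, 0.3],
  [0, 0, 0, 0, 0, 0, 0.5],
  [0, 0, 0, 0, 0, 0, 0.7],
  [0, 0, 0, 0, 0, 0, 0.75],
  [0, 0, 0, -1, 0, 0, 0.75],
  [0, 0, 0, -2, 0, 0, 0.75],
  [0, 0, 0, -3, 0, 0, 0.75],
  [0, 0, 0, -3, 0, 0, 0.75],
  [0, 0, 0, 0, 0, 0, 0.75],
])

```text
clock: 34.25
tool_pos: [440.5, -265.0, 223.2]
orientation: [3.138, 1.399, 1.468]
wrist_force: [-0.2, 0.3, 0.9]
grip_width: 64.3
```

```bash
python3 - <<'E'
from view import *
st();print(insh(cur()[0]))
v("c16");snap("scene","s16",(200,240,240,300),8)
E
```

```text
t 34.25 pos [ 440.5 -265.   223.2] F [-0.2  0.3  0.9] grip 64.3
err vs vertical [-0.2  9.9  0. ]
[-89.3   2.5 124.7]
```

View pics/c16.png

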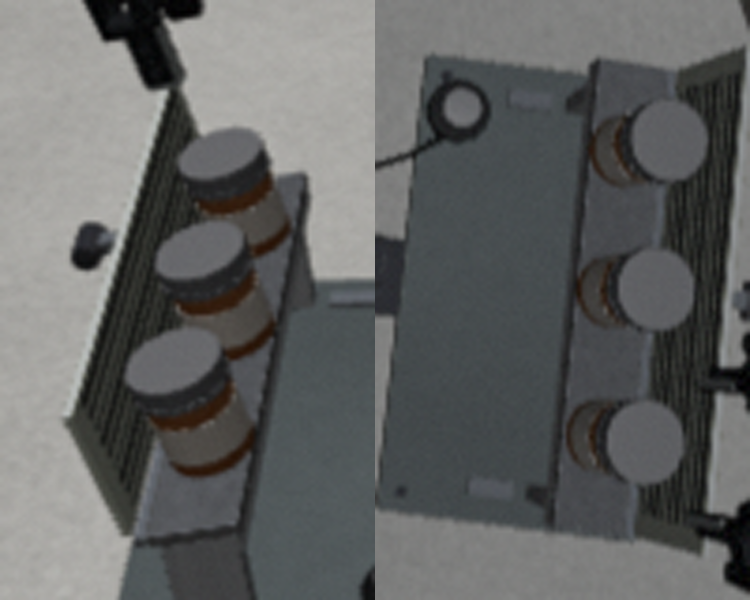

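```bash
python3 - <<'E'
import cv2
b=cv2.imread("raw_top.png");cv2.imwrite("pics/sh_t.png",cv2.resize(b[165:195,335:370],None,fx=14,fy=14,interpolation=2))
a=cv2.imread("raw_scene.png");cv2.imwrite("pics/sh_s.png",cv2.resize(a[260:295,185:225],None,fx=14,fy=14,interpolation=2))
E
```

```text
(no output)
```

View pics/sh_t.png

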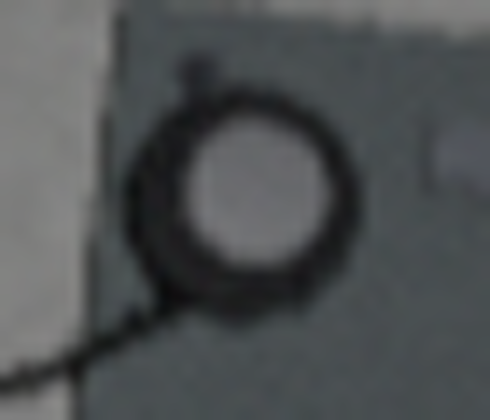

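View pics/sh_s.png

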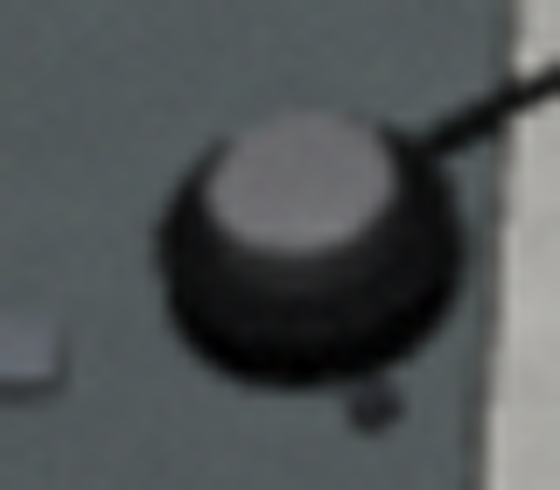

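```bash
python3 - <<'E'
from h import *
P,e=tri((206.6,272.9),(353.4,178.6));print(P,e,insh(P))
for z in(30,40,50): print(z,onz("top",(353.4,178.6),z),onz("scene",(206.6,272.9),z))
E
```

```text
[ 660.59107136 -173.45325359   31.76375017] 2.420476867622798 [120.4  80.8 -83.5]
30 [ 660.81140838 -175.03347167   30.        ] [ 659.25558201 -172.38152117   30.        ]
40 [ 659.0152662  -173.02759306   40.        ] [ 668.73781483 -171.65964596   40.        ]
50 [ 657.21912402 -171.02171445   50.        ] [ 678.22004765 -170.93777074   50.        ]
```

```bash
python3 - <<'E'
from h import *
plan([((550,-190,235),Rt(),5),((663,-173,200),Rt(),5)],0)
E
```

```text
[ 550. -190.  235.] step mm 26.864934772335978 deg 2.009292222978717
[0.0, -2.0, 0.1, -0.04, 2.07, -1.71, 0.0],
[0.0, -2.0, 0.1, -0.1, 2.07, -1.71, 0.0],
[0.0, -2.0, 0.1, -0.15, 2.07, -1.7, 0.0],
[0.0, -2.0, 0.1, -0.21, 2.07, -1.7, 0.0],
[0.0, -2.0, 0.1, -0.27, 2.07, -1.69, 0.0],
[ 663. -173.  200.] step mm 23.902301144450508 deg 0.0
[0.0, 0.0, 0.0, 0.7, 2.21, -0.57, 0.0],
[0.0, 0.0, 0.0, 0.7, 2.21, -0.57, 0.0],
[0.0, 0.0, 0.0, 0.7, 2.21, -0.57, 0.0],
[0.0, 0.0, 0.0, 0.7, 2.21, -0.57, 0.0],
[0.0, 0.0, 0.0, 0.7, 2.21, -0.57, 0.0],
```

Request:
drive_tool([
  [0, 0, 0, -0.4, 0, 0, 0],
  [0, 0, 0, -0.2, 0, 0, 0],
  [0, -2, 0.1, -0.1, 2, -1.7, 0],
  [0, -2, 0.1, -0.1, 2, -1.7, 0],
  [0, -2, 0.1, -0.2, 2, -1.7, 0],
  [0, -2, 0.1, -0.2, 2, -1.7, 0],
  [0, -2, 0.1, -0.3, 2, -1.7, 0],
  [0, 0, 0, 0.6, 2.2, -0.6, 0],
  [0, 0, 0, 0.6, 2.2, -0.6, 0],
  [0, 0, 0, 0.6, 2.2, -0.6, 0],
  [0, 0, 0, 0.6, 2.2, -0.6, 0],
  [0, 0, 0, 0, 2, -0.5, 0],
])

```text
clock: 35.6
tool_pos: [657.9, -166.0, 209.3]
orientation: [-1.472, 1.56, 3.141]
wrist_force: [0.3, -0.5, 0.3]
grip_width: 0.3
```

```bash
python3 - <<'E'
from h import *
st()
plan([((663,-173,120),Rt(),5)],0)
E
```

```text
t 35.6 pos [ 657.9 -166.   209.3] F [ 0.3 -0.5  0.3] grip 0.3
err vs vertical [-0.1 -0.1 -0.6]
[ 663. -173.  120.] step mm 17.95157965959162 deg 0.12611134837908022
[0.0, 0.0, 0.1, 1.79, 0.13, 0.13, 0.0],
[0.0, 0.0, 0.1, 1.79, 0.13, 0.13, 0.0],
[0.0, 0.0, 0.1, 1.79, 0.13, 0.13, 0.0],
[0.0, 0.0, 0.1, 1.79, 0.12, 0.13, 0.0],
[0.0, 0.0, 0.1, 1.79, 0.12, 0.13, 0.0],
```

Request:
drive_tool([
  [0, 0, 0.1, 1.7, 0, 0.1, 0],
  [0, 0, 0.1, 1.7, 0, 0.1, 0],
  [0, 0, 0.1, 1.7, 0, 0.1, 0],
  [0, 0, 0.1, 1.7, 0, 0.1, 0],
  [0, 0, 0.1, 1.7, 0, 0.1, 0],
  [0, 0, 0, 0, 0, 0, 0],
])

```text
clock: 36.2
tool_pos: [657.1, -168.2, 115.1]
orientation: [-1.675, 1.561, 2.941]
wrist_force: [-0.7, 0.2, -0.4]
grip_width: -0.2
```

```bash
python3 - <<'E'
from h import *
st()
plan([((663,-173,60),Rt(),5)],0)
E
```

```text
t 36.2 pos [ 657.1 -168.2  115.1] F [-0.7  0.2 -0.4] grip -0.2
err vs vertical [-0.3  0.1 -0.6]
[ 663. -173.   60.] step mm 11.121076387801875 deg 0.12595766389124374
[0.1, 0.0, 0.1, 1.1, 0.14, 0.09, 0.0],
[0.1, 0.0, 0.1, 1.1, 0.13, 0.09, 0.0],
[0.1, 0.0, 0.1, 1.1, 0.13, 0.09, 0.0],
[0.1, 0.0, 0.1, 1.1, 0.13, 0.08, 0.0],
[0.1, 0.0, 0.1, 1.1, 0.13, 0.08, 0.0],
```

Request:
drive_tool([
  [0, 0, 0.2, 1.1, 0.2, 0.2, 0],
  [0, 0, 0.2, 1.1, 0.2, 0.2, 0],
  [0, 0, 0.2, 1.1, 0.2, 0.1, 0],
  [0, 0, 0, 1.1, 0.1, 0.1, 0],
  [0, 0, 0, 0.9, 0, 0, 0],
  [0, 0, 0, 0, 0, 0, 0],
])

```text
clock: 36.8
tool_pos: [664.4, -175.4, 58.6]
orientation: [2.054, 1.568, 0.387]
wrist_force: [-0.6, 0.3, -0.6]
grip_width: -0.2
```

```bash
python3 - <<'E'
from h import *
st()
b=cv2.cvtColor(capture("top"),4);a=cv2.cvtColor(capture("scene"),4)
cv2.imwrite("pics/sh2.png",cv2.hconcat([cv2.resize(a[235:305,170:240],None,fx=5.5,fy=5.5,interpolation=2),cv2.resize(b[145:215,320:390],None,fx=5.5,fy=5.5,interpolation=2)]))
E
```

```text
t 36.8 pos [ 664.4 -175.4   58.6] F [-0.6  0.3 -0.6] grip -0.2
err vs vertical [-0.3  0.1  0.1]
```

View pics/sh2.png

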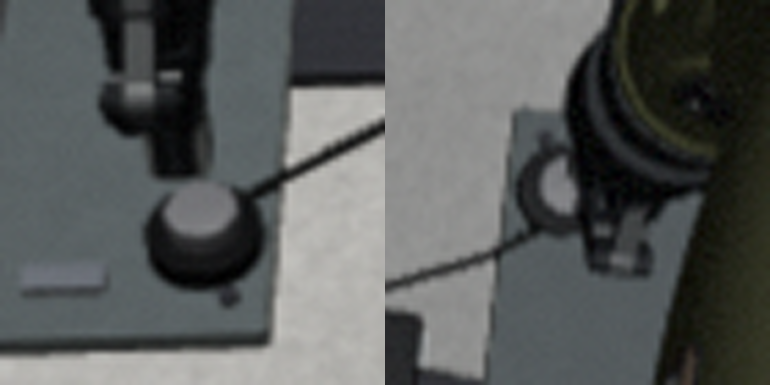

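```bash
python3 - <<'E'
from h import *
p,_=cur();a=proj("scene",p);print("tcp crop scene",(a-[170,235])*5.5,"below at z36",(proj("scene",[p[0],p[1],36])-[170,235])*5.5)
for z in (32,36,40):print(z,onz("scene",(170+200/5.5,235+208/5.5),z))
E
```

```text
tcp crop scene [184.463798   163.63655869] below at z36 [191.41706965 210.13345301]
32 [ 660.86166812 -172.69691279   32.        ]
36 [ 664.65602933 -172.4058381    36.        ]
40 [ 668.45039054 -172.1147634    40.        ]
```

Request:
drive_tool([
  [0, 0, 0, 0.5, -0.1, -0.4, 0],
  [0, 0, 0, 0.5, 0, -0.1, 0],
  [0, 0, 0, 0.4, 0, 0, 0],
  [0, 0, 0, 0.2, 0, 0, 0],
  [0, 0, 0, 0, 0, 0, 0],
])

```text
clock: 37.4
tool_pos: [666.1, -169.9, 44.7]
orientation: [1.63, 1.564, -0.037]
wrist_force: [0.9, -0.1, 0.4]
grip_width: -0.1
```

Request:
drive_tool([
  [0, 0, 0, 0.2, 0, 0, 0],
])

```text
clock: 37.5
tool_pos: [666.4, -170.0, 42.9]
orientation: [1.603, 1.563, -0.063]
wrist_force: [0.5, 0.2, -0.1]
grip_width: 0.1
```

Request:
drive_tool([
  [0, 0, 0.3, 0.2, -0.3, 0.2, 0],
  [0, 0, 0, 0, 0, 0, 0],
])

```text
clock: 37.7
tool_pos: [662.9, -171.8, 40.4]
orientation: [1.589, 1.558, -0.078]
wrist_force: [-0.2, 0.1, -0.6]
grip_width: 0.1
```

Request:
drive_tool([
  [0, 0, 0, 0.2, 0, 0, 0],
])

```text
clock: 37.8
tool_pos: [663.0, -172.0, 38.7]
orientation: [1.581, 1.557, -0.086]
wrist_force: [1.4, -0.7, 0.4]
grip_width: 0.2
```

Request:
drive_tool([
  [0, 0, 0, 0.2, 0, 0, 0],
])

```text
clock: 37.9
tool_pos: [663.0, -172.1, 36.7]
orientation: [1.582, 1.557, -0.085]
wrist_force: [0.2, -0.2, -0.5]
grip_width: -0.1
```

Request:
drive_tool([
  [0, 0, 0, 0.2, 0, 0, 0],
])

```text
clock: 38.0
tool_pos: [663.1, -172.2, 34.6]
orientation: [1.582, 1.557, -0.085]
wrist_force: [0.5, 0.2, 0.6]
grip_width: -0.3
```

Request:
drive_tool([
  [0, 0, 0, 0.2, 0, 0, 0],
])

```text
clock: 38.1
tool_pos: [663.1, -172.2, 32.6]
orientation: [1.58, 1.557, -0.087]
wrist_force: [-0.8, -0.3, 1.4]
grip_width: 0.2
```

Request:
drive_tool([
  [0, 0, 0, 0.2, 0, 0, 0],
])

```text
clock: 38.2
tool_pos: [663.2, -172.2, 30.6]
orientation: [1.578, 1.557, -0.089]
wrist_force: [-1.7, 0.5, 2.7]
grip_width: 0.1
```

Request:
drive_tool([
  [0, 0, 0, 0.2, 0, 0, 0],
])

```text
clock: 38.3
tool_pos: [663.1, -172.2, 28.7]
orientation: [1.573, 1.557, -0.094]
wrist_force: [-2.4, 0.1, 4.8]
grip_width: -0.3
```

Request:
drive_tool([
  [0, 0, 0, 0.2, 0, 0, 0],
])

```text
clock: 38.4
tool_pos: [663.3, -172.2, 27.8]
orientation: [1.563, 1.557, -0.104]
wrist_force: [-7.5, 2.2, 21.0]
grip_width: -0.1
```

The force climbed to about 5 N over 6 mm and then hit a hard stop, so the shutter was fully pressed. Retract and look.

Request:
drive_tool([
  [0, 0, 0, -0.3, 0, 0, 0],
  [0, 0, 0, -1, 0, -0.2, 0],
  [0, 0, 0, -2, 0, -0.2, 0],
  [0, 0, 0, -3, 0, 0, 0.3],
  [0, 0, 0, -4, 0, 0, 0.5],
  [0, 0, 0, -4, 0, 0, 0.75],
  [0, 0, 0, -4, 0, 0, 0.75],
  [0, 0, 0, -3, 0, 0, 0.75],
  [0, 0, 0, 0, 0, 0, 0.75],
])

```text
clock: 39.3
tool_pos: [660.1, -166.2, 249.5]
orientation: [1.657, 1.558, -0.009]
wrist_force: [0.6, 0.5, 0.9]
grip_width: 64.0
```

```bash
python3 - <<'E'
from h import *
st();print(insh(cur()[0]))
snap("scene","s17",None,1.3);snap("top","t17")
plan([(shelf(90,3.5,125),Rt(10),6)],0.75)
E
```

```text
t 39.3 pos [ 660.1 -166.2  249.5] F [0.6 0.5 0.9] grip 64.0
err vs vertical [-0.3  0.1  0.7]
[119.2 125.7 129.6]
[ 619.  -282.2  223.7] step mm 20.787985197424987 deg 1.6504932972071646
[0.1, 1.6, -0.1, 0.35, -0.47, 1.99, 0.75],
[0.1, 1.6, -0.1, 0.29, -0.47, 2.0, 0.75],
[0.1, 1.6, -0.1, 0.23, -0.47, 2.01, 0.75],
[0.1, 1.6, -0.1, 0.18, -0.47, 2.02, 0.75],
[0.1, 1.6, -0.1, 0.12, -0.46, 2.02, 0.75],
[0.1, 1.6, -0.1, 0.06, -0.46, 2.03, 0.75],
```

View pics/s17.png

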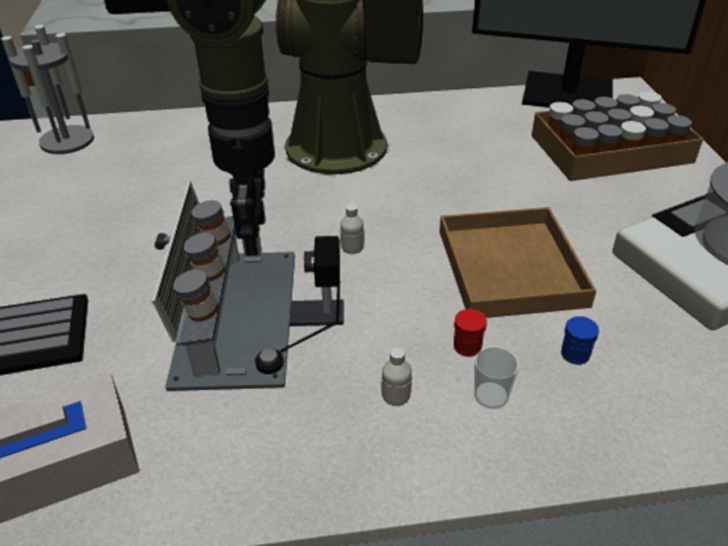

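View pics/t17.png

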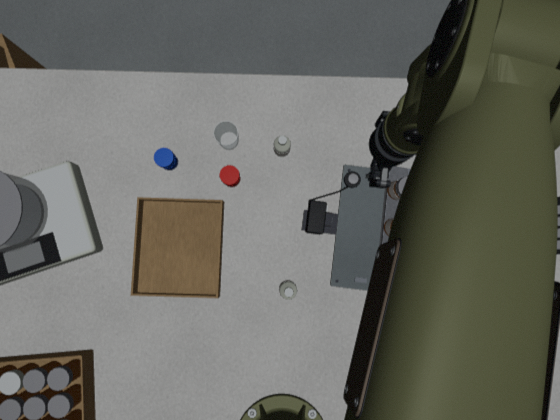

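Request:
drive_tool([
  [0.1, 1.6, -0.1, 0.3, -0.5, 1.9, 0.75],
  [0.1, 1.6, -0.1, 0.3, -0.5, 1.9, 0.75],
  [0.1, 1.6, -0.1, 0.2, -0.5, 1.9, 0.75],
  [0.1, 1.6, -0.1, 0.2, -0.5, 1.9, 0.75],
  [0, 1.6, -0.1, 0.1, -0.5, 1.9, 0.75],
  [0, 1.6, -0.1, 0, -0.4, 1.5, 0.75],
  [0, 0, 0, 0, 0, 0, 0.75],
])

```text
clock: 40.1
tool_pos: [612.1, -270.2, 210.3]
orientation: [-3.015, 1.386, 1.598]
wrist_force: [1.4, -0.2, -0.2]
grip_width: 64.0
```

```bash
python3 - <<'E'
from h import *
st();print(insh(cur()[0]))
plan([(shelf(90,3.5,85),Rt(10),3)],0.75)
E
```

```text
t 40.1 pos [ 612.1 -270.2  210.3] F [ 1.4 -0.2 -0.2] grip 64.0
err vs vertical [-0.1 10.5 -1.3]
[ 81.9  12.2 109.9]
[ 619.7 -275.2  184.3] step mm 9.194975828580707 deg 0.47984011015874
[0.0, -0.2, 0.4, 0.82, 0.29, 0.3, 0.75],
[0.0, -0.2, 0.4, 0.82, 0.28, 0.3, 0.75],
[0.0, -0.2, 0.4, 0.83, 0.28, 0.29, 0.75],
```

Request:
drive_tool([
  [0, -0.2, 0.4, 0.8, 0.3, 0.3, 0.75],
  [0, -0.2, 0.4, 0.8, 0.3, 0.3, 0.75],
  [0, 0, 0.4, 0.8, 0.3, 0.3, 0.75],
  [0, 0, 0, 0, 0, 0, 0.75],
])

```text
clock: 40.5
tool_pos: [619.7, -272.9, 178.5]
orientation: [-3.106, 1.393, 1.506]
wrist_force: [-1.2, 0.4, -0.1]
grip_width: 63.7
```

```bash
python3 - <<'E'
from h import *
st();print(insh(cur()[0]))
plan([(shelf(91,3,31),Rt(10),6)],0.75)
E
```

```text
t 40.5 pos [ 619.7 -272.9  178.5] F [-1.2  0.4 -0.1] grip 63.7
err vs vertical [-0.  10.2 -0.4]
[89.8  4.8 78.9]
[ 621.5 -266.5  131. ] step mm 7.989661138213464 deg 0.07023594185776373
[0.0, 0.0, 0.1, 0.8, 0.03, 0.03, 0.75],
[0.0, 0.0, 0.1, 0.8, 0.02, 0.03, 0.75],
[0.0, 0.0, 0.1, 0.8, 0.02, 0.03, 0.75],
[0.0, 0.0, 0.1, 0.8, 0.02, 0.03, 0.75],
[0.0, 0.0, 0.1, 0.8, 0.02, 0.03, 0.75],
[0.0, 0.0, 0.1, 0.8, 0.02, 0.03, 0.75],
```

Request:
drive_tool([
  [0, -0.1, 0.1, 0.8, 0, 0.1, 0.75],
  [0, -0.1, 0.1, 0.8, 0, 0.1, 0.75],
  [0, 0, 0.1, 0.8, 0, 0, 0.75],
  [0, 0, 0.1, 0.8, 0, 0, 0.75],
  [0, 0, 0, 0.7, 0, 0, 0.75],
  [0, 0, 0, 0, 0, 0, 0.75],
])

```text
clock: 41.1
tool_pos: [620.6, -265.6, 136.7]
orientation: [3.132, 1.397, 1.463]
wrist_force: [0.4, -0.6, 0.3]
grip_width: 64.1
```

```bash
python3 - <<'E'
from h import *
st();print(insh(cur()[0]))
E
```

```text
t 41.1 pos [ 620.6 -265.6  136.7] F [ 0.4 -0.6  0.3] grip 64.1
err vs vertical [-0.2 10.   0.1]
[90.   4.8 36.4]
```

Request:
drive_tool([
  [0, 0, 0, 0.3, 0.1, 0.15, 0.75],
  [0, 0, 0, 0.25, 0, 0, 0.75],
  [0, 0, 0, 0, 0, 0, 0.5],
  [0, 0, 0, 0, 0, 0, 0.3],
  [0, 0, 0, 0, 0, 0, 0.3],
  [0, 0, 0, 0, 0, 0, 0.3],
])

```text
clock: 41.7
tool_pos: [622.3, -267.0, 131.4]
orientation: [3.123, 1.397, 1.454]
wrist_force: [0.0, 0.0, -0.6]
grip_width: 48.6
```

```bash
python3 - <<'E'
from h import *
st();print(insh(cur()[0]))
E
```

```text
t 41.7 pos [ 622.3 -267.   131.4] F [ 0.   0.  -0.6] grip 48.6
err vs vertical [-0.1  9.9  0.2]
[91.8  2.6 31.5]
```

Request:
drive_tool([
  [0, 0, 0, -1, 0, 0, 0.3],
  [0, 0, 0, -2, 0, -0.1, 0.3],
  [0, 0, 0, -3, 0, -0.2, 0.3],
  [0, 0, 0, -3, 0, -0.2, 0.3],
  [0, 0, 0, -2, 0, -0.5, 0.3],
  [0, 0, 0, 0, 0, 0, 0.3],
])

```text
clock: 42.3
tool_pos: [620.1, -276.5, 247.4]
orientation: [3.132, 1.397, 1.463]
wrist_force: [0.1, -0.0, -0.9]
grip_width: 47.9
```

```bash
python3 - <<'E'
from h import *
st();print(insh(cur()[0]))
plan([((536,223,240),Rt(),12)],0.3)
E
```

```text
t 42.3 pos [ 620.1 -276.5  247.4] F [ 0.1 -0.  -0.9] grip 47.9
err vs vertical [-0.1 10.   0.1]
[ 90.5  13.3 147.3]
[536. 223. 240.] step mm 42.21180889654544 deg 0.830337578883802
[0.0, -0.8, 0.0, 0.76, -1.11, -4.0, 0.3],
[0.0, -0.8, 0.0, 0.71, -1.11, -4.01, 0.3],
[0.0, -0.8, 0.0, 0.65, -1.11, -4.02, 0.3],
[0.0, -0.8, 0.0, 0.59, -1.11, -4.03, 0.3],
[0.0, -0.8, 0.0, 0.53, -1.11, -4.04, 0.3],
[0.0, -0.8, 0.0, 0.47, -1.11, -4.04, 0.3],
[0.0, -0.8, 0.0, 0.41, -1.11, -4.05, 0.3],
[0.0, -0.8, 0.0, 0.36, -1.11, -4.06, 0.3],
[0.0, -0.8, 0.0, 0.3, -1.11, -4.06, 0.3],
[0.0, -0.8, 0.0, 0.24, -1.12, -4.06, 0.3],
[0.0, -0.8, 0.0, 0.18, -1.12, -4.07, 0.3],
[0.0, -0.8, 0.0, 0.12, -1.12, -4.07, 0.3],
```

Request:
drive_tool([
  [0, -0.8, 0, 0.5, -1.1, -4, 0.3],
  [0, -0.8, 0, 0.5, -1.1, -4, 0.3],
  [0, -0.8, 0, 0.5, -1.1, -4, 0.3],
  [0, -0.8, 0, 0.4, -1.1, -4, 0.3],
  [0, -0.8, 0, 0.4, -1.1, -4, 0.3],
  [0, -0.8, 0, 0.3, -1.1, -4, 0.3],
  [0, -0.8, 0, 0.3, -1.1, -4, 0.3],
  [0, -0.8, 0, 0.2, -1.1, -4, 0.3],
  [0, -0.8, 0, 0.1, -1.1, -4, 0.3],
  [0, -0.8, 0, 0.1, -1.1, -4, 0.3],
  [0, -0.8, 0, 0, -1.1, -4, 0.3],
  [0, 0, 0, 0, -0.5, -1, 0.3],
])

```text
clock: 43.5
tool_pos: [534.0, 198.0, 248.2]
orientation: [-2.81, 1.557, 1.796]
wrist_force: [1.3, -0.5, -1.3]
grip_width: 47.9
```

```bash
python3 - <<'E'
from h import *
st()
snap("top","t18",(120,180,240,310),4.5)
plan([((536,223,120),Rt(),5)],0.3)
E
```

```text
t 43.5 pos [534.  198.  248.2] F [ 1.3 -0.5 -1.3] grip 47.9
err vs vertical [ 0.3  0.7 -0.2]
[536. 223. 120.] step mm 26.0985100415326 deg 0.16573983894689914
[-0.1, -0.1, 0.1, 2.57, 0.01, -0.47, 0.3],
[-0.1, -0.1, 0.1, 2.57, 0.01, -0.48, 0.3],
[-0.1, -0.1, 0.1, 2.56, 0.01, -0.48, 0.3],
[-0.1, -0.1, 0.1, 2.56, 0.0, -0.49, 0.3],
[-0.1, -0.1, 0.1, 2.56, 0.0, -0.5, 0.3],
```

View pics/t18.png

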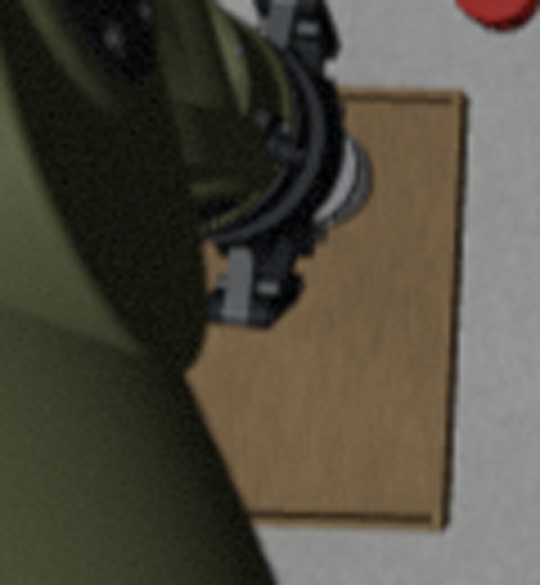

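Request:
drive_tool([
  [0, -0.1, 0.1, 1.8, 0, -0.4, 0.3],
  [0, -0.1, 0.1, 2.5, 0, -0.4, 0.3],
  [0, -0.1, 0.1, 2.5, 0, -0.4, 0.3],
  [0, -0.1, 0, 2.5, 0, -0.4, 0.3],
  [0, -0.1, 0, 2.4, 0, -0.4, 0.3],
  [0, 0, 0, 0, 0, 0, 0.3],
])

```text
clock: 44.15
tool_pos: [534.8, 214.6, 124.9]
orientation: [-2.978, 1.57, 1.627]
wrist_force: [-0.5, 0.0, -1.4]
grip_width: 48.7
```

```bash
python3 - <<'E'
from h import *
st()
plan([((536,223,42),Rt(),5)],0.3)
E
```

```text
t 44.15 pos [534.8 214.6 124.9] F [-0.5  0.  -1.4] grip 48.7
err vs vertical [ 0.3  0.  -0. ]
[536. 223.  42.] step mm 16.66290300530505 deg 0.06755420583203306
[-0.1, 0.0, 0.0, 1.66, 0.01, -0.17, 0.3],
[-0.1, 0.0, 0.0, 1.66, 0.01, -0.17, 0.3],
[-0.1, 0.0, 0.0, 1.66, 0.01, -0.17, 0.3],
[-0.1, 0.0, 0.0, 1.66, 0.01, -0.17, 0.3],
[-0.1, 0.0, 0.0, 1.66, 0.01, -0.17, 0.3],
```

Request:
drive_tool([
  [0, 0, 0, 1.6, 0, -0.3, 0.3],
  [0, 0, 0, 1.6, 0, -0.3, 0.3],
  [0, 0, 0, 1.6, 0, -0.3, 0.3],
  [0, 0, 0, 1.6, 0, -0.2, 0.3],
  [0, 0, 0, 1.3, 0, -0.1, 0.3],
  [0, 0, 0, 0, 0, 0, 0.3],
])

```text
clock: 44.75
tool_pos: [539.3, 221.6, 49.8]
orientation: [1.58, 1.567, -0.103]
wrist_force: [-0.1, -1.1, -0.8]
grip_width: 47.9
```

```bash
python3 - <<'E'
from h import *
st()
E
```

```text
t 44.75 pos [539.3 221.6  49.8] F [-0.1 -1.1 -0.8] grip 47.9
err vs vertical [0.7 0.  0.2]
```

Request:
drive_tool([
  [-0.4, 0, 0, 0.5, -0.1, 0, 0.3],
  [0, 0, 0, 0.4, -0.1, 0, 0.3],
  [0, 0, 0, 0.2, 0, 0, 0.3],
])

```text
clock: 45.05
tool_pos: [538.9, 221.4, 40.4]
orientation: [1.756, 1.564, 0.079]
wrist_force: [-0.2, -0.1, -0.8]
grip_width: 48.5
```

Request:
drive_tool([
  [0, 0, 0, 0.2, 0, 0, 0.3],
])

```text
clock: 45.15
tool_pos: [539.2, 221.5, 38.7]
orientation: [1.783, 1.564, 0.106]
wrist_force: [0.1, 0.5, -0.6]
grip_width: 48.4
```

Request:
drive_tool([
  [0, 0, 0, 0.2, 0, 0, 0.3],
])

```text
clock: 45.25
tool_pos: [539.4, 221.6, 36.9]
orientation: [1.8, 1.563, 0.124]
wrist_force: [0.6, -1.1, -0.8]
grip_width: 48.5
```

Request:
drive_tool([
  [0, 0, 0, 0.2, 0, 0, 0.3],
])

```text
clock: 45.35
tool_pos: [539.6, 221.9, 36.2]
orientation: [1.865, 1.563, 0.188]
wrist_force: [-8.7, -3.4, 25.8]
grip_width: 48.7
```

Request:
drive_tool([
  [0, 0, 0, 0.1, 0, 0, 0.3],
])

```text
clock: 45.45
tool_pos: [539.5, 221.9, 36.3]
orientation: [1.862, 1.562, 0.185]
wrist_force: [-3.2, -1.3, 7.3]
grip_width: 48.4
```

Touching the tray floor. Release and retreat, then go for the middle jar.

Request:
drive_tool([
  [0, 0, 0, 0, 0, 0, 0.3],
  [0, 0, 0, 0, 0, 0, 0.5],
  [0, 0, 0, 0, 0, 0, 0.75],
  [0, 0, 0, 0, 0, 0, 0.75],
  [0, 0, 0, -1, 0, 0, 0.75],
  [0, 0, 0, -3, 0, 0, 0.75],
  [0, 0, 0, -4, 0, 0, 0.75],
  [0, 0, 0, -4, 0, 0, 0.75],
  [0, 0, 0, -4, 0, 0, 0.75],
  [0, 0, 0, -4, 0, 0, 0.75],
  [0, 0, 0, 0, 0, 0, 0.75],
])

```text
clock: 46.55
tool_pos: [536.8, 221.4, 247.0]
orientation: [1.858, 1.563, 0.182]
wrist_force: [0.1, -0.2, -0.3]
grip_width: 63.9
```

```bash
python3 - <<'E'
from h import *
st()
snap("scene","s19",(330,150,470,250),5.5)
plan([(shelf(1,30,135),Rt(10),11)],0.75)
E
```

```text
t 46.55 pos [536.8 221.4 247. ] F [ 0.1 -0.2 -0.3] grip 63.9
err vs vertical [0.2 0.1 0.4]
[ 532.9 -248.9  238.2] step mm 42.7211605058591 deg 0.9052242953302589
[0.0, 0.9, 0.0, 0.06, 0.42, 4.25, 0.75],
[0.0, 0.9, 0.0, -0.01, 0.42, 4.25, 0.75],
[0.0, 0.9, 0.0, -0.08, 0.42, 4.25, 0.75],
[0.0, 0.9, 0.0, -0.15, 0.42, 4.25, 0.75],
[0.0, 0.9, 0.0, -0.21, 0.42, 4.25, 0.75],
[0.0, 0.9, 0.0, -0.28, 0.41, 4.24, 0.75],
[0.0, 0.9, 0.0, -0.35, 0.41, 4.24, 0.75],
[0.0, 0.9, 0.0, -0.41, 0.41, 4.23, 0.75],
[0.0, 0.9, 0.0, -0.48, 0.41, 4.23, 0.75],
[0.0, 0.9, 0.0, -0.55, 0.41, 4.22, 0.75],
[0.0, 0.9, 0.0, -0.62, 0.41, 4.21, 0.75],
```

View pics/s19.png

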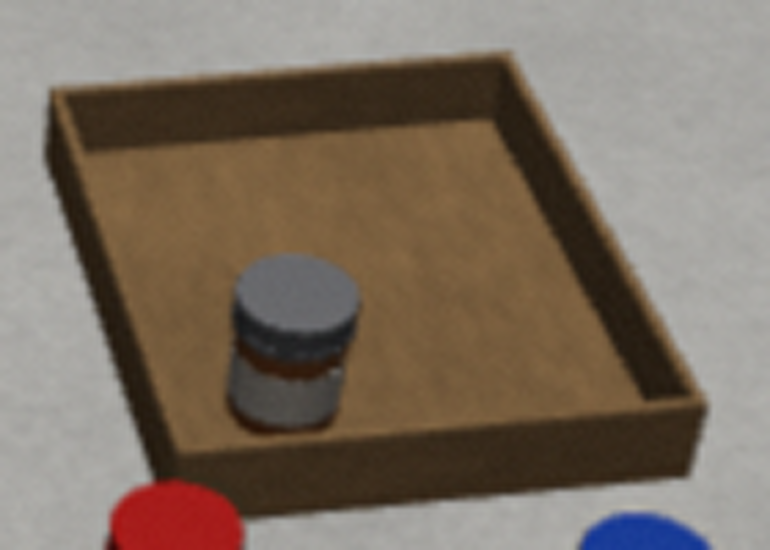

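Jar stands in the tray, with its cap at (296,293), and the tray hasn't moved.

Request:
drive_tool([
  [0, 0.9, 0, -0.1, 0.5, 4.2, 0.75],
  [0, 0.9, 0, -0.1, 0.5, 4.2, 0.75],
  [0, 0.9, 0, -0.1, 0.5, 4.2, 0.75],
  [0, 0.9, 0, -0.2, 0.5, 4.2, 0.75],
  [0, 0.9, 0, -0.3, 0.5, 4.2, 0.75],
  [0, 0.9, 0, -0.3, 0.5, 4.2, 0.75],
  [0, 0.9, 0, -0.4, 0.5, 4.2, 0.75],
  [0, 0.9, 0, -0.4, 0.5, 4.2, 0.75],
  [0, 0.9, 0, -0.5, 0.5, 4.2, 0.75],
  [0, 0.9, 0, -0.5, 0.5, 4.2, 0.75],
  [0, 0.9, 0, 0, 0.2, 3, 0.75],
  [0, 0, 0, 0, 0, 0, 0.75],
])

```text
clock: 47.8
tool_pos: [535.4, -247.1, 225.7]
orientation: [-3.105, 1.387, 1.508]
wrist_force: [1.2, -0.4, -0.3]
grip_width: 64.2
```

```bash
python3 - <<'E'
from h import *
st();print(insh(cur()[0]))
plan([(shelf(0.8,3,82),Rt(10),4)],0.75)
E
```

```text
t 47.8 pos [ 535.4 -247.1  225.7] F [ 1.2 -0.4 -0.3] grip 64.2
err vs vertical [-0.1 10.5 -0.4]
[  3.3  29.9 122.4]
[ 530.9 -266.2  181.3] step mm 12.139009368183451 deg 0.1645636104685908
[0.0, -0.1, 0.1, 1.0, -0.06, 0.68, 0.75],
[0.0, -0.1, 0.1, 1.0, -0.06, 0.68, 0.75],
[0.0, -0.1, 0.1, 1.01, -0.06, 0.68, 0.75],
[0.0, -0.1, 0.1, 1.01, -0.06, 0.67, 0.75],
```

Request:
drive_tool([
  [0, -0.1, 0.1, 0.9, -0.1, 0.7, 0.75],
  [0, -0.1, 0.1, 1, -0.1, 0.7, 0.75],
  [0, -0.1, 0.1, 1, -0.1, 0.7, 0.75],
  [0, 0, 0, 0.9, 0, 0.6, 0.75],
  [0, 0, 0, 0, 0, 0, 0.75],
])

```text
clock: 48.3
tool_pos: [527.9, -264.2, 176.9]
orientation: [-3.107, 1.39, 1.507]
wrist_force: [0.3, -0.4, 0.4]
grip_width: 64.3
```

```bash
python3 - <<'E'
from h import *
st();print(insh(cur()[0]))
plan([(shelf(0.8,3,36),Rt(10),5)],0.75)
E
```

```text
t 48.3 pos [ 527.9 -264.2  176.9] F [ 0.3 -0.4  0.4] grip 64.3
err vs vertical [-0.2 10.3 -0.4]
[-2.4  3.9 77.4]
[ 531.7 -258.3  136. ] step mm 8.301085705106585 deg 0.10619552488500583
[0.0, -0.1, 0.1, 0.83, 0.07, 0.02, 0.75],
[0.0, -0.1, 0.1, 0.83, 0.07, 0.02, 0.75],
[0.0, -0.1, 0.1, 0.83, 0.07, 0.02, 0.75],
[0.0, -0.1, 0.1, 0.83, 0.07, 0.02, 0.75],
[0.0, -0.1, 0.1, 0.83, 0.07, 0.02, 0.75],
```

Request:
drive_tool([
  [0, -0.1, 0.2, 0.7, 0.2, 0, 0.75],
  [0, -0.1, 0.2, 0.8, 0.1, 0, 0.75],
  [0, 0, 0, 0.8, 0, 0.1, 0.75],
  [0, 0, 0, 0.8, 0, 0.1, 0.75],
  [0, 0, 0, 0.8, 0, 0, 0.75],
  [0, 0, 0, 0, 0, 0, 0.75],
])

```text
clock: 48.9
tool_pos: [532.4, -257.5, 135.3]
orientation: [3.128, 1.394, 1.461]
wrist_force: [-0.7, -0.1, -0.8]
grip_width: 63.5
```

```bash
python3 - <<'E'
from h import *
st();print(insh(cur()[0]))
E
```

```text
t 48.9 pos [ 532.4 -257.5  135.3] F [-0.7 -0.1 -0.8] grip 63.5
err vs vertical [-0.3 10.1  0.1]
[ 1.4  3.7 35.2]
```

Request:
drive_tool([
  [0, 0, 0, 0.4, 0, 0.1, 0.75],
  [0, 0, 0, 0.1, 0, 0, 0.75],
  [0, 0, 0, 0, 0, 0, 0.5],
  [0, 0, 0, 0, 0, 0, 0.3],
  [0, 0, 0, 0, 0, 0, 0.3],
  [0, 0, 0, 0, 0, 0, 0.3],
])

```text
clock: 49.5
tool_pos: [532.8, -258.2, 130.5]
orientation: [3.123, 1.395, 1.455]
wrist_force: [0.1, -0.6, -1.0]
grip_width: 48.7
```

```bash
python3 - <<'E'
from h import *
st();print(insh(cur()[0]))
E
```

```text
t 49.5 pos [ 532.8 -258.2  130.5] F [ 0.1 -0.6 -1. ] grip 48.7
err vs vertical [-0.2 10.1  0.2]
[ 1.9  2.2 30.6]
```

Request:
drive_tool([
  [0, 0, 0, -1, 0, 0, 0.3],
  [0, 0, 0, -2, 0, -0.1, 0.3],
  [0, 0, 0, -3, 0, -0.2, 0.3],
  [0, 0, 0, -3, 0, -0.2, 0.3],
  [0, 0, 0, -2, 0, -0.5, 0.3],
  [0, 0, 0, 0, 0, 0, 0.3],
])

```text
clock: 50.1
tool_pos: [530.6, -267.9, 246.5]
orientation: [3.131, 1.394, 1.463]
wrist_force: [0.1, -0.3, -2.1]
grip_width: 48.3
```

```bash
python3 - <<'E'
from h import *
st();print(insh(cur()[0]))
plan([((536,308,245),Rt(),13)],0.3)
E
```

```text
t 50.1 pos [ 530.6 -267.9  246.5] F [ 0.1 -0.3 -2.1] grip 48.3
err vs vertical [-0.2 10.1  0.1]
[  0.6  12.6 146.6]
[536. 308. 245.] step mm 44.304131809849046 deg 0.7783782414278417
[0.0, -0.8, 0.0, 0.79, -0.39, -4.34, 0.3],
[0.0, -0.8, 0.0, 0.73, -0.39, -4.35, 0.3],
[0.0, -0.8, 0.0, 0.67, -0.39, -4.36, 0.3],
[0.0, -0.8, 0.0, 0.61, -0.39, -4.37, 0.3],
[0.0, -0.8, 0.0, 0.55, -0.39, -4.38, 0.3],
[0.0, -0.8, 0.0, 0.49, -0.39, -4.39, 0.3],
[0.0, -0.8, 0.0, 0.43, -0.4, -4.39, 0.3],
[0.0, -0.8, 0.0, 0.37, -0.4, -4.4, 0.3],
[0.0, -0.8, 0.0, 0.31, -0.4, -4.4, 0.3],
[0.0, -0.8, 0.0, 0.25, -0.4, -4.41, 0.3],
[0.0, -0.8, 0.0, 0.19, -0.4, -4.41, 0.3],
[0.0, -0.8, 0.0, 0.13, -0.4, -4.41, 0.3],
[0.0, -0.8, 0.0, 0.07, -0.4, -4.41, 0.3],
```

Request:
drive_tool([
  [0, -0.8, 0, 0.6, -0.4, -4.3, 0.3],
  [0, -0.8, 0, 0.5, -0.4, -4.4, 0.3],
  [0, -0.8, 0, 0.5, -0.4, -4.4, 0.3],
  [0, -0.8, 0, 0.4, -0.4, -4.4, 0.3],
  [0, -0.8, 0, 0.4, -0.4, -4.4, 0.3],
  [0, -0.8, 0, 0.3, -0.4, -4.4, 0.3],
  [0, -0.8, 0, 0.3, -0.4, -4.4, 0.3],
  [0, -0.8, 0, 0.2, -0.4, -4.4, 0.3],
  [0, -0.8, 0, 0.1, -0.4, -4.4, 0.3],
  [0, -0.8, 0, 0.1, -0.4, -4.4, 0.3],
  [0, -0.8, 0, 0, -0.4, -4.4, 0.3],
  [0, -0.8, 0, 0, -0.4, -3, 0.3],
])

```text
clock: 51.3
tool_pos: [531.5, 261.2, 253.2]
orientation: [-1.166, 1.568, -2.844]
wrist_force: [0.2, -1.4, -0.5]
grip_width: 48.7
```

```bash
python3 - <<'E'
from h import *
st()
snap("top","t20",(120,180,240,310),4.5)
plan([((536,308,120),Rt(),5)],0.3)
E
```

```text
t 51.3 pos [531.5 261.2 253.2] F [ 0.2 -1.4 -0.5] grip 48.7
err vs vertical [ 0.4 -0.1 -0.1]
[536. 308. 120.] step mm 27.88452538164419 deg 0.058666034837769485
[0.0, 0.0, 0.0, 2.66, 0.02, -0.85, 0.3],
[0.0, 0.0, 0.0, 2.66, 0.02, -0.85, 0.3],
[0.0, 0.0, 0.0, 2.65, 0.02, -0.85, 0.3],
[0.0, 0.0, 0.0, 2.65, 0.02, -0.85, 0.3],
[0.0, 0.0, 0.0, 2.65, 0.01, -0.85, 0.3],
```

View pics/t20.png

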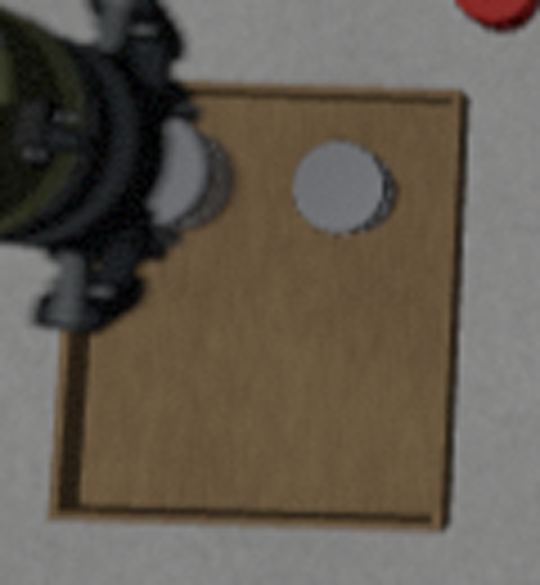

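Tray unmoved; I descend at (536,308).

Request:
drive_tool([
  [0, 0, 0, 2, 0, -0.8, 0.3],
  [0, 0, 0, 2.6, 0, -0.8, 0.3],
  [0, 0, 0, 2.6, 0, -0.7, 0.3],
  [0, 0, 0, 2.6, 0, -0.7, 0.3],
  [0, 0, 0, 2.4, 0, -0.5, 0.3],
  [0, 0, 0, 0, 0, 0, 0.3],
])

```text
clock: 51.95
tool_pos: [531.4, 303.4, 121.7]
orientation: [-1.473, 1.564, -3.141]
wrist_force: [-0.7, -0.1, -1.8]
grip_width: 48.8
```

```bash
python3 - <<'E'
from h import *
st()
plan([((536,308,45),Rt(),5)],0.3)
E
```

```text
t 51.95 pos [531.4 303.4 121.7] F [-0.7 -0.1 -1.8] grip 48.8
err vs vertical [-0.2 -0.  -0.4]
[536. 308.  45.] step mm 15.385707892517479 deg 0.09137480071390364
[0.0, 0.0, 0.1, 1.53, 0.09, -0.1, 0.3],
[0.0, 0.0, 0.1, 1.53, 0.09, -0.1, 0.3],
[0.0, 0.0, 0.1, 1.53, 0.09, -0.1, 0.3],
[0.0, 0.0, 0.1, 1.53, 0.09, -0.1, 0.3],
[0.0, 0.0, 0.1, 1.53, 0.08, -0.1, 0.3],
```

Request:
drive_tool([
  [0, 0, 0.1, 1.5, 0, -0.1, 0.3],
  [0, 0, 0.1, 1.5, 0, -0.1, 0.3],
  [0, 0, 0.1, 1.5, 0, -0.1, 0.3],
  [0, 0, 0, 1.5, 0, -0.1, 0.3],
  [0, 0, 0, 1.4, 0, 0, 0.3],
  [0, 0, 0, 0.2, 0, 0, 0.3],
])

```text
clock: 52.55
tool_pos: [532.7, 305.7, 45.6]
orientation: [-0.722, 1.57, -2.392]
wrist_force: [-0.5, 0.0, -0.7]
grip_width: 48.3
```

Request:
drive_tool([
  [0, 0, 0, 0.2, 0, 0, 0.3],
])

```text
clock: 52.65
tool_pos: [532.9, 305.6, 43.7]
orientation: [-0.475, 1.571, -2.145]
wrist_force: [0.2, 0.4, -1.3]
grip_width: 48.6
```

Request:
drive_tool([
  [0, 0, 0, 0.2, 0, 0, 0.3],
])

```text
clock: 52.75
tool_pos: [533.1, 305.6, 41.9]
orientation: [1.299, 1.571, -0.371]
wrist_force: [1.4, 0.6, -0.9]
grip_width: 48.5
```

Request:
drive_tool([
  [0, 0, 0, 0.2, 0, 0, 0.3],
])

```text
clock: 52.85
tool_pos: [533.6, 305.8, 40.3]
orientation: [2.118, 1.57, 0.447]
wrist_force: [0.4, 0.3, -2.1]
grip_width: 48.5
```

Request:
drive_tool([
  [0, 0, 0, 0.2, 0, 0, 0.3],
])

```text
clock: 52.95
tool_pos: [534.0, 306.0, 38.7]
orientation: [2.146, 1.569, 0.476]
wrist_force: [-0.8, 0.4, -0.6]
grip_width: 48.2
```

Request:
drive_tool([
  [0, 0, 0, 0.2, 0, 0, 0.3],
])

```text
clock: 53.05
tool_pos: [534.3, 306.2, 37.0]
orientation: [2.162, 1.568, 0.492]
wrist_force: [0.5, 0.5, -1.0]
grip_width: 48.5
```

Request:
drive_tool([
  [0, 0, 0, 0.15, 0, 0, 0.3],
])

```text
clock: 53.15
tool_pos: [534.4, 306.3, 35.6]
orientation: [2.175, 1.568, 0.505]
wrist_force: [-3.0, -0.8, 11.4]
grip_width: 48.5
```

Contact. Release, retreat, and go to the last jar on the shelf.

Request:
drive_tool([
  [0, 0, 0, 0, 0, 0, 0.3],
  [0, 0, 0, 0, 0, 0, 0.5],
  [0, 0, 0, 0, 0, 0, 0.75],
  [0, 0, 0, 0, 0, 0, 0.75],
  [0, 0, 0, -1, 0, 0, 0.75],
  [0, 0, 0, -3, 0, 0, 0.75],
  [0, 0, 0, -4, 0, 0, 0.75],
  [0, 0, 0, -4, 0, 0, 0.75],
  [0, 0, 0, -4, 0, 0, 0.75],
  [0, 0, 0, -4, 0, 0, 0.75],
  [0, 0, 0, 0, 0, 0, 0.75],
])

```text
clock: 54.25
tool_pos: [533.0, 305.5, 247.3]
orientation: [2.136, 1.567, 0.466]
wrist_force: [0.6, 0.3, 0.1]
grip_width: 63.9
```

```bash
python3 - <<'E'
from h import *
st()
plan([(shelf(-89,30,135),Rt(10),13)],0.75)
E
```

```text
t 54.25 pos [533.  305.5 247.3] F [0.6 0.3 0.1] grip 63.9
err vs vertical [-0.1  0.1  0.2]
[ 443.3 -239.8  238.2] step mm 42.51999229656242 deg 0.7607574551063178
[0.0, 0.8, 0.0, 0.06, -0.27, 4.24, 0.75],
[0.0, 0.8, 0.0, 0.01, -0.27, 4.24, 0.75],
[0.0, 0.8, 0.0, -0.05, -0.27, 4.24, 0.75],
[0.0, 0.8, 0.0, -0.11, -0.27, 4.24, 0.75],
[0.0, 0.8, 0.0, -0.16, -0.27, 4.24, 0.75],
[0.0, 0.8, 0.0, -0.22, -0.27, 4.24, 0.75],
[0.0, 0.8, 0.0, -0.28, -0.27, 4.23, 0.75],
[0.0, 0.8, 0.0, -0.33, -0.27, 4.23, 0.75],
[0.0, 0.8, 0.0, -0.39, -0.27, 4.23, 0.75],
[0.0, 0.8, 0.0, -0.44, -0.26, 4.22, 0.75],
[0.0, 0.8, 0.0, -0.5, -0.26, 4.21, 0.75],
[0.0, 0.8, 0.0, -0.56, -0.26, 4.21, 0.75],
[0.0, 0.8, 0.0, -0.61, -0.26, 4.2, 0.75],
```

Request:
drive_tool([
  [0, 0.8, 0, -0.1, -0.2, 4.3, 0.75],
  [0, 0.8, 0, -0.1, -0.2, 4.3, 0.75],
  [0, 0.8, 0, -0.1, -0.2, 4.3, 0.75],
  [0, 0.8, 0, -0.2, -0.2, 4.3, 0.75],
  [0, 0.8, 0, -0.2, -0.2, 4.3, 0.75],
  [0, 0.8, 0, -0.3, -0.2, 4.3, 0.75],
  [0, 0.8, 0, -0.3, -0.2, 4.3, 0.75],
  [0, 0.8, 0, -0.4, -0.2, 4.3, 0.75],
  [0, 0.8, 0, -0.4, -0.2, 4.3, 0.75],
  [0, 0.8, 0, -0.5, -0.2, 4.3, 0.75],
  [0, 0.8, 0, -0.5, -0.2, 4.3, 0.75],
  [0, 0.8, 0, -0.2, -0.2, 3, 0.75],
])

```text
clock: 55.45
tool_pos: [459.7, -206.7, 244.9]
orientation: [3.031, 1.391, 1.373]
wrist_force: [0.4, -0.5, -0.7]
grip_width: 63.9
```

```bash
python3 - <<'E'
from h import *
st();print(insh(cur()[0]))
snap("top","t21",(120,180,240,310),4.5)
plan([(shelf(-89.4,3,82),Rt(10),4)],0.75)
E
```

```text
t 55.45 pos [ 459.7 -206.7  244.9] F [ 0.4 -0.5 -0.7] grip 63.9
err vs vertical [-0.8 10.3  1.1]
[-76.1  65.2 135.7]
[ 441.2 -257.1  181.3] step mm 20.025276308909188 deg 0.29587109186960375
[0.2, 0.0, -0.2, 1.32, -0.36, 1.46, 0.75],
[0.2, 0.0, -0.2, 1.33, -0.35, 1.46, 0.75],
[0.2, 0.0, -0.2, 1.33, -0.34, 1.46, 0.75],
[0.2, 0.0, -0.2, 1.33, -0.33, 1.46, 0.75],
```

View pics/t21.png

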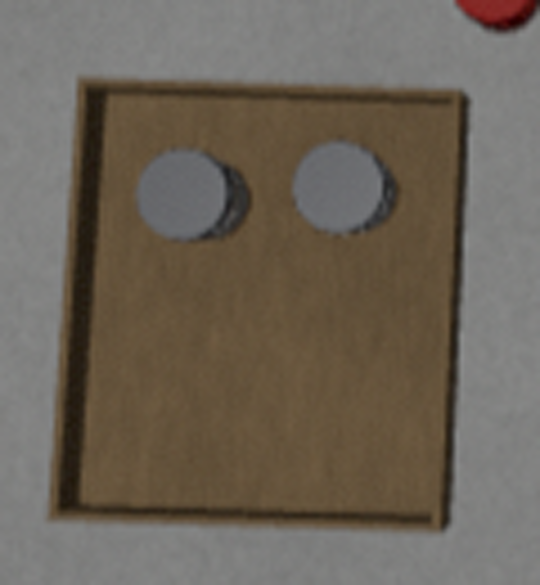

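Two jars stand in the tray, with caps at (182,194) and (338,187). On to the last one.

Request:
drive_tool([
  [0.2, 0, -0.2, 1, -0.5, 1.4, 0.75],
  [0.2, 0, -0.2, 1.3, -0.5, 1.4, 0.75],
  [0.2, 0, -0.2, 1.3, -0.4, 1.4, 0.75],
  [0.2, 0, -0.2, 1.3, -0.3, 1.3, 0.75],
  [0, 0, 0, 0, 0, 0, 0.75],
])

```text
clock: 56.0
tool_pos: [436.3, -257.6, 182.2]
orientation: [3.135, 1.394, 1.457]
wrist_force: [0.2, 0.0, 0.5]
grip_width: 64.1
```

```bash
python3 - <<'E'
from h import *
st();print(insh(cur()[0]))
plan([(shelf(-89.4,3,36),Rt(10),5)],0.75)
E
```

```text
t 56.0 pos [ 436.3 -257.6  182.2] F [0.2 0.  0.5] grip 64.1
err vs vertical [ 0.3 10.1  0.1]
[-94.2   2.1  83.1]
[ 442.  -249.1  136. ] step mm 9.463551630855978 deg 0.07452041410132207
[-0.1, 0.0, 0.0, 0.94, 0.09, -0.02, 0.75],
[-0.1, 0.0, 0.0, 0.94, 0.09, -0.02, 0.75],
[-0.1, 0.0, 0.0, 0.94, 0.1, -0.02, 0.75],
[-0.1, 0.0, 0.0, 0.94, 0.1, -0.02, 0.75],
[-0.1, 0.0, 0.0, 0.94, 0.1, -0.02, 0.75],
```

Request:
drive_tool([
  [-0.1, 0, 0, 0.7, 0.3, 0, 0.75],
  [-0.1, 0, 0, 0.9, 0.1, 0, 0.75],
  [0, 0, 0, 0, 0, 0, 0.75],
])

```text
clock: 56.3
tool_pos: [441.4, -253.9, 165.1]
orientation: [3.131, 1.393, 1.458]
wrist_force: [-0.3, 0.6, 0.2]
grip_width: 64.1
```

```bash
python3 - <<'E'
from h import *
st();print(insh(cur()[0]))
E
```

```text
t 56.3 pos [ 441.4 -253.9  165.1] F [-0.3  0.6  0.2] grip 64.1
err vs vertical [ 0.  10.2  0.1]
[-89.5   3.4  65.5]
```

Request:
drive_tool([
  [0, 0, 0, 0.8, 0, 0, 0.75],
  [0, 0, 0, 0.8, 0, 0, 0.75],
  [0, 0, 0, 0.8, 0, 0, 0.75],
  [0, 0, 0, 0.8, 0, 0, 0.75],
  [0, 0, 0, 0.2, 0, 0, 0.75],
  [0, 0, 0, 0, 0, 0, 0.75],
])

```text
clock: 56.9
tool_pos: [442.9, -246.2, 129.2]
orientation: [3.126, 1.393, 1.455]
wrist_force: [-0.2, -0.4, -0.7]
grip_width: 64.1
```

```bash
python3 - <<'E'
from h import *
st();print(insh(cur()[0]))
E
```

```text
t 56.9 pos [ 442.9 -246.2  129.2] F [-0.2 -0.4 -0.7] grip 64.1
err vs vertical [-0.1 10.2  0.2]
[-88.8   4.8  28.8]
```

Request:
drive_tool([
  [0, 0, 0, -0.2, 0, 0.2, 0.75],
  [0, 0, 0, 0, 0, 0, 0.5],
  [0, 0, 0, 0, 0, 0, 0.3],
  [0, 0, 0, 0, 0, 0, 0.3],
  [0, 0, 0, 0, 0, 0, 0.3],
])

```text
clock: 57.4
tool_pos: [443.1, -249.6, 131.9]
orientation: [3.119, 1.394, 1.448]
wrist_force: [0.2, -0.0, -1.0]
grip_width: 48.0
```

```bash
python3 - <<'E'
from h import *
st();print(insh(cur()[0]))
E
```

```text
t 57.4 pos [ 443.1 -249.6  131.9] F [ 0.2 -0.  -1. ] grip 48.0
err vs vertical [-0.1 10.1  0.2]
[-88.3   2.   32. ]
```

Request:
drive_tool([
  [0, 0, 0, -1, 0, 0, 0.3],
  [0, 0, 0, -2, 0, -0.1, 0.3],
  [0, 0, 0, -3, 0, -0.2, 0.3],
  [0, 0, 0, -3, 0, -0.2, 0.3],
  [0, 0, 0, -2, 0, -0.5, 0.3],
  [0, 0, 0, 0, 0, 0, 0.3],
])

```text
clock: 58.0
tool_pos: [440.6, -259.1, 247.8]
orientation: [3.129, 1.393, 1.458]
wrist_force: [1.3, 0.5, -1.0]
grip_width: 48.3
```

```bash
python3 - <<'E'
from h import *
st();print(insh(cur()[0]))
plan([((428,305,245),Rt(),13)],0.3)
E
```

```text
t 58.0 pos [ 440.6 -259.1  247.8] F [ 1.3  0.5 -1. ] grip 48.3
err vs vertical [-0.1 10.2  0.1]
[-89.8  12.5 147.9]
[428. 305. 245.] step mm 43.40680773664587 deg 0.7827117559177361
[0.0, -0.8, 0.0, 0.78, -0.53, -4.24, 0.3],
[0.0, -0.8, 0.0, 0.72, -0.53, -4.25, 0.3],
[0.0, -0.8, 0.0, 0.67, -0.53, -4.26, 0.3],
[0.0, -0.8, 0.0, 0.61, -0.53, -4.26, 0.3],
[0.0, -0.8, 0.0, 0.55, -0.53, -4.27, 0.3],
[0.0, -0.8, 0.0, 0.49, -0.53, -4.28, 0.3],
[0.0, -0.8, 0.0, 0.43, -0.53, -4.29, 0.3],
[0.0, -0.8, 0.0, 0.37, -0.53, -4.29, 0.3],
[0.0, -0.8, 0.0, 0.31, -0.53, -4.3, 0.3],
[0.0, -0.8, 0.0, 0.26, -0.53, -4.3, 0.3],
[0.0, -0.8, 0.0, 0.2, -0.53, -4.3, 0.3],
[0.0, -0.8, 0.0, 0.14, -0.53, -4.31, 0.3],
[0.0, -0.8, 0.0, 0.08, -0.53, -4.31, 0.3],
```

Request:
drive_tool([
  [0, -0.8, 0, 0.5, -0.5, -4.3, 0.3],
  [0, -0.8, 0, 0.5, -0.5, -4.3, 0.3],
  [0, -0.8, 0, 0.5, -0.5, -4.3, 0.3],
  [0, -0.8, 0, 0.4, -0.5, -4.3, 0.3],
  [0, -0.8, 0, 0.4, -0.5, -4.3, 0.3],
  [0, -0.8, 0, 0.3, -0.5, -4.3, 0.3],
  [0, -0.8, 0, 0.3, -0.5, -4.3, 0.3],
  [0, -0.8, 0, 0.2, -0.5, -4.3, 0.3],
  [0, -0.8, 0, 0.1, -0.5, -4.3, 0.3],
  [0, -0.8, 0, 0.1, -0.5, -4.3, 0.3],
  [0, -0.8, 0, 0, -0.5, -4.3, 0.3],
  [0, -0.8, 0, 0, -0.5, -3, 0.3],
])

```text
clock: 59.2
tool_pos: [429.7, 261.4, 255.9]
orientation: [3.089, 1.57, 1.408]
wrist_force: [0.4, -0.7, -0.9]
grip_width: 48.0
```

```bash
python3 - <<'E'
from h import *
st()
snap("top","t22",(120,180,240,310),4.5)
plan([((428,303,120),Rt(),5)],0.3)
E
```

```text
t 59.2 pos [429.7 261.4 255.9] F [ 0.4 -0.7 -0.9] grip 48.0
err vs vertical [0.5 0.1 0. ]
[428. 303. 120.] step mm 28.130883345538756 deg 0.08850096716792342
[-0.1, 0.0, 0.0, 2.71, -0.1, -0.73, 0.3],
[-0.1, 0.0, 0.0, 2.71, -0.1, -0.74, 0.3],
[-0.1, 0.0, 0.0, 2.71, -0.1, -0.74, 0.3],
[-0.1, 0.0, 0.0, 2.71, -0.1, -0.74, 0.3],
[-0.1, 0.0, 0.0, 2.71, -0.1, -0.74, 0.3],
```

View pics/t22.png

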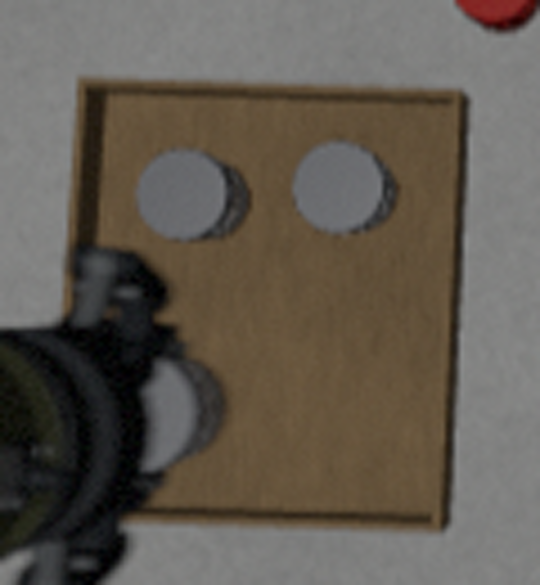

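Request:
drive_tool([
  [0, 0, 0, 2, 0, -0.6, 0.3],
  [0, 0, 0, 2.6, 0, -0.6, 0.3],
  [0, 0, 0, 2.6, 0, -0.6, 0.3],
  [0, 0, 0, 2.6, 0, -0.6, 0.3],
  [0, 0, 0, 2.6, 0, -0.4, 0.3],
  [0, 0, 0, 0, 0, 0, 0.3],
])

```text
clock: 59.85
tool_pos: [429.2, 295.8, 122.8]
orientation: [-1.738, 1.566, 2.874]
wrist_force: [-0.1, -0.6, -1.1]
grip_width: 48.4
```

```bash
python3 - <<'E'
from h import *
st()
plan([((428,303,45),Rt(),5)],0.3)
E
```

```text
t 59.85 pos [429.2 295.8 122.8] F [-0.1 -0.6 -1.1] grip 48.4
err vs vertical [-0.   0.  -0.3]
[428. 303.  45.] step mm 15.631976817251811 deg 0.059834700285638184
[0.0, 0.0, 0.1, 1.56, -0.03, -0.14, 0.3],
[0.0, 0.0, 0.1, 1.56, -0.03, -0.14, 0.3],
[0.0, 0.0, 0.1, 1.56, -0.03, -0.14, 0.3],
[0.0, 0.0, 0.1, 1.56, -0.04, -0.14, 0.3],
[0.0, 0.0, 0.1, 1.56, -0.04, -0.14, 0.3],
```

Request:
drive_tool([
  [0, 0, 0, 1.5, 0, -0.1, 0.3],
  [0, 0, 0, 1.5, 0, -0.1, 0.3],
  [0, 0, 0, 1.5, 0, -0.1, 0.3],
  [0, 0, 0, 1.5, 0, -0.1, 0.3],
  [0, 0, 0, 1.5, 0, 0, 0.3],
  [0, 0, 0, 0.2, 0, 0, 0.3],
])

```text
clock: 60.45
tool_pos: [430.5, 298.4, 47.3]
orientation: [-1.927, 1.567, 2.683]
wrist_force: [-0.6, 0.0, -2.1]
grip_width: 48.4
```

Request:
drive_tool([
  [0, 0, 0, 0.3, 0, 0, 0.3],
  [0, 0, 0, 0.2, 0, 0, 0.3],
])

```text
clock: 60.65
tool_pos: [431.4, 298.4, 43.7]
orientation: [-2.269, 1.567, 2.342]
wrist_force: [0.6, 0.3, -1.3]
grip_width: 48.5
```

Request:
drive_tool([
  [0, 0, 0, 0.2, 0, 0, 0.3],
])

```text
clock: 60.75
tool_pos: [432.0, 298.7, 42.5]
orientation: [-2.66, 1.567, 1.951]
wrist_force: [-0.1, 0.3, -1.0]
grip_width: 48.2
```

Request:
drive_tool([
  [0, 0, 0, 0.2, 0, 0, 0.3],
])

```text
clock: 60.85
tool_pos: [432.4, 298.9, 41.0]
orientation: [-2.906, 1.567, 1.704]
wrist_force: [0.6, 0.6, -1.0]
grip_width: 48.3
```

Request:
drive_tool([
  [0, 0, 0, 0.2, 0, 0, 0.3],
])

```text
clock: 60.95
tool_pos: [432.7, 299.1, 39.3]
orientation: [-3.096, 1.566, 1.514]
wrist_force: [0.1, 1.5, -1.6]
grip_width: 48.3
```

Request:
drive_tool([
  [0, 0, 0, 0.2, 0, 0, 0.3],
])

```text
clock: 61.05
tool_pos: [432.9, 299.3, 37.4]
orientation: [3.114, 1.566, 1.441]
wrist_force: [0.1, -0.6, -1.7]
grip_width: 48.4
```

Request:
drive_tool([
  [0, 0, 0, 0.15, 0, 0, 0.3],
])

```text
clock: 61.15
tool_pos: [433.0, 299.7, 36.8]
orientation: [3.104, 1.565, 1.431]
wrist_force: [-7.3, -2.5, 22.1]
grip_width: 48.3
```

Contact. Release and retreat.

Request:
drive_tool([
  [0, 0, 0, 0, 0, 0, 0.3],
  [0, 0, 0, 0, 0, 0, 0.5],
  [0, 0, 0, 0, 0, 0, 0.75],
  [0, 0, 0, 0, 0, 0, 0.75],
  [0, 0, 0, -1, 0, 0, 0.75],
  [0, 0, 0, -3, 0, 0, 0.75],
  [0, 0, 0, -4, 0, 0, 0.75],
  [0, 0, 0, -4, 0, 0, 0.75],
  [0, 0, 0, -4, 0, 0, 0.75],
  [0, 0, 0, -4, 0, 0, 0.75],
  [0, 0, 0, -2, 0, 0, 0.6],
  [0, 0, 0, 0, 0, 0, 0.55],
])

```text
clock: 62.35
tool_pos: [431.7, 297.8, 269.8]
orientation: [2.999, 1.565, 1.326]
wrist_force: [1.3, 0.3, 0.0]
grip_width: 47.0
```

```bash
python3 - <<'E'
from h import *
st()
snap("scene","s23",(330,150,470,250),5.5);snap("top","t23")
a=cv2.imread("raw_scene.png");b=cv2.imread("raw_top.png")
cv2.imwrite("pics/k3.png",cv2.hconcat([cv2.resize(a[140:260,100:220],None,fx=3.3,fy=3.3,interpolation=2),cv2.resize(b[160:280,350:470],None,fx=3.3,fy=3.3,interpolation=2)]))
E
```

```text
t 62.35 pos [431.7 297.8 269.8] F [1.3 0.3 0. ] grip 47.0
err vs vertical [0.  0.3 0. ]
```

View pics/s23.png

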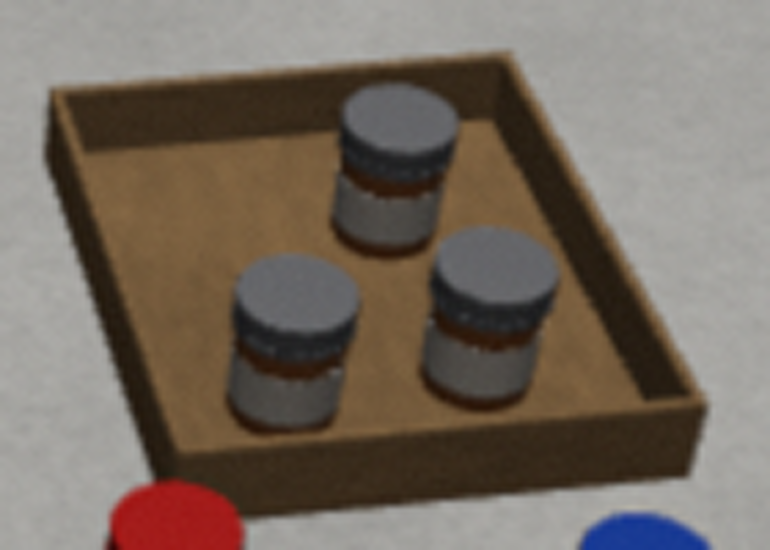

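View pics/k3.png

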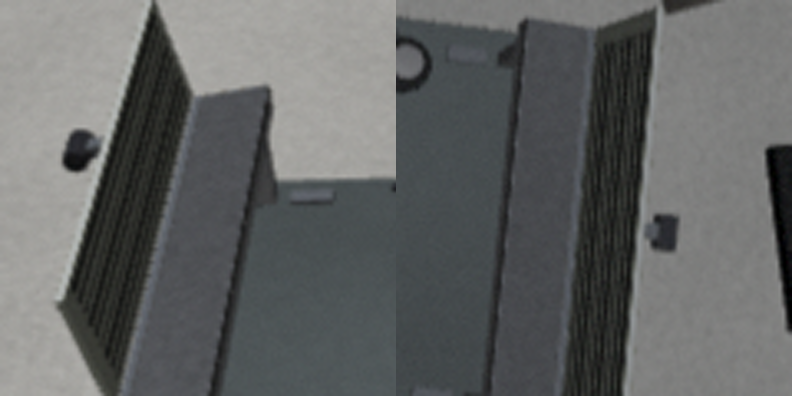

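```bash
cat > push.py <<'E'
from h import *
XL=599.
H=np.array([-226.5,95.3])
def tcp(phi,r=70,extra=0.):
    c,s=np.cos(np.radians(phi)),np.sin(np.radians(phi))
    y=H[0]+r*c-7*s-11; z=H[1]+r*s+7*c
    return XL*XS+y*YS+z*Z
def loc():
    p,_=cur();print("xl",round(p@XS,1),"yl",round(p@YS,1),"z",round(p[2],1))
E
python3 - <<'E'
from push import *
plan([(XL*XS-290*YS+245*Z,Rt(),15)],0)
E
```

```text
[ 566.6 -349.   245. ] step mm 44.036503479878505 deg 0.01563203482151702
[0.0, 0.0, 0.0, 0.13, 1.34, 4.19, 0.0],
[0.0, 0.0, 0.0, 0.13, 1.34, 4.19, 0.0],
[0.0, 0.0, 0.0, 0.13, 1.34, 4.19, 0.0],
[0.0, 0.0, 0.0, 0.13, 1.34, 4.19, 0.0],
[0.0, 0.0, 0.0, 0.13, 1.34, 4.19, 0.0],
[0.0, 0.0, 0.0, 0.13, 1.34, 4.19, 0.0],
[0.0, 0.0, 0.0, 0.13, 1.34, 4.19, 0.0],
[0.0, 0.0, 0.0, 0.13, 1.34, 4.19, 0.0],
[0.0, 0.0, 0.0, 0.14, 1.34, 4.19, 0.0],
[0.0, 0.0, 0.0, 0.14, 1.34, 4.19, 0.0],
[0.0, 0.0, 0.0, 0.14, 1.34, 4.19, 0.0],
[0.0, 0.0, 0.0, 0.14, 1.34, 4.19, 0.0],
[0.0, 0.0, 0.0, 0.14, 1.34, 4.19, 0.0],
[0.0, 0.0, 0.0, 0.14, 1.34, 4.19, 0.0],
[0.0, 0.0, 0.0, 0.14, 1.34, 4.19, 0.0],
```

Request:
drive_tool([
  [0, 0, 0, 0, 1.3, 4.2, 0],
  [0, 0, 0, 0, 1.3, 4.2, 0],
  [0, 0, 0, 0, 1.3, 4.2, 0],
  [0, 0, 0, 0, 1.3, 4.2, 0],
  [0, 0, 0, 0, 1.3, 4.2, 0],
  [0, 0, 0, 0, 1.3, 4.2, 0],
  [0, 0, 0, 0, 1.3, 4.2, 0],
  [0, 0, 0, 0, 1.3, 4.2, 0],
  [0, 0, 0, 0, 1.3, 4.2, 0],
  [0, 0, 0, 0, 1.3, 4.2, 0],
  [0, 0, 0, 0, 1.3, 4.2, 0],
  [0, 0, 0, 0, 1.3, 4.2, 0],
])

```text
clock: 63.65
tool_pos: [526.1, -233.8, 238.7]
orientation: [-1.636, 1.533, 2.986]
wrist_force: [0.8, 0.9, -0.6]
grip_width: -0.0
```

```bash
python3 - <<'E'
from push import *
st();loc()
plan([(XL*XS-285*YS+245*Z,Rt(),4)],0)
E
```

```text
t 63.65 pos [ 526.1 -233.8  238.7] F [ 0.8  0.9 -0.6] grip -0.0
err vs vertical [-0.6  0.1 -2.2]
xl 547.1 yl -179.5 z 238.7
[ 567.1 -344.1  245. ] step mm 29.44479278954287 deg 0.5639110410074313
[0.2, 0.0, 0.5, -0.21, 1.26, 2.65, 0.0],
[0.2, 0.0, 0.5, -0.2, 1.27, 2.65, 0.0],
[0.2, 0.0, 0.5, -0.19, 1.28, 2.65, 0.0],
[0.2, 0.0, 0.5, -0.17, 1.29, 2.64, 0.0],
```

Request:
drive_tool([
  [0.2, 0, 0.5, -0.3, 1.3, 2.6, 0],
  [0.2, 0, 0.5, -0.2, 1.3, 2.6, 0],
  [0.2, 0, 0.5, -0.2, 1.3, 2.6, 0],
  [0, 0, 0.5, -0.2, 1.2, 2.4, 0],
  [0, 0, 0, 0, 0, 0, 0],
])

```text
clock: 64.15
tool_pos: [562.4, -348.4, 231.4]
orientation: [-1.983, 1.549, 2.621]
wrist_force: [0.5, -1.2, -0.5]
grip_width: -0.1
```

```bash
python3 - <<'E'
from push import *
st();loc()
plan([(XL*XS-285*YS+163*Z,Rt(),5)],0)
E
```

```text
t 64.15 pos [ 562.4 -348.4  231.4] F [ 0.5 -1.2 -0.5] grip -0.1
err vs vertical [ 0.4  0.5 -1.1]
xl 594.7 yl -289.8 z 231.4
[ 567.1 -344.1  163. ] step mm 13.73498550861927 deg 0.25978124311206774
[-0.1, -0.1, 0.2, 1.37, 0.11, -0.08, 0.0],
[-0.1, -0.1, 0.2, 1.37, 0.11, -0.09, 0.0],
[-0.1, -0.1, 0.2, 1.37, 0.1, -0.09, 0.0],
[-0.1, -0.1, 0.2, 1.37, 0.1, -0.09, 0.0],
[-0.1, -0.1, 0.2, 1.37, 0.09, -0.09, 0.0],
```

Request:
drive_tool([
  [-0.1, -0.1, 0.3, 1.3, 0.1, 0, 0],
  [-0.1, -0.1, 0.3, 1.3, 0.1, 0, 0],
  [0, -0.1, 0.2, 1.3, 0.1, 0, 0],
  [0, 0, 0.2, 1.3, 0, 0, 0],
  [0, 0, 0, 1.2, 0, 0, 0],
  [0, 0, 0, 0, 0, 0, 0],
])

```text
clock: 64.75
tool_pos: [557.7, -342.3, 152.8]
orientation: [-2.166, 1.548, 2.441]
wrist_force: [-0.6, -0.4, 0.4]
grip_width: -0.5
```

```bash
python3 - <<'E'
from push import *
st();loc()
plan([(tcp(a),Rt(),1) for a in (100,94,88,82,76,70)],0)
E
```

```text
t 64.75 pos [ 557.7 -342.3  152.8] F [-0.6 -0.4  0.4] grip -0.5
err vs vertical [ 0.2  0.7 -1.1]
xl 589.5 yl -284.2 z 152.8
[ 570.  -315.8  163. ] step mm 30.994289078508302 deg 1.340775246268642
[-0.2, -0.7, 1.1, -1.0, 0.92, -2.78, 0.0],
[ 570.7 -308.6  164.6] step mm 7.363577910556187 deg 0.0
[0.0, 0.0, 0.0, -0.16, 0.0, -0.72, 0.0],
[ 571.5 -301.3  165.5] step mm 7.363577910556186 deg 0.0
[0.0, 0.0, 0.0, -0.09, 0.0, -0.73, 0.0],
[ 572.2 -294.   165.6] step mm 7.363577910556133 deg 0.0
[0.0, 0.0, 0.0, -0.01, 0.0, -0.74, 0.0],
[ 573.  -286.7  164.9] step mm 7.363577910556175 deg 0.0
[0.0, 0.0, 0.0, 0.07, 0.0, -0.73, 0.0],
[ 573.7 -279.5  163.5] step mm 7.363577910556151 deg 0.0
[0.0, 0.0, 0.0, 0.14, 0.0, -0.72, 0.0],
```

Request:
drive_tool([
  [0, -0.4, 0.6, -0.6, 0.5, -0.2, 0],
  [0, -0.3, 0.5, -0.5, 0.4, -1, 0],
  [0, 0, 0, 0, 0, -0.9, 0],
  [0, 0, 0, 0, 0, 0, 0],
])

```text
clock: 65.15
tool_pos: [570.4, -320.0, 165.6]
orientation: [1.653, 1.568, -0.022]
wrist_force: [0.2, 0.9, -0.3]
grip_width: 0.5
```

```bash
python3 - <<'E'
from push import *
st();loc()
plan([(tcp(a),Rt(),1) for a in (94,88,82,76,70,64)],0)
E
```

```text
t 65.15 pos [ 570.4 -320.   165.6] F [ 0.2  0.9 -0.3] grip 0.5
err vs vertical [0.2 0.  0.1]
xl 599.9 yl -260.7 z 165.6
[ 570.7 -308.6  164.6] step mm 11.408418176200177 deg 0.2411202384396173
[-0.2, 0.0, -0.1, 0.09, -0.09, -1.13, 0.0],
[ 571.5 -301.3  165.5] step mm 7.363577910556186 deg 0.0
[0.0, 0.0, 0.0, -0.09, 0.0, -0.73, 0.0],
[ 572.2 -294.   165.6] step mm 7.363577910556133 deg 0.0
[0.0, 0.0, 0.0, -0.01, 0.0, -0.74, 0.0],
[ 573.  -286.7  164.9] step mm 7.363577910556175 deg 0.0
[0.0, 0.0, 0.0, 0.07, 0.0, -0.73, 0.0],
[ 573.7 -279.5  163.5] step mm 7.363577910556151 deg 0.0
[0.0, 0.0, 0.0, 0.14, 0.0, -0.72, 0.0],
[ 574.4 -272.5  161.3] step mm 7.3635779105561365 deg 0.0
[0.0, 0.0, 0.0, 0.22, 0.0, -0.7, 0.0],
```

Request:
drive_tool([
  [0, 0, 0, 0, 0, -0.6, 0],
  [0, 0, 0, 0, 0, -0.6, 0],
  [0, 0, 0, 0, 0, -0.7, 0],
  [0, 0, 0, 0.1, 0, -0.7, 0],
  [0, 0, 0, 0.1, 0, -0.7, 0],
  [0, 0, 0, 0.2, 0, -0.7, 0],
])

```text
clock: 65.75
tool_pos: [576.1, -281.0, 165.0]
orientation: [0.757, 1.56, -0.921]
wrist_force: [-1.0, -2.1, 3.7]
grip_width: -0.0
```

```bash
python3 - <<'E'
from push import *
st();loc()
plan([(tcp(a),Rt(),1) for a in (64,58,52,46,40,34)],0)
snap("scene","s24",(100,90,230,290),3)
E
```

```text
t 65.75 pos [ 576.1 -281.   165. ] F [-1.  -2.1  3.7] grip -0.0
err vs vertical [ 0.3 -0.4  0.4]
xl 601.6 yl -221.4 z 165.0
[ 574.4 -272.5  161.3] step mm 9.41750289291062 deg 0.6897476268924447
[-0.3, 0.4, -0.4, 0.37, -0.26, -0.83, 0.0],
[ 575.1 -265.8  158.4] step mm 7.3635779105561285 deg 0.0
[0.0, 0.0, 0.0, 0.29, 0.0, -0.68, 0.0],
[ 575.7 -259.4  154.8] step mm 7.363577910556198 deg 0.0
[0.0, 0.0, 0.0, 0.36, 0.0, -0.64, 0.0],
[ 576.3 -253.4  150.5] step mm 7.3635779105561205 deg 0.0
[0.0, 0.0, 0.0, 0.43, 0.0, -0.6, 0.0],
[ 576.9 -247.9  145.7] step mm 7.363577910556164 deg 0.0
[0.0, 0.0, 0.0, 0.49, 0.0, -0.55, 0.0],
[ 577.4 -243.   140.2] step mm 7.363577910556109 deg 0.0
[0.0, 0.0, 0.0, 0.54, 0.0, -0.5, 0.0],
```

View pics/s24.png

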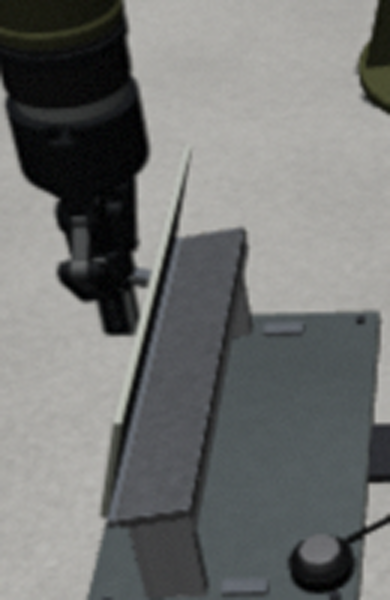

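Request:
drive_tool([
  [-0.2, 0.3, -0.3, 0.3, -0.2, -0.8, 0],
  [0, 0, 0, 0.3, 0, -0.7, 0],
  [0, 0, 0, 0.4, 0, -0.6, 0],
  [0, 0, 0, 0.4, 0, -0.6, 0],
  [0, 0, 0, 0.5, 0, -0.6, 0],
  [0, 0, 0, 0.5, 0, -0.5, 0],
])

```text
clock: 66.4
tool_pos: [579.3, -237.9, 138.2]
orientation: [1.605, 1.568, -0.067]
wrist_force: [1.8, -3.1, 0.3]
grip_width: -0.1
```

```bash
python3 - <<'E'
from push import *
st();loc()
plan([(tcp(a),Rt(),1) for a in (34,28,22,16,10)],0)
snap("scene","s25",(100,90,230,290),3)
E
```

```text
t 66.4 pos [ 579.3 -237.9  138.2] F [ 1.8 -3.1  0.3] grip -0.1
err vs vertical [0.  0.  0.2]
xl 600.4 yl -178.1 z 138.2
[ 577.4 -243.   140.2] step mm 5.771712755062345 deg 0.1532642873669218
[0.0, 0.0, -0.2, -0.2, -0.14, 0.52, 0.0],
[ 577.8 -238.6  134.3] step mm 7.363577910556197 deg 0.0
[0.0, 0.0, 0.0, 0.59, 0.0, -0.44, 0.0],
[ 578.2 -234.9  128. ] step mm 7.3635779105561605 deg 0.0
[0.0, 0.0, 0.0, 0.63, 0.0, -0.38, 0.0],
[ 578.5 -231.8  121.3] step mm 7.363577910556143 deg 0.0
[0.0, 0.0, 0.0, 0.67, 0.0, -0.31, 0.0],
[ 578.8 -229.4  114.3] step mm 7.363577910556143 deg 0.0
[0.0, 0.0, 0.0, 0.7, 0.0, -0.24, 0.0],
```

View pics/s25.png

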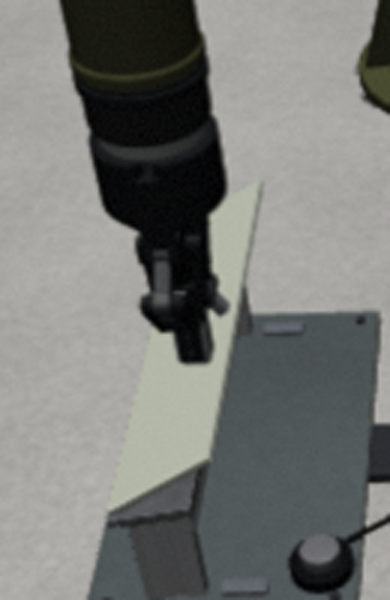

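Request:
drive_tool([
  [0, 0, 0, 0.4, 0, 0, 0],
  [0, 0, 0, 0.6, 0, 0, 0],
  [0, 0, 0, 0.6, 0, 0, 0],
])

```text
clock: 66.75
tool_pos: [579.0, -234.7, 120.4]
orientation: [2.871, 1.565, 1.201]
wrist_force: [1.1, 1.5, 3.2]
grip_width: 0.0
```

Request:
drive_tool([
  [0, 0, 0, 0.4, 0, 0, 0],
])

```text
clock: 66.85
tool_pos: [578.8, -234.3, 115.6]
orientation: [2.979, 1.565, 1.309]
wrist_force: [0.4, 1.9, 2.4]
grip_width: -0.3
```

Request:
drive_tool([
  [0, 0, 0, 0.3, 0, 0, 0],
])

```text
clock: 66.95
tool_pos: [578.8, -234.1, 112.2]
orientation: [3.022, 1.564, 1.352]
wrist_force: [-1.3, 0.6, 19.9]
grip_width: 0.2
```

Request:
drive_tool([
  [0, 0, 0, 0.2, 0, 0, 0],
])

```text
clock: 67.05
tool_pos: [578.9, -234.1, 111.9]
orientation: [2.885, 1.564, 1.215]
wrist_force: [-7.4, 4.1, 29.8]
grip_width: -0.0
```

Request:
drive_tool([
  [0, 0, 0, -0.3, 0, 0, 0],
  [0, 0, 0, -1, 0, 0, 0],
  [0, 0, 0, -3, 0, 0, 0],
  [0, 0, 0, -4, 0, 0, 0],
  [0, 0, 0, -4, 0, 0, 0.2],
  [0, 0, 0, -1, -1, -3, 0.4],
  [0, 0, 0, 0, -2, -4, 0.5],
  [0, 0, 0, 0, -2, -4, 0.5],
  [0, 0, 0, 0, -2, -4, 0.5],
  [0, 0, 0, 0, 0, 0, 0.5],
])

```text
clock: 68.05
tool_pos: [520.2, -77.1, 250.8]
orientation: [-2.606, 1.564, 2.0]
wrist_force: [-0.9, -0.0, 0.1]
grip_width: 42.6
```

```bash
python3 - <<'E'
from h import *
st()
snap("scene","s26",None,1.4);snap("top","t26")
b=cv2.imread("raw_top.png");a=cv2.imread("raw_scene.png")
cv2.imwrite("pics/k4.png",cv2.hconcat([cv2.resize(a[140:290,110:210],None,fx=4,fy=4,interpolation=2),cv2.resize(b[155:305,330:430],None,fx=4,fy=4,interpolation=2)]))
E
```

```text
t 68.05 pos [520.2 -77.1 250.8] F [-0.9 -0.   0.1] grip 42.6
err vs vertical [ 0.3  0.3 -0.2]
```

View pics/s26.png

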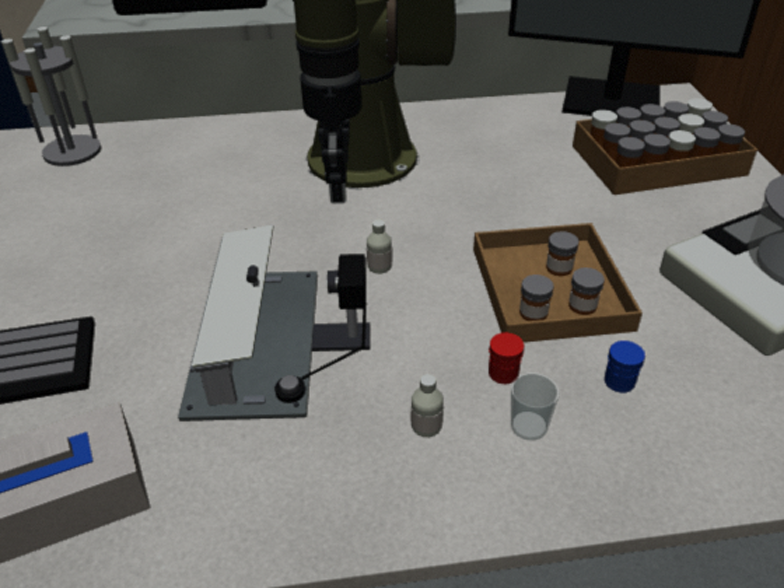

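View pics/k4.png

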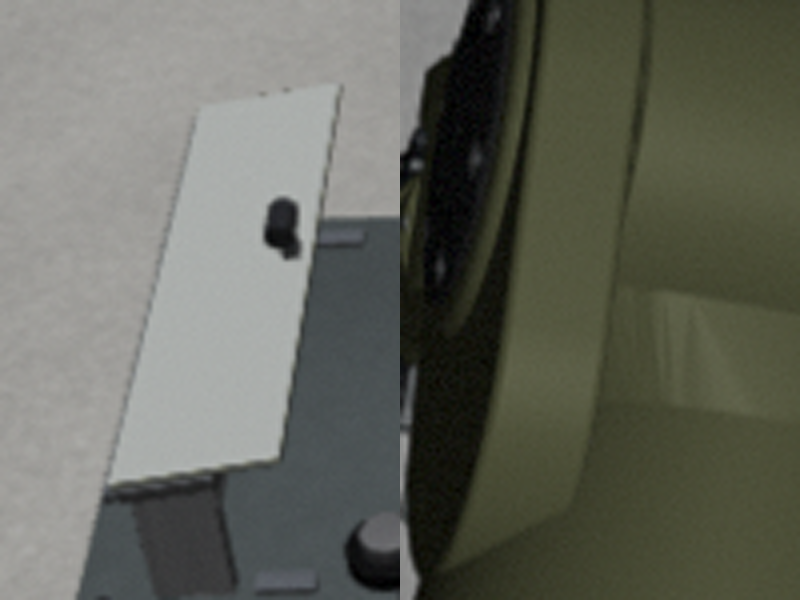

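View pics/t26.png

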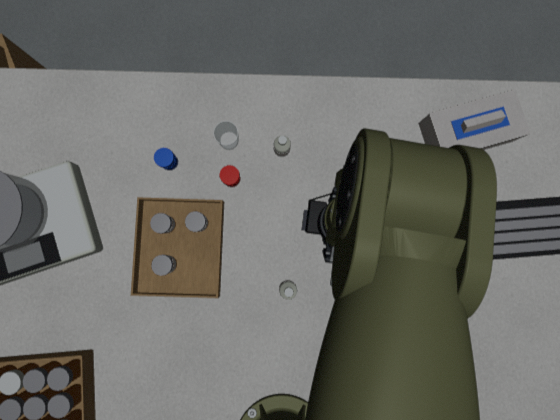

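```bash
python3 -c "
from plant import *
print(sign_off(),state()['clock'])"
```

```text
the job is handed in; nothing more can be done
the job is handed in; nothing more can be done
```

The photo job is done and handed in at about 68 s, well under the 210 s limit. All three jars were photographed on the shelf and put back in the tray, and the backdrop is folded down again.

- **Backdrop up:** The knob slid in the grip once, so I gripped it again. The cameras put the fold at about 87–88.5°. The arm's own path suggested about 91°. So it was square to within 2–3°, and the two checks disagree by that much.
- **Jars and shutter:** The three jars stood in one row, about 90 mm apart. The button's resistance rose to about 5 N over roughly 6 mm and then hit a hard stop, so it was fully pressed.
- **Jars back:** The last pictures show all three jars standing in the tray, which never moved. The bottles, the beaker and the red and blue look-alikes are where they started.
- **Backdrop down:** I pushed it down to a hard stop at about 30 N. The scene picture shows it lying flat over the shelf. The arm hid it from the top camera, so that view did not confirm it.

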